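# Close the coolant tank's filler with its cam-arm cap

## Task

The bench mill's coolant tank has been filled. Take the cam-arm cap that fits its slanted filler, push it fully home on the grooved adaptor with both arms still swung out, then swing one cam arm and after it the other all the way in against the cap, so that the cap is locked on. Let go, and leave the larger cap and the other things on the bench where they are.

Things in the scene. Friction and masses are not known exactly. Their poses are not given: they have to be found in the camera images.
- port: The filler: a steel cam-and-groove adaptor, 36 mm wide, standing 55 mm out of the tank's sloping panel. Its neck leans 25 degrees from vertical. Origin: middle of its end face, 198 mm above the table. z: out along the neck; y: level, along the tank's front; x: up the slope, to the tank's back. From the end: lip 8 mm (end bevelled 2.5), groove 14 mm (27 wide), collar 15 mm, pipe, flange.
- tank: Grey steel coolant tank, fixed, 220 mm deep (x), 280 wide (y), 170 high, skids and handles at its sides. Origin: at its underside, midway across, 130 mm behind its front; -x: its front, whose top edge is cut back to a sloping panel that carries the filler, 40 mm to the -y side of the middle. On its top, 36 mm back and 78 mm to the +y side of the origin, a pump motor 74 mm wide reaches 267 mm above the table.
- cap_mid (a point): The cap that fits: steel cup, 51 mm wide, 36 high, 0.3 to 0.5 kg, standing mouth down, two steel cam arms swung out. Point: on its axis, 18 mm from mouth and top. z: from mouth to closed top; y: towards arm A's hinge (B's at -y); sides at +x and -x are clear to grip. Bore 37.8 wide, 28 deep: fully home, the point lies on the neck's axis 10 mm inside the end face (port z = -10 mm), z along the port's z.
- cam_a (a joint): Hinge of cam arm A. 0: folded fully in along the cap's side, pointing from mouth to beyond the closed top; 1.55: swung fully out, square to the cap. Starts 1.4 to 1.53; stays where left (friction 0.015 N m). Below about 1.1 its eccentric head blocks the bore, so the cap must go on with the arms out; folded in on the adaptor, the head enters the groove and holds the cap.
- cam_b (a joint): Hinge of cam arm B, the same on the cap's -y side.
- cam_a_pin (a point): Middle of arm A's hinge pin: 25 mm from the cap's axis on its +y side, 13 mm above the mouth; the pin lies along the cap's x. Axes turn with the arm: z along the arm to its end, x along the pin, y to the arm's outer face (away from the cap when folded in, to the mouth's side when swung out).
- cam_b_pin (a point): The same for arm B, on the cap's -y side.
- cam_a_grip (a point): Place to grip on arm A: middle of the bar, 46 mm along the arm from the pin and 6.3 mm to its outer side. The arm is a flat bar 14 mm wide (along the pin) and 5 mm thick that ends 63 mm from the pin with a slight flare and a thin pull ring. Axes as at the pin. Folded in, the bar runs 31 mm from the cap's axis and stands 40 mm past its top.
- cam_b_grip (a point): The same on arm B.
- big_cap: A larger cap of the same make for another fitting, arms folded in: 71 mm in diameter, 50 mm high, 107 mm to the ends of its arms, pull rings above; too wide for this adaptor. Stands mouth down. Origin: middle of its mouth. Leave alone.
- tape: Roll of paper tape lying flat, 92 mm in diameter, 18 mm high. Origin: centre of its underside. Leave alone.
- scissors: Scissors lying flat, 155 mm long, white handles. Origin near the pivot. Leave alone.
- tablet: Black tablet computer, 170 x 240 x 8 mm, lying flat. Origin: centre of its underside. Leave alone.
- screwdriver: Screwdriver with a black handle, lying. Leave alone.
- jar: Amber jar with a steel lid, 60 mm in diameter, 58 mm high. Origin: centre of its underside. Leave alone.
- wrench: Steel spanner, lying flat. Leave alone.
Things that resemble listed ones, but are neither listed nor needed, are in the scene too. What is shaped like the part that bears cap_mid but brown or green is not meant.

How it is judged:
By the outcome, as a careful person would: the job done as asked, in the order asked, and still so for the second after the job is handed in, with the robot touching nothing.
It also fails if it takes over 64 s, if anything falls off the work surface, if the arm or the gripper's body presses on something with over 40 N, if the wrist force passes 120 N, or if a joint passes its speed limit or range.

## Robot

A 6-joint arm with a two-finger parallel gripper is mounted at the origin on the work surface. World frame = base frame: x ahead of the robot, y to its left, z up, the work surface at z = 0. Lengths are in m, angles in rad, forces in N, time in s.
With the tool pointing down it reaches from about 0.375 to 0.9 m from the base axis. Payload 3.1 kg.
Tool frame: the origin (TCP) lies at the very end of the fingers, on their centre line; the grasp point (between the pads) lies 19 mm behind it; y points along the fingers, x is the direction in which the jaws open and shut, and the axes are right-handed (so a half turn about y gives the same grasp; the last joint's range is limited). The gripper opens to 87 mm and grips with 3 to 60 N. Pads are 19 mm wide; open, the fingers measure 117 mm over their backs; the gripper's body (75 mm by 190 mm) begins 51 mm behind the grasp point.
Start: joints at [1.105, 0.527, 1.433, -0, 1.181, -0.178], TCP at [0.177, 0.599, 0.19] pointing down, gripper open.
Joint ranges: [-3.08, 3.08], [-0.75, 2.2], [0.22, 2.44], [-1.43, 4.57], [0, 2.65], [-2.85, 2.85]. Speed limits (rad/s): [2.79, 2.79, 3.14, 3.14, 3.14, 3.14].

## Interface

Orientations are given as a unit quaternion [x, y, z, w].
In Python, from rig import robot gives the robot as it stands.
- The arm moves only by the shell command python3 -m creep 'ROWS' [FORCE]. ROWS is JSON, a list of rows, each a list of 3 entries, a list of its own where there are three numbers: the shift along the tool's x, y, z in mm, then the turn about the tool's y in rad, then the opening, from 0 (shut) to 1 (fully open). A call has 1 to 8 rows; each row shifts and turns the commanded pose from where the row before left it, along the tool's axes as they then stand; what a row does not reach is not made up. A row lasts 1/10 s, in which the tool goes at most 50 mm and 8.59 degrees, less where a joint would pass 70% of its speed; a pose out of reach is approached as far as the arm can. A call with a gripper value outside its range is refused whole. The fingers move at their own pace and stop on an object; FORCE is the grip in N (left out, the last holds). Time passes only in rows, so rows that do not move let the fingers close. It gives the time, the measured TCP pose, the force and the opening at its end, in the units of the state.
- robot.get_obs(): the state, without advancing time (a new reading comes with each control period).
- robot.camera(name): name is "scene" or "top" or "wrist"; returns a dict with "pixels" (400x640x3 uint8, red, green, blue), "fx", "fy", "cx", "cy" (pixels), "position" and "rotation" of the camera in the world. Camera axes: x right, y up, looking along -z (the intrinsics and any distortion apply to the point x, -y, -z); pixel columns grow to the right and rows downward; lengths in m; the calibration is good to about 2 mm. A picture is of the moment at which its call begins. There is no depth.
- robot.hand_in(): hands the job in, once; it reports no verdict.
The state is a dict: "time": time; "q": joint angles; "joint_velocities": joint speeds; "joint_torque": joint torques, N m; "position": TCP position; "tool_rot": TCP orientation; "ft_force": force on the tool from outside, world axes, zero at the start; "moment": the same for the moment, N m; "grip_width": finger opening in m.
Only numpy, scipy, OpenCV 4.12 (cv2) and the standard library are available. Lean on these libraries where they do the work, as an engineer would, in place of code of your own. Each camera call takes 0.05 s, during which the arm holds its last target.

## Working session

There is one attempt and no reset: what is moved stays moved. The work goes in short steps, Python scripts to look and compute and a shell command to move; the robot and the scene stay as the last step left them, time stands still between calls to the robot, and variables do not carry over. Pictures are saved under pics/ and viewed, and the job is handed in when it is done.

```bash
ls; mkdir -p pics
python3 - <<'E'
from rig import robot
import cv2,numpy as np
print(robot.get_obs())
for n in ["scene","top","wrist"]:
    c=robot.camera(n); cv2.imwrite(f"pics/{n}0.png",cv2.cvtColor(c["pixels"],cv2.COLOR_RGB2BGR))
    print(n,{k:np.round(v,4).tolist() if not isinstance(v,(str,)) else v for k,v in c.items() if k!="pixels"})
E
```

```text
pics
{'time': 0.0, 'q': array([ 1.10551238e+00,  5.28450896e-01,  1.43390451e+00, -4.73217281e-05,
        1.18135023e+00, -1.78492950e-01]), 'joint_velocities': array([ 3.28574221e-04, -4.64111208e-04,  1.60245252e-03, -7.25551456e-04,
       -1.40873545e-05, -1.19655664e-03]), 'joint_torque': array([ 2.44456078e-04, -4.40045571e+01, -1.76590705e+01,  6.32399297e-02,
        5.83546737e-02, -1.67130252e-04]), 'position': array([0.17641909, 0.59876077, 0.18938036]), 'tool_rot': array([ 0.56666424,  0.42275949, -0.42408212, -0.56596856]), 'ft_force': array([-0.50978337, -0.20381388, -0.58040326]), 'moment': array([-0.01457913, -0.01017415, -0.00677978]), 'grip_width': 0.08695949815395312}
scene {'fx': 423.5752, 'fy': 423.5752, 'cx': 319.7899, 'cy': 197.0741, 'position': [0.8004, 0.5088, 0.9972], 'rotation': [0.0759, 0.3091, 0.9163, 0.2429]}
top {'fx': 381.6389, 'fy': 381.6389, 'cx': 319.1204, 'cy': 202.4891, 'position': [0.3862, -0.04, 1.2332], 'rotation': [0.0372, -0.0382, -0.702, 0.7102]}
wrist {'fx': 304.4091, 'fy': 304.4091, 'cx': 319.6367, 'cy': 203.5608, 'position': [0.1118, 0.6176, 0.384], 'rotation': [-0.0991, -0.0737, 0.5941, 0.7948]}
```

View pics/scene0.png

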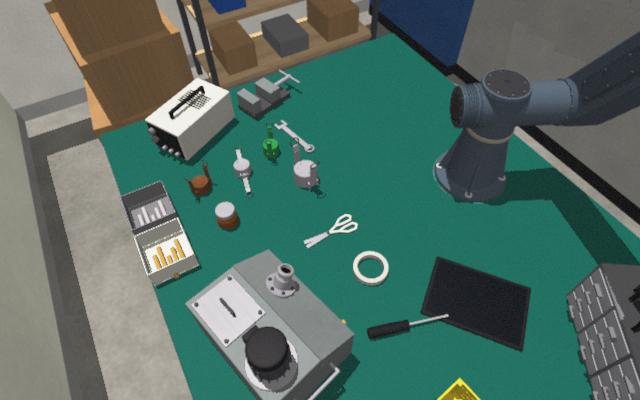

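View pics/top0.png

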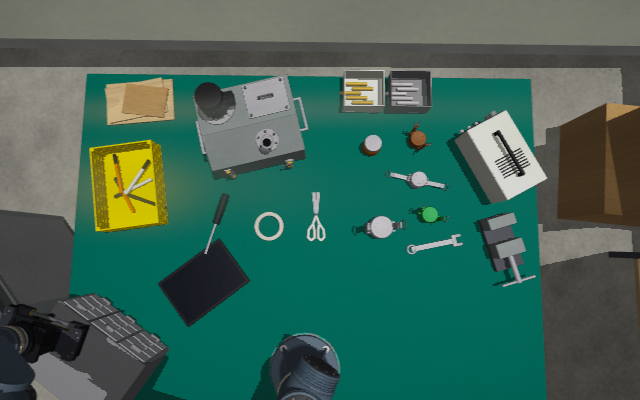

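View pics/wrist0.png

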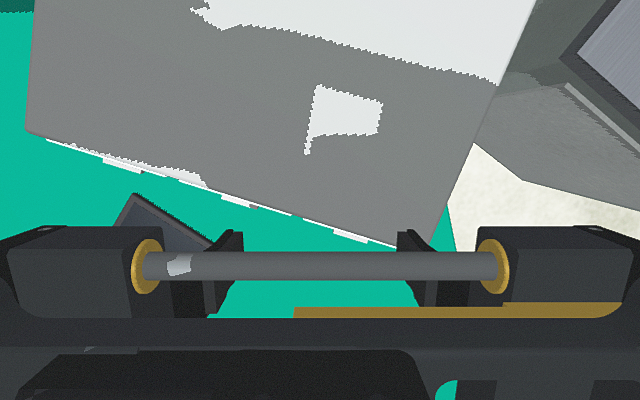

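The cap that fits is at top (418,180), with its arms out. The port is at top (266,141), the big cap is at (380,227), and the brown and green lookalikes are nearby. Next I'll zoom in and measure.

Run:
```python
import cv2,numpy as np
a=cv2.imread("pics/top0.png")
def z(im,x,y,w,h,s): return cv2.resize(im[y:y+h,x:x+w],None,fx=s,fy=s,interpolation=cv2.INTER_CUBIC)
t1=z(a,180,65,135,120,5); t2=z(a,350,110,110,130,5)
b=cv2.imread("pics/scene0.png")
cv2.imwrite("pics/z1.png",t1[:600]); cv2.imwrite("pics/z2.png",t2[:600])
s1=z(b,180,240,180,150,4); s2=z(b,180,110,150,120,5)
cv2.imwrite("pics/z3.png",s1); cv2.imwrite("pics/z4.png",s2)
```

```text
(no output)
```

View pics/z1.png

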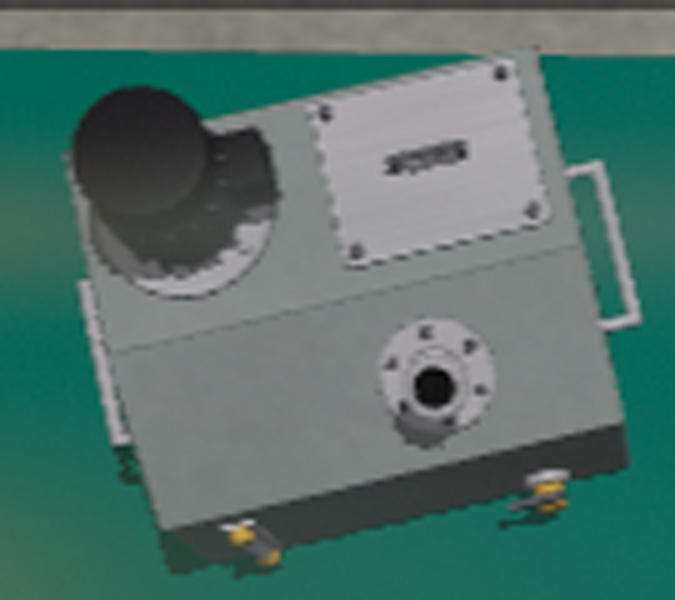

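View pics/z2.png

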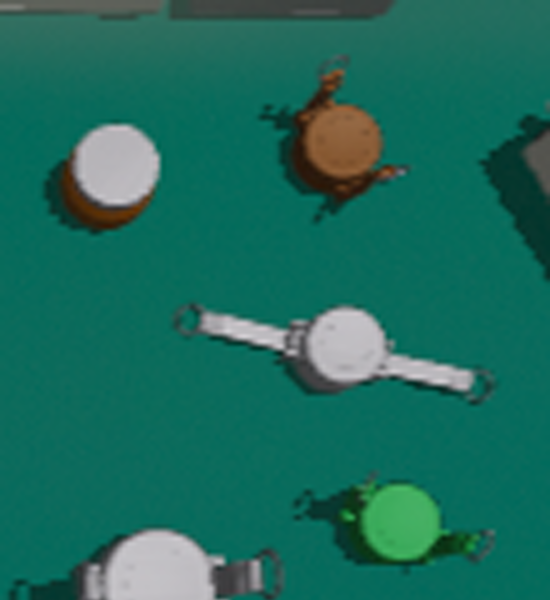

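View pics/z3.png

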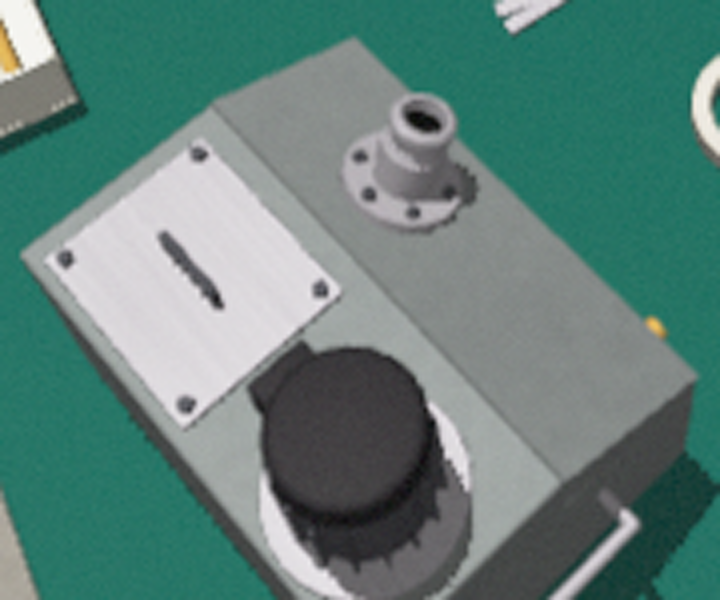

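View pics/z4.png

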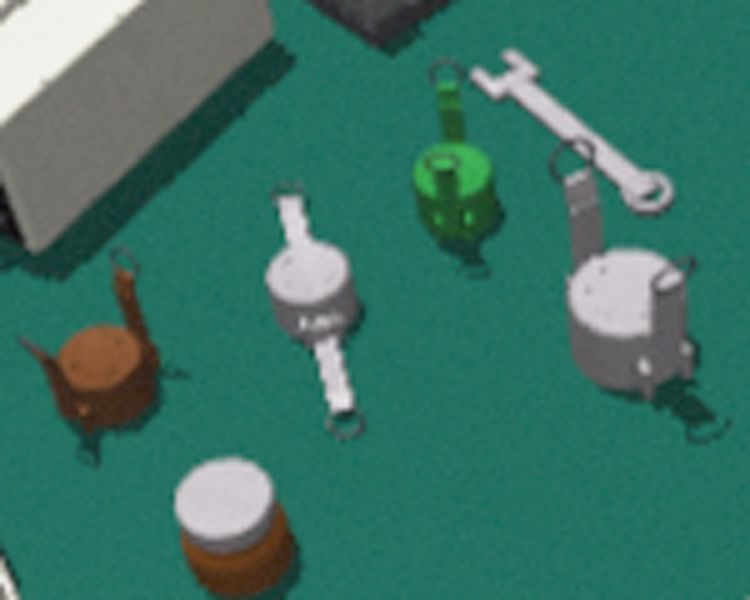

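```bash
cat > h.py <<'E'
import numpy as np,cv2
from scipy.spatial.transform import Rotation as R
C={'scene':(423.5752,319.7899,197.0741),'top':(381.6389,319.1204,202.4891),'wrist':(304.4091,319.6367,203.5608)}
P={'scene':([0.8004,0.5088,0.9972],[0.0759,0.3091,0.9163,0.2429]),'top':([0.3862,-0.04,1.2332],[0.0372,-0.0382,-0.702,0.7102])}
def ray(cam,u,v,pose=None):
    f,cx,cy=C[cam]; p,q=pose or P[cam]
    d=R.from_quat(q).apply([(u-cx)/f,-(v-cy)/f,-1]); return np.array(p),d/np.linalg.norm(d)
def plane(cam,u,v,z,pose=None):
    p,d=ray(cam,u,v,pose); return p+d*(z-p[2])/d[2]
def tri(obs):
    A=np.zeros((3,3));b=np.zeros(3)
    for o in obs:
        p,d=ray(*o);M=np.eye(3)-np.outer(d,d);A+=M;b+=M@p
    x=np.linalg.solve(A,b)
    return x,[1e3*np.linalg.norm(np.cross(x-ray(*o)[0],ray(*o)[1])) for o in obs]
def proj(cam,X,pose=None):
    f,cx,cy=C[cam]; p,q=pose or P[cam]
    v=R.from_quat(q).inv().apply(np.array(X)-p); return cx+f*v[0]/-v[2], cy-f*v[1]/-v[2]
def zz(X,Y,x0,y0,s): return x0+(X+.5)/s-.5,y0+(Y+.5)/s-.5
E
python3 - <<'E'
from h import *
np.set_printoptions(precision=4,suppress=True)
t=zz(346,344,350,110,5); s=zz(308,272,180,110,5)
print('cap',plane('top',*t,.036),plane('scene',*s,.036),tri([('top',*t),('scene',*s)]))
a=plane('top',*zz(188,320,350,110,5),.015);b=plane('top',*zz(482,385,350,110,5),.015)
a2=plane('scene',*zz(289,190,180,110,5),.015);b2=plane('scene',*zz(345,424,180,110,5),.015)
for u,v in((a,b),(a2,b2)): print(u,v,np.degrees(np.arctan2(*(u-v)[[1,0]])),(u+v)/2)
t=zz(435,384,180,65,5); s=zz(423,118,180,240,4)
print('port',plane('top',*t,.198),plane('scene',*s,.198),tri([('top',*t),('scene',*s)]))
u=plane('top',*zz(113,352,180,65,5),.17);v=plane('top',*zz(580,245,180,65,5),.17)
print(u,v,np.degrees(np.arctan2(*(u-v)[[1,0]])),np.linalg.norm(u-v))
u=plane('scene',*zz(215,103,180,240,4),.17);v=plane('scene',*zz(560,482,180,240,4),.17)
print(u,v,np.degrees(np.arctan2(*(u-v)[[1,0]])),np.linalg.norm(u-v))
from rig import robot
o=robot.get_obs();print(R.from_quat(o['tool_rot']).as_matrix())
E
```

```text
cap [ 0.5951 -0.3568  0.036 ] [ 0.5963 -0.3582  0.036 ] (array([ 0.5958, -0.3572,  0.0364]), [np.float64(0.8265010076407058), np.float64(0.8265010076407817)])
[ 0.6133 -0.2603  0.015 ] [ 0.573  -0.4498  0.015 ] 77.9967506526031 [ 0.5932 -0.355   0.015 ]
[ 0.5748 -0.4481  0.015 ] [ 0.6199 -0.2563  0.015 ] -103.23899787132605 [ 0.5973 -0.3522  0.015 ]
port [0.6658 0.1069 0.198 ] [0.6663 0.1069 0.198 ] (array([0.6661, 0.1068, 0.1975]), [np.float64(0.19015624317204277), np.float64(0.19015624317231633)])
[0.6899 0.2951 0.17  ] [0.7561 0.0297 0.17  ] 104.01562846404114 0.27352111062639417
[0.7564 0.0281 0.17  ] [0.6914 0.2968 0.17  ] -76.4100325145165 0.2764725778251079
[[ 0.2829 -0.0008 -0.9591]
 [ 0.9591 -0.0016  0.2829]
 [-0.0017 -1.      0.0003]]
```

```bash
python3 -m creep '[[[0,-10,0],0.14,1],[[0,-10,0],0.14,1],[[0,-10,0],0.14,1],[[0,-10,0],0.14,1],[[0,0,0],0.14,1],[[0,0,0],0.14,1],[[0,0,0],0.14,1],[[0,0,0],0.14,1]]' 20; python3 -m creep '[[[0,0,0],0.14,1],[[0,0,0],0.14,1],[[0,0,0],0.104,1],[[0,0,0],0,1]]'
```

```text
time: 0.95
position: [0.1766, 0.5991, 0.2299]
tool_rot: [0.705, 0.056, -0.056, -0.705]
ft_force: [0.3, -0.4, -0.0]
grip_width: 0.0869
time: 1.35
position: [0.1766, 0.5992, 0.23]
tool_rot: [0.703, -0.078, 0.077, -0.703]
ft_force: [-0.1, -0.4, 0.5]
grip_width: 0.0871
```

```bash
cat > g.py <<'E'
# tool-axis shift (mm) to put TCP at x,y,z and turn to yaw(deg)
import sys,numpy as np
from rig import robot
from scipy.spatial.transform import Rotation as R
o=robot.get_obs(); M=R.from_quat(o['tool_rot']).as_matrix()
yaw=np.degrees(np.arctan2(M[1,0],M[0,0]))
a=list(map(float,sys.argv[1:5]))
d=M.T@(np.array(a[:3])-o['position'])*1e3
print('t%.2f'%o['time'],'pos',np.round(o['position'],4),'yaw %.2f'%yaw,'shift',np.round(d,1),'turn %.3f'%np.radians(yaw-a[3]),'F',np.round(o['ft_force'],1),'Mo',np.round(o['moment'],2),'w %.4f'%o['grip_width'], 'tilt',np.round(M[:,1],4))
E
python3 g.py 0.5956 -0.3572 0.12 -12.6
```

```text
t1.35 pos [0.1766 0.5992 0.23  ] yaw -12.60 shift [ 617.4  110.6 -841.9] turn 0.000 F [-0.1 -0.4  0.5] Mo [-0.08  0.01  0.05] w 0.0871 tilt [-4.e-04 -8.e-04 -1.e+00]
```

```bash
R='x'; python3 -m creep '[[[24,0,-33],0,1],[[24,0,-33],0,1],[[24,0,-33],0,1],[[24,0,-33],0,1],[[24,0,-33],0,1],[[24,0,-33],0,1],[[24,0,-33],0,1],[[24,0,-33],0,1]]' && python3 -m creep '[[[24,0,-33],0,1],[[24,0,-33],0,1],[[24,0,-33],0,1],[[24,0,-33],0,1],[[24,0,-33],0,1],[[24,0,-33],0,1],[[24,0,-33],0,1],[[24,0,-33],0,1]]' && python3 -m creep '[[[24,0,-33],0,1],[[24,0,-33],0,1],[[24,0,-33],0,1],[[24,0,-33],0,1],[[24,0,-33],0,1],[[24,0,-33],0,1],[[0,0,0],0,1]]'; python3 g.py 0.5956 -0.3572 0.12 -12.6
```

```text
time: 2.15
position: [0.3068, 0.2985, 0.2304]
tool_rot: [-0.703, 0.076, -0.077, 0.703]
ft_force: [0.9, 0.1, 0.5]
grip_width: 0.087
time: 2.95
position: [0.4367, -0.0013, 0.2305]
tool_rot: [-0.703, 0.077, -0.077, 0.703]
ft_force: [0.1, 0.5, 0.6]
grip_width: 0.0871
time: 3.65
position: [0.536, -0.2298, 0.2301]
tool_rot: [0.704, -0.077, 0.079, -0.702]
ft_force: [-0.2, 0.3, -1.3]
grip_width: 0.0869
t3.65 pos [ 0.536  -0.2298  0.2301] yaw -12.70 shift [  85.7  110.8 -110.8] turn -0.002 F [-0.2  0.3 -1.3] Mo [-0.15  0.12  0.02] w 0.0869 tilt [ 0.0031 -0.0036 -1.    ]
```

Run:
```python
from h import *
np.set_printoptions(precision=4,suppress=True)
for n,t,s in [('g1',(485,543),(447,72)),('g1b',(372,480),(447,72)),('g2',(372,480),(443,160)),('g2b',(485,543),(443,160)),('gcup',(400,523),(455,172)),('big1',(270,577),(573,158)),('brown1',(335,65),(30,345)),('br2',(400,172),(122,258))]:
    print(n,tri([('top',*zz(*t,350,110,5)),('scene',*zz(*s,180,110,5))]))
from rig import robot
c=robot.camera("wrist");cv2.imwrite("pics/w1.png",c["pixels"][:,:,::-1])
```

```text
g1 (array([ 0.4658, -0.426 ,  0.0837]), [np.float64(0.356580319807008), np.float64(0.3565803198069873)])
g1b (array([ 0.4961, -0.3355,  0.1705]), [np.float64(1.7168171849641094), np.float64(1.7168171849641714)])
g2 (array([ 0.5021, -0.3573,  0.0853]), [np.float64(1.526043021630858), np.float64(1.5260430216307643)])
g2b (array([ 0.4698, -0.4581, -0.019 ]), [np.float64(4.156206411566815), np.float64(4.156206411566898)])
gcup (array([ 0.4821, -0.3895,  0.0354]), [np.float64(0.6863149719155056), np.float64(0.6863149719155736)])
big1 (array([ 0.4437, -0.2898,  0.1156]), [np.float64(1.4783170631511222), np.float64(1.4783170631513982)])
brown1 (array([ 0.7627, -0.3406,  0.0851]), [np.float64(1.2924939428430442), np.float64(1.2924939428431057)])
br2 (array([ 0.6953, -0.3799,  0.0828]), [np.float64(0.5636287652380795), np.float64(0.563628765238129)])
```

View pics/w1.png

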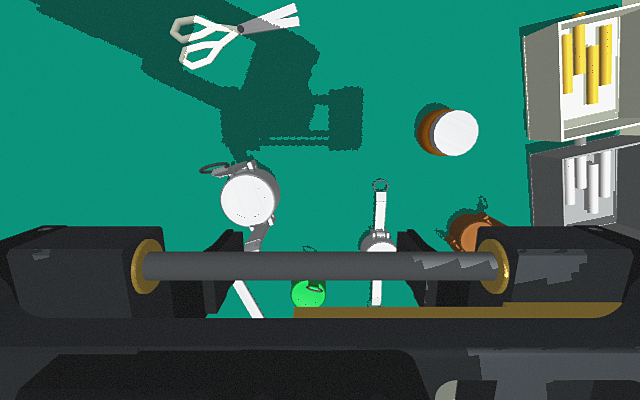

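The wrist view shows the cap at about (378,240), between green at (308,293) and brown at (470,235). The green and brown arm tips (about 85 mm high) sit right under the ends of the gripper body. I'll grip with the fingertips, high on the cap, carry it to a clear spot and regrip lower there.

```bash
python3 -m creep '[[[20,0,-26],0,1],[[20,0,-26],0,1],[[20,0,-26],0,1],[[20,0,-26],0,1],[[5.7,20,-6.8],0,1],[[0,25,0],0,1],[[0,25,0],0,1],[[0,0,0],0,1]]'; python3 g.py 0.5956 -0.3572 0.018 -12.6;  python3 - <<'E'
from rig import robot;import cv2
c=robot.camera("wrist");cv2.imwrite("pics/w2.png",c["pixels"][:,:,::-1]);c=robot.camera("scene");cv2.imwrite("pics/s2.png",cv2.resize(c["pixels"][100:260,150:370,::-1],None,fx=3,fy=3))
E
```

```text
time: 4.5
position: [0.59, -0.3474, 0.156]
tool_rot: [-0.701, 0.08, -0.074, 0.705]
ft_force: [-1.4, 0.9, -0.1]
grip_width: 0.0874
t4.50 pos [ 0.59   -0.3474  0.156 ] yaw -12.48 shift [  8.8 137.9  -9. ] turn 0.002 F [-1.4  0.9 -0.1] Mo [-0.1   0.06  0.06] w 0.0874 tilt [-0.008   0.007  -0.9999]
```

View pics/w2.png

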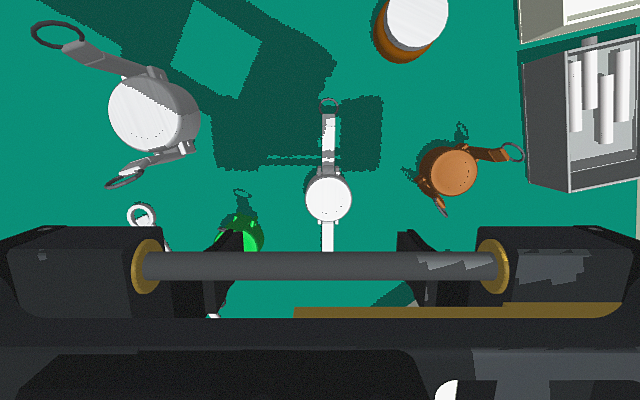

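View pics/s2.png

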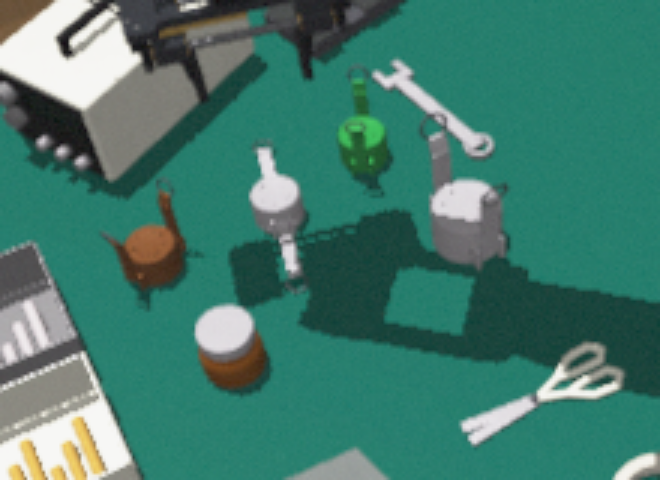

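```bash
python3 -m creep '[[[8.8,0,-9],0,1],[[0,20,0],0,1],[[0,30,0],0,1],[[0,20,0],0,1],[[0,0,0],0,1]]'; python3 g.py 0.5956 -0.3572 0.018 -12.6;  python3 - <<'E'
from rig import robot;import cv2
c=robot.camera("wrist");cv2.imwrite("pics/w3.png",c["pixels"][:,:,::-1])
E
```

```text
time: 5.1
position: [0.5986, -0.3603, 0.0891]
tool_rot: [-0.702, 0.078, -0.076, 0.704]
ft_force: [0.1, 1.0, -0.1]
grip_width: 0.087
t5.10 pos [ 0.5986 -0.3603  0.0891] yaw -12.55 shift [-3.4 71.1  2.3] turn 0.001 F [ 0.1  1.  -0.1] Mo [-0.1   0.09  0.06] w 0.0870 tilt [-0.003   0.0026 -1.    ]
```

View pics/w3.png

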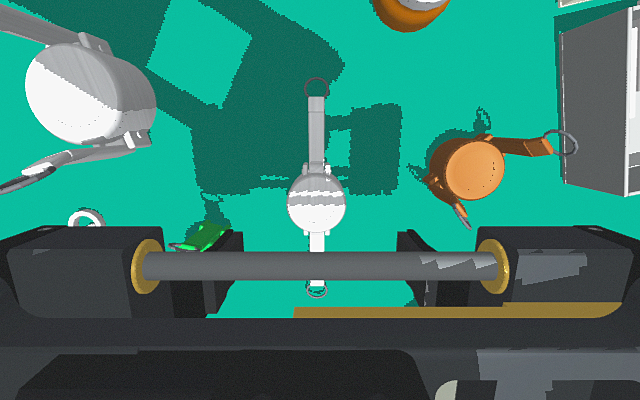

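```bash
python3 -m creep '[[[-3.4,0,2.3],0,1],[[0,20,0],0,1],[[0,20,0],0,1],[[0,0,0],0,1]]'; python3 g.py 0.5956 -0.3572 0.018 -12.6
```

```text
time: 5.55
position: [0.596, -0.3579, 0.05]
tool_rot: [-0.702, 0.078, -0.077, 0.703]
ft_force: [0.7, 0.1, -0.8]
grip_width: 0.0869
t5.55 pos [ 0.596  -0.3579  0.05  ] yaw -12.58 shift [-0.5 32.   0.6] turn 0.000 F [ 0.7  0.1 -0.8] Mo [-0.1   0.14  0.03] w 0.0869 tilt [-0.0018  0.0015 -1.    ]
```

```bash
python3 -m creep '[[[0,15,0],0,1],[[0,16,0.5],0,1],[[0,0,0],0,0.5],[[0,0,0],0,0.4],[[0,0,0],0,0.3],[[0,0,0],0,0.3],[[0,0,0],0,0.3],[[0,0,0],0,0.3]]' 25;  python3 - <<'E'
from rig import robot;import cv2
c=robot.camera("wrist");cv2.imwrite("pics/w4.png",c["pixels"][:,:,::-1]);c=robot.camera("scene");cv2.imwrite("pics/s4.png",cv2.resize(c["pixels"][100:260,150:370,::-1],None,fx=3,fy=3))
E
python3 g.py 0.5956 -0.3572 0.018 -12.6
```

```text
time: 6.35
position: [0.5972, -0.3585, 0.0198]
tool_rot: [0.703, -0.077, 0.078, -0.703]
ft_force: [-0.2, -0.0, 0.0]
grip_width: 0.047
t6.45 pos [ 0.5971 -0.3584  0.0196] yaw -12.60 shift [-1.7  1.6  0.8] turn -0.000 F [-0.  -0.5 -0.2] Mo [-0.11  0.09  0.01] w 0.0387 tilt [ 3.e-04 -2.e-04 -1.e+00]
```

View pics/s4.png

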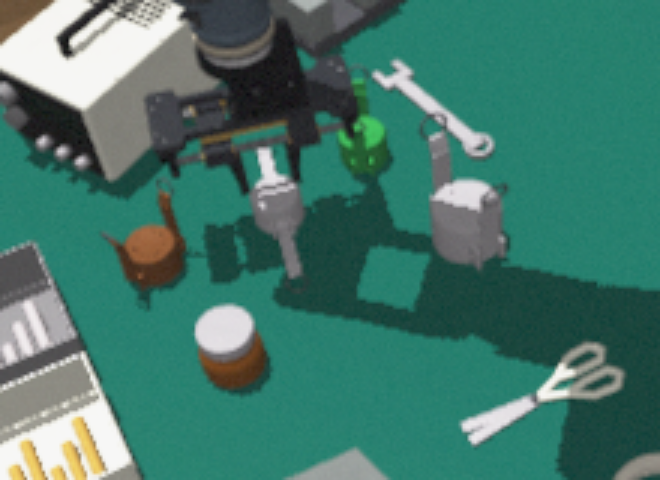

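View pics/w4.png

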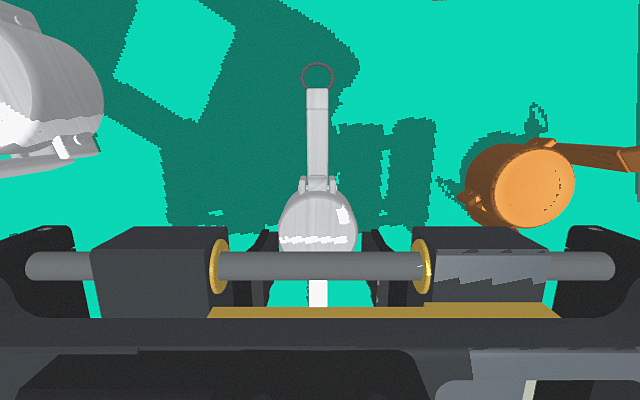

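```bash
python3 -c "
from rig import robot
import numpy as np
c=robot.camera('wrist');print(c['position'],c['rotation'])
o=robot.get_obs();print(o['position'],o['grip_width'],o['time'])
from h import *
print(proj('scene',[.597,-.358,.02]),proj('scene',o['position']),proj('scene',[.5956,-.3572,.036]))
"
```

```text
[ 0.61084987 -0.29359132  0.21410024] [-0.1225041   0.01356171 -0.10908426  0.98636172]
[ 0.59701548 -0.35838059  0.01951608] 0.03508696302149228 6.5
(np.float64(241.84611175869773), np.float64(167.60677013766139)) (np.float64(241.81734460286177), np.float64(167.63149989265)) (np.float64(241.54406966575846), np.float64(164.12810387502236))
```

```bash
python3 -c "
from h import *
from rig import robot
P=([0.61084987,-0.29359132,0.21410024],[-0.1225041,0.01356171,-0.10908426,0.98636172])
print(proj('wrist',[.59702,-.35838,.0195],P),proj('wrist',[.5956,-.3572,.036],P),proj('wrist',[.5956,-.3572,.0],P))
for z in (.036,.03): print(plane('wrist',318,228,z,P))
# disc left/right extent
print(plane('wrist',278,232,.036,P),plane('wrist',357,232,.036,P))
c=robot.camera('scene');cv2.imwrite('pics/s5.png',cv2.resize(c['pixels'][110:210,190:310,::-1],None,fx=6,fy=6,interpolation=cv2.INTER_CUBIC))
c=robot.camera('top');cv2.imwrite('pics/t5.png',cv2.resize(c['pixels'][130:230,360:480,::-1],None,fx=6,fy=6,interpolation=cv2.INTER_CUBIC))
print(robot.get_obs()['grip_width'])
"
```

```text
(np.float64(320.6275846133676), np.float64(228.2652166001551)) (np.float64(318.0604721806888), np.float64(235.58268988788672)) (np.float64(318.30786466497085), np.float64(218.59416105726535))
[ 0.59665091 -0.35236516  0.036     ]
[ 0.59617256 -0.35434519  0.03      ]
[ 0.57195752 -0.34950235  0.036     ] [ 0.61959724 -0.3601697   0.036     ]
0.02938752192649692
```

View pics/s5.png

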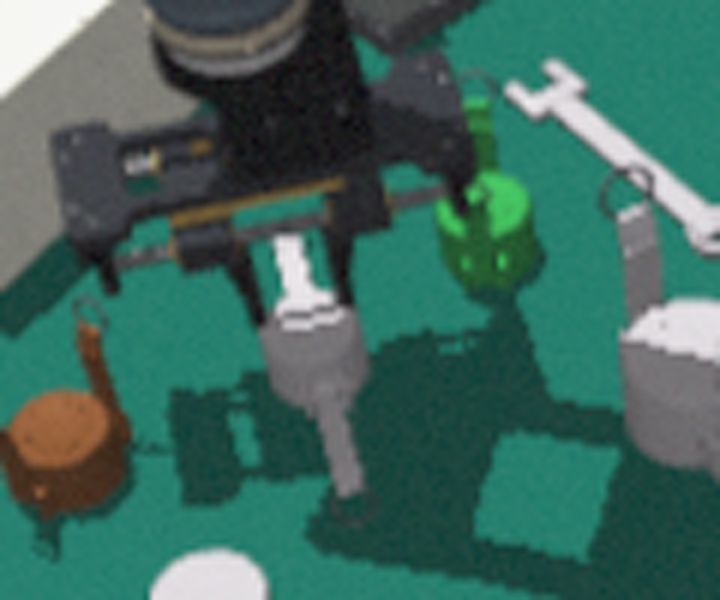

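View pics/t5.png

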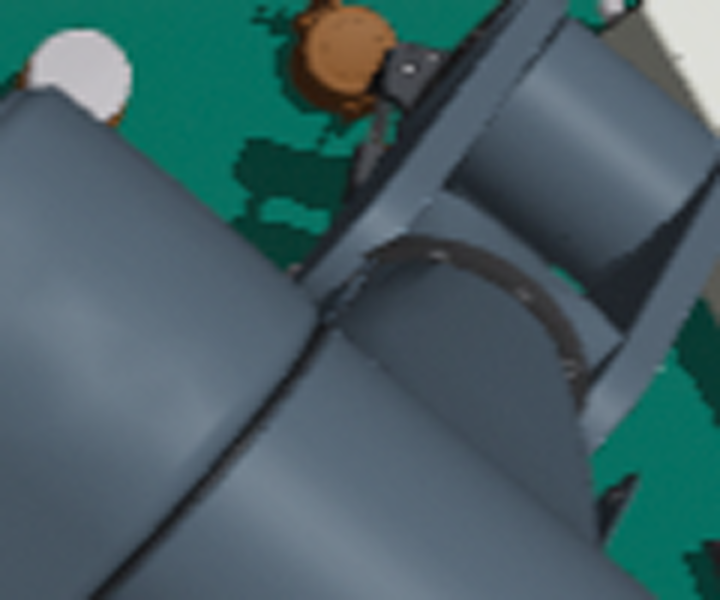

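```bash
python3 -c "
from h import *
from rig import robot
for z in (.02,.036,.05): print(z,plane('scene',190+250/6,110+322/6,z),plane('scene',190+345/6,110+305/6,z))
c=robot.camera('wrist');cv2.imwrite('pics/w6.png',cv2.resize(c['pixels'][150:320,220:420,::-1],None,fx=4,fy=4))
c=robot.camera('scene');cv2.imwrite('pics/s6.png',cv2.resize(c['pixels'][130:190,200:290,::-1],None,fx=8,fy=8,interpolation=cv2.INTER_NEAREST))
print(robot.get_obs()['grip_width'])
"
```

```text
0.02 [ 0.61790541 -0.38867954  0.02      ] [ 0.57077211 -0.37495584  0.02      ]
0.036 [ 0.62089346 -0.37398483  0.036     ] [ 0.57453188 -0.36048583  0.036     ]
0.05 [ 0.62350799 -0.36112695  0.05      ] [ 0.57782167 -0.34782457  0.05      ]
0.02778608410899545
```

View pics/w6.png

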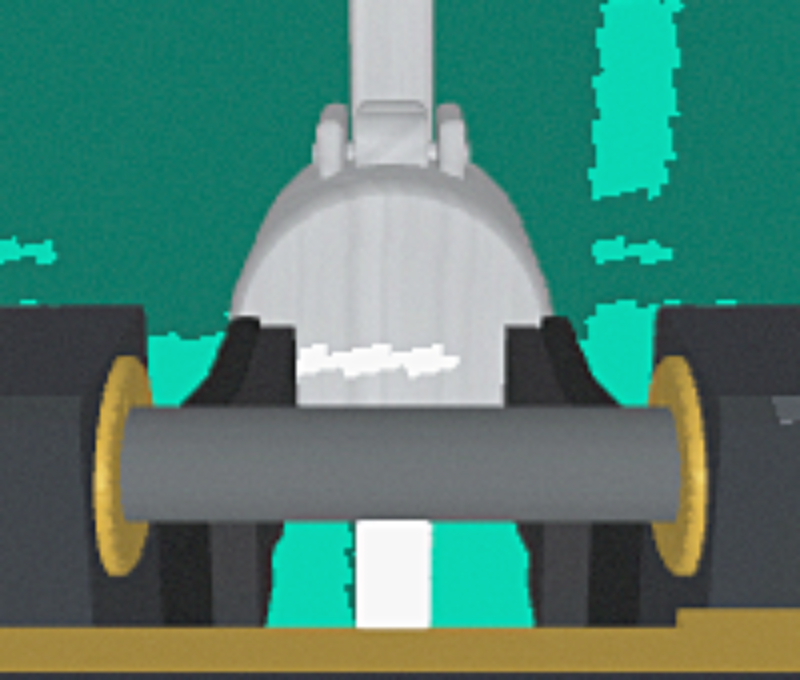

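View pics/s6.png

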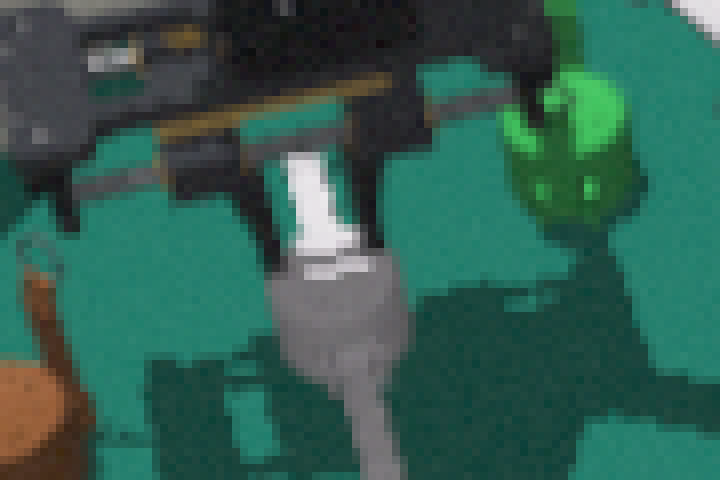

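```bash
python3 -c "
from h import *
from rig import robot
c=robot.camera('wrist');o=robot.get_obs();M=R.from_quat(o['tool_rot']).as_matrix()
pose=(c['position'],c['rotation']);w=o['grip_width'];print(w,o['position'],R.from_quat(c['rotation']).as_matrix()[:,2])
for up in (0,10,20,30,40):
  for f in (0,9.5,12): print(up,f,[np.round(proj('wrist',o['position']+M@np.array([s*w/2,-up/1e3,f/1e3]),pose),1) for s in(-1,1)])
cv2.imwrite('pics/w7.png',cv2.resize(c['pixels'][150:320,220:420,::-1],None,fx=4,fy=4))
"
```

```text
0.026642858999314716 [ 0.59699895 -0.35832397  0.0193589 ] [0.0537552  0.23847569 0.96965959]
0 0 [array([301. , 228.3]), array([340.6, 228.3])]
0 9.5 [array([300.7, 214.8]), array([340.8, 214.8])]
0 12 [array([300.7, 211.1]), array([340.8, 211.1])]
10 0 [array([300. , 233.4]), array([341.6, 233.4])]
10 9.5 [array([299.8, 219.2]), array([341.8, 219.2])]
10 12 [array([299.7, 215.4]), array([341.9, 215.4])]
20 0 [array([299. , 238.9]), array([342.7, 238.9])]
20 9.5 [array([298.7, 224.1]), array([343. , 224.1])]
20 12 [array([298.6, 220.1]), array([343.1, 220.1])]
30 0 [array([297.8, 245.1]), array([344. , 245.1])]
30 9.5 [array([297.5, 229.5]), array([344.3, 229.5])]
30 12 [array([297.5, 225.3]), array([344.4, 225.3])]
40 0 [array([296.6, 252. ]), array([345.4, 252. ])]
40 9.5 [array([296.2, 235.6]), array([345.8, 235.6])]
40 12 [array([296.1, 231.2]), array([345.9, 231.2])]
```

View pics/w7.png

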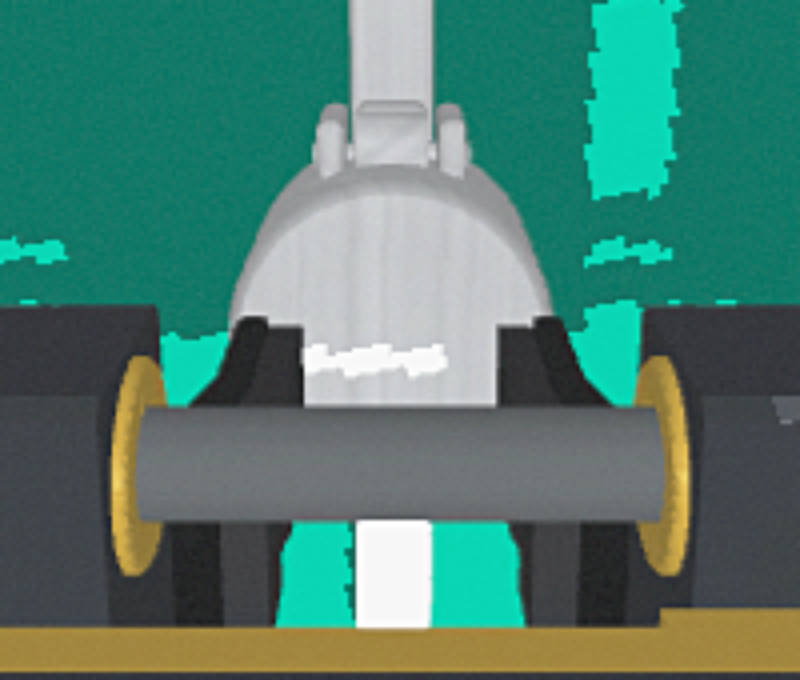

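The fingers closed above the cap. Both the wrist and scene views put the real fingertips about 30 mm short of the reported TCP, so the TCP reading doesn't match the fingertips. I'll allow for that offset. I'll back off, turn the jaws about 28° to clear the brown and green parts, then grip lower.

```bash
python3 -m creep '[[[0,-20,0],0,1],[[0,-30,0],0,1],[[0,-10,0],0.12,1],[[0,0,0],0.13,1],[[0,0,0],0.13,1],[[0,0,0],0.11,1],[[0,0,0],0,1]]' 25; python3 g.py 0.5956 -0.3565 -0.013 -40.6;  python3 - <<'E'
from rig import robot;import cv2
c=robot.camera("wrist");cv2.imwrite("pics/w8.png",c["pixels"][:,:,::-1]);print(c["position"],c["rotation"])
E
```

```text
time: 7.45
position: [0.5969, -0.3583, 0.0794]
tool_rot: [-0.663, 0.246, -0.246, 0.663]
ft_force: [0.5, -0.7, 0.1]
grip_width: 0.0751
t7.45 pos [ 0.5969 -0.3583  0.0794] yaw -40.67 shift [-2.2 92.4  0.5] turn -0.001 F [ 0.5 -0.7  0.1] Mo [-0.1   0.11 -0.02] w 0.0751 tilt [-0.  0. -1.]
[ 0.63974655 -0.30805357  0.27392559] [-0.11547436  0.04332338 -0.34492026  0.93049383]
```

View pics/w8.png

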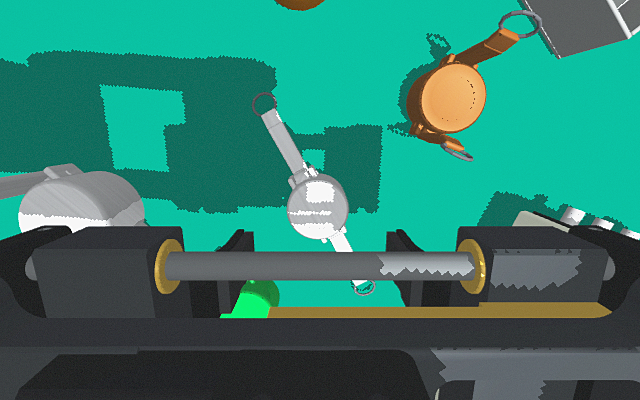

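```bash
python3 -m creep '[[[-2,20,0.5],0,1],[[0,20,0],0,1],[[0,20,0],0,1],[[0,0,0],0,1]]' 25; python3 g.py 0.5956 -0.3565 -0.013 -40.6;  python3 - <<'E'
from rig import robot;import cv2
c=robot.camera("wrist");cv2.imwrite("pics/w9.png",c["pixels"][:,:,::-1])
c=robot.camera('scene');cv2.imwrite('pics/s9.png',cv2.resize(c['pixels'][110:210,190:310,::-1],None,fx=6,fy=6,interpolation=cv2.INTER_CUBIC))
E
```

```text
time: 7.9
position: [0.5936, -0.3549, 0.0162]
tool_rot: [-0.662, 0.247, -0.243, 0.664]
ft_force: [-0.8, -0.6, -0.0]
grip_width: 0.087
t7.90 pos [ 0.5936 -0.3549  0.0162] yaw -40.57 shift [ 2.8 29.1  0.1] turn 0.001 F [-0.8 -0.6 -0. ] Mo [-0.07  0.25  0.01] w 0.0870 tilt [-0.0052  0.0043 -1.    ]
```

View pics/w9.png

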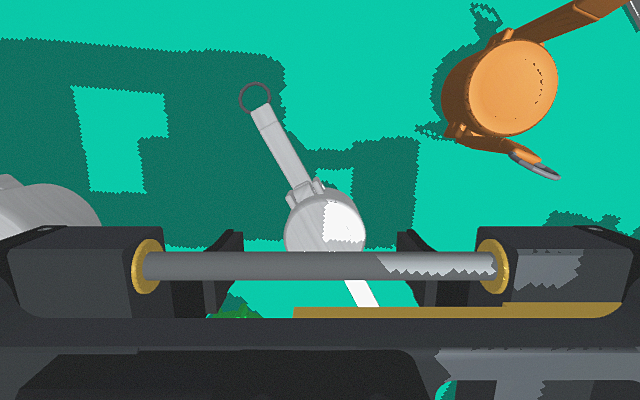

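View pics/s9.png

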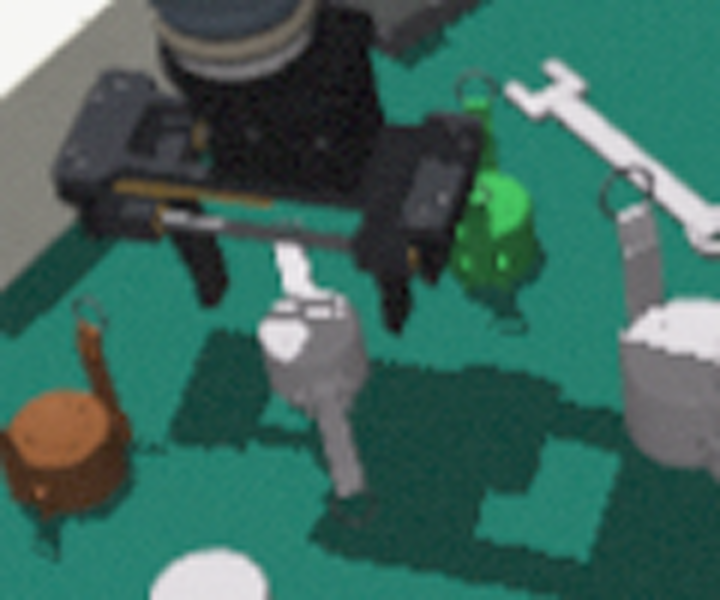

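```bash
python3 -c "
from h import *
for z in (.016,.03,.047,.055):
  a=plane('scene',190+210/6,110+303/6,z);b=plane('scene',190+397/6,110+330/6,z);print(z,a,b,(a+b)/2,np.linalg.norm(a-b),np.degrees(np.arctan2(*(a-b)[[1,0]])))
"; python3 g.py 0.5956 -0.3565 -0.013 -40.6
```

```text
0.016 [ 0.63016711 -0.41509107  0.016     ] [ 0.55355146 -0.3492198   0.016     ] [ 0.59185929 -0.38215544  0.016     ] 0.10103950652587668 -40.68770744000855
0.03 [ 0.63259604 -0.40190877  0.03      ] [ 0.55707355 -0.33697737  0.03      ] [ 0.59483479 -0.36944307  0.03      ] 0.09959785029741938 -40.68770744000855
0.047 [ 0.63554544 -0.38590169  0.047     ] [ 0.56135038 -0.32211156  0.047     ] [ 0.59844791 -0.35400662  0.047     ] 0.09784726773429266 -40.687707440008474
0.055 [ 0.6369334  -0.37836894  0.055     ] [ 0.56336301 -0.31511588  0.055     ] [ 0.6001482  -0.34674241  0.055     ] 0.0970234641751743 -40.687707440008495
t8.00 pos [ 0.5957 -0.3566  0.0192] yaw -40.61 shift [-0.1 32.2 -0. ] turn -0.000 F [-0.1  0.3  0.3] Mo [-0.09  0.04 -0.04] w 0.0871 tilt [-6.e-04  5.e-04 -1.e+00]
```

```bash
python3 -m creep '[[[0,12,0],0,1],[[0,12,0],0,1],[[0,6,0],0,1],[[0,0,0],0,1]]' 25; python3 g.py 0.5956 -0.3565 -0.013 -40.6
```

```text
time: 8.4
position: [0.5948, -0.3559, -0.0122]
tool_rot: [-0.663, 0.247, -0.245, 0.663]
ft_force: [-0.4, 0.1, 0.3]
grip_width: 0.0872
t8.40 pos [ 0.5948 -0.3559 -0.0122] yaw -40.67 shift [1.  0.8 0. ] turn -0.001 F [-0.4  0.1  0.3] Mo [-0.1   0.06  0.03] w 0.0872 tilt [-0.0022  0.0018 -1.    ]
```

```bash
python3 -m creep '[[[0,0,0],0,0.5],[[0,0,0],0,0.5],[[0,0,0],0,0.5],[[0,0,0],0,0.5],[[0,0,0],0,0.5],[[0,0,0],0,0.5]]' 25; python3 g.py 0.5956 -0.3565 0.07 -40.6;  python3 - <<'E'
from rig import robot;import cv2
c=robot.camera('scene');cv2.imwrite('pics/s10.png',cv2.resize(c['pixels'][110:210,190:310,::-1],None,fx=6,fy=6,interpolation=cv2.INTER_CUBIC))
E
```

```text
time: 9.0
position: [0.5959, -0.3567, -0.0104]
tool_rot: [0.663, -0.246, 0.246, -0.663]
ft_force: [-0.2, 0.4, 0.4]
grip_width: 0.0507
t9.00 pos [ 0.5959 -0.3567 -0.0104] yaw -40.69 shift [ -0.3 -80.4   0. ] turn -0.002 F [-0.2  0.4  0.4] Mo [-0.12  0.14  0.01] w 0.0507 tilt [ 3.e-04 -2.e-04 -1.e+00]
```

View pics/s10.png

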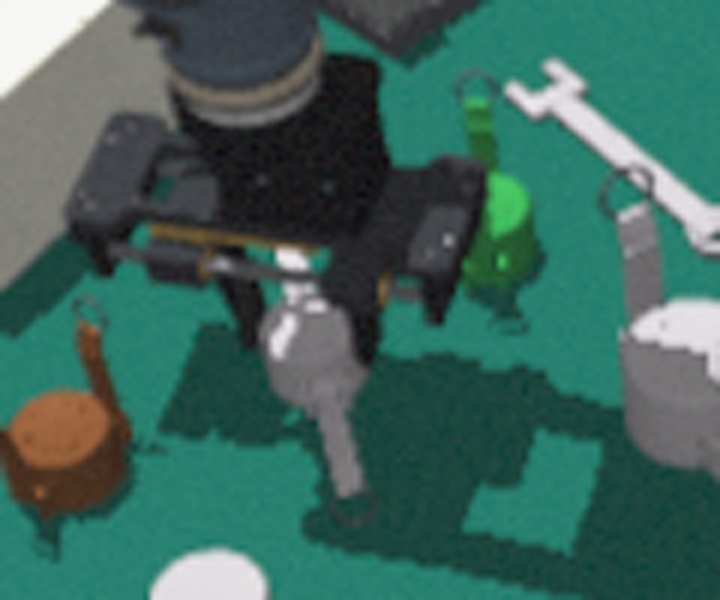

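```bash
python3 -m creep '[[[0,-10,0],0,0.5],[[0,-25,0],0,0.5],[[0,-35,0],0,0.5],[[0,-35,0],0,0.5],[[0,-5,0],0,0.5],[[0,0,0],0,0.5]]' 25; python3 g.py 0.58 -0.13 0.1 -104.2;  python3 - <<'E'
from rig import robot;import cv2
c=robot.camera("wrist");cv2.imwrite("pics/w11.png",c["pixels"][:,:,::-1])
E
```

```text
time: 9.65
position: [0.5961, -0.3569, 0.1003]
tool_rot: [0.663, -0.245, 0.246, -0.663]
ft_force: [-1.1, 0.8, -3.3]
grip_width: 0.0507
t9.65 pos [ 0.5961 -0.3569  0.1003] yaw -40.67 shift [-160.1   -0.   161.6] turn 1.109 F [-1.1  0.8 -3.3] Mo [-0.08  0.12 -0.  ] w 0.0507 tilt [ 0.0016 -0.0014 -1.    ]
```

View pics/w11.png

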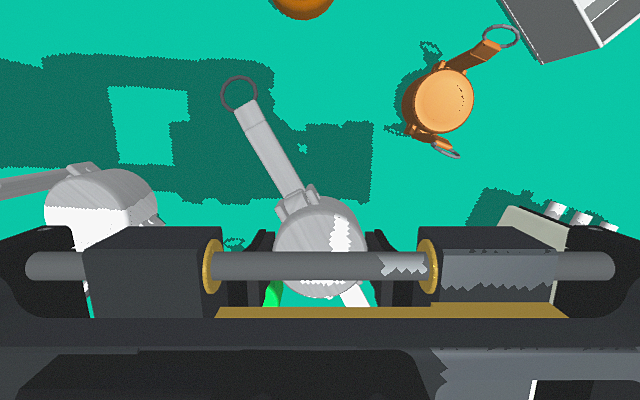

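```bash
python3 -m creep '[[[-20,0,20],0,0.5],[[-30,0,30],0,0.5],[[-30,0,30],0,0.5],[[-30,0,30],0,0.5],[[-30,0,30],0,0.5],[[-20,0,21.6],0,0.5],[[0,0,0],0.13,0.5],[[0,0,0],0.14,0.5]]' && python3 -m creep '[[[0,0,0],0.14,0.5],[[0,0,0],0.14,0.5],[[0,0,0],0.14,0.5],[[0,0,0],0.14,0.5],[[0,0,0],0.14,0.5],[[0,0,0],0.139,0.5],[[0,0,0],0,0.5]]'; python3 g.py 0.58 -0.13 -0.0104 -104.2
```

```text
time: 10.5
position: [0.5775, -0.1273, 0.0966]
tool_rot: [0.624, -0.336, 0.332, -0.623]
ft_force: [1.0, -1.0, -2.8]
grip_width: 0.0502
time: 11.2
position: [0.5777, -0.129, 0.0967]
tool_rot: [-0.435, 0.56, -0.556, 0.433]
ft_force: [0.2, 0.6, -3.7]
grip_width: 0.0506
t11.20 pos [ 0.5777 -0.129   0.0967] yaw -104.21 shift [  0.5 107.1   3. ] turn -0.000 F [ 0.2  0.6 -3.7] Mo [-0.02  0.13 -0.04] w 0.0506 tilt [-0.0051  0.0022 -1.    ]
```

```bash
python3 -m creep '[[[0,20,0],0,0.5],[[0,35,0],0,0.5],[[0,30,0],0,0.5],[[0,10,0],0,0.5],[[0,8,0],0,0.5],[[0,0,0],0,0.5],[[0,0,0],0,0.5]]'; python3 g.py 0.58 -0.13 -0.0104 -104.2
```

```text
time: 11.9
position: [0.5807, -0.1301, -0.0028]
tool_rot: [0.434, -0.557, 0.558, -0.435]
ft_force: [0.7, -0.2, -3.0]
grip_width: 0.0507
t11.90 pos [ 0.5807 -0.1301 -0.0028] yaw -104.18 shift [ 0.   7.6 -0.7] turn 0.000 F [ 0.7 -0.2 -3. ] Mo [-0.03  0.18  0.03] w 0.0507 tilt [ 1.7e-03 -7.0e-04 -1.0e+00]
```

```bash
python3 -m creep '[[[0,4,0],0,0.5],[[0,3,0],0,0.5],[[0,1,0],0,0.5],[[0,0,0],0,0.5]]'; python3 g.py 0.58 -0.13 -0.019 -76.2; python3 -m creep '[[[0,0,0],0,1],[[0,0,0],0,1],[[0,0,0],0,1],[[0,0,0],0,1],[[0,0,0],-0.12,1],[[0,0,0],-0.13,1],[[0,0,0],-0.13,1],[[0,0,0],-0.109,1]]';python3 -m creep '[[[0,5,0],0,1],[[0,3,0],0,1],[[0,0,0],0,1]]'; python3 g.py 0.58 -0.13 -0.019 -76.2;  python3 - <<'E'
from rig import robot;import cv2
c=robot.camera("wrist");cv2.imwrite("pics/w12.png",c["pixels"][:,:,::-1]);print(c["position"],c["rotation"])
E
```

```text
time: 12.3
position: [0.5804, -0.13, -0.0105]
tool_rot: [0.434, -0.558, 0.559, -0.435]
ft_force: [-1.6, 0.4, 3.8]
grip_width: 0.0505
t12.30 pos [ 0.5804 -0.13   -0.0105] yaw -104.21 shift [ 0.   8.5 -0.4] turn -0.489 F [-1.6  0.4  3.8] Mo [ 0.03  0.29 -0.02] w 0.0505 tilt [ 1.4e-03 -6.0e-04 -1.0e+00]
time: 13.1
position: [0.5797, -0.1298, -0.0118]
tool_rot: [0.558, -0.435, 0.435, -0.557]
ft_force: [-0.5, 0.0, -0.1]
grip_width: 0.087
time: 13.4
position: [0.5792, -0.1296, -0.0205]
tool_rot: [0.556, -0.437, 0.436, -0.556]
ft_force: [-0.0, 0.8, 0.3]
grip_width: 0.0872
t13.40 pos [ 0.5792 -0.1296 -0.0205] yaw -76.30 shift [ 0.6 -1.5  0.7] turn -0.002 F [-0.   0.8  0.3] Mo [-0.08  0.19  0.  ] w 0.0872 tilt [-1.4e-03  6.0e-04 -1.0e+00]
[ 0.64366103 -0.11430803  0.17400642] [-0.09702971  0.07770636 -0.61289498  0.78032474]
```

View pics/w12.png

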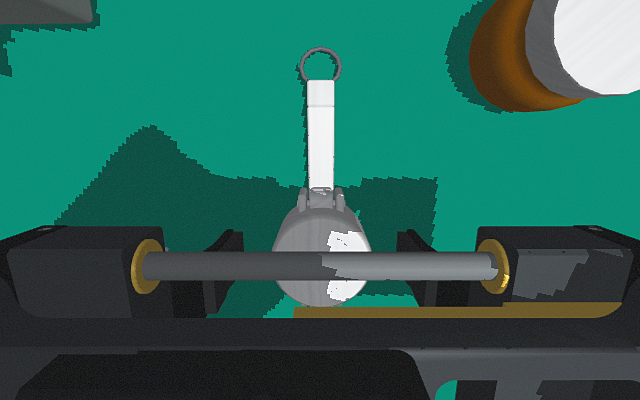

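```bash
python3 -m creep '[[[0,0,0],0,0.5],[[0,0,0],0,0.5],[[0,0,0],0,0.5],[[0,0,0],0,0.5],[[0,0,0],0,0.5],[[0,0,0],0,0.5]]' 20; python3 g.py 0.58 -0.13 -0.019 -76.2; python3 -m creep '[[[0,-15,0],0,0.5],[[0,-40,0],0,0.5],[[0,-45,0],0,0.5],[[0,-45,0],0,0.5],[[0,-45,0],0,0.5],[[0,-35,0],0,0.5],[[0,-20,0],0,0.5],[[0,0,0],0,0.5]]'; python3 g.py 0.58 -0.13 0.22 -76.2;  python3 - <<'E'
from rig import robot;import cv2
c=robot.camera("wrist");cv2.imwrite("pics/w13.png",c["pixels"][:,:,::-1])
c=robot.camera('scene');cv2.imwrite('pics/s13.png',cv2.resize(c['pixels'][100:300,180:420,::-1],None,fx=3,fy=3,interpolation=cv2.INTER_CUBIC))
E
```

```text
time: 14.05
position: [0.5799, -0.1299, -0.0196]
tool_rot: [-0.556, 0.436, -0.436, 0.556]
ft_force: [-0.3, 0.2, 0.1]
grip_width: 0.0504
t14.05 pos [ 0.5799 -0.1299 -0.0196] yaw -76.20 shift [ 0.2 -0.6  0.1] turn -0.000 F [-0.3  0.2  0.1] Mo [-0.15  0.22  0.04] w 0.0504 tilt [ 2.e-04 -2.e-04 -1.e+00]
time: 14.85
position: [0.5815, -0.1304, 0.2295]
tool_rot: [-0.556, 0.434, -0.439, 0.557]
ft_force: [1.0, -0.2, -4.1]
grip_width: 0.0509
t14.85 pos [ 0.5815 -0.1304  0.2295] yaw -76.19 shift [-0.8  9.5 -1.4] turn 0.000 F [ 1.  -0.2 -4.1] Mo [-0.1   0.13  0.05] w 0.0509 tilt [ 0.0072 -0.0031 -1.    ]
```

View pics/w13.png

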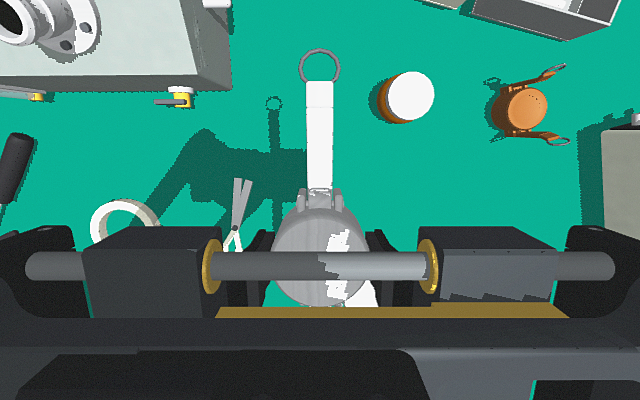

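View pics/s13.png

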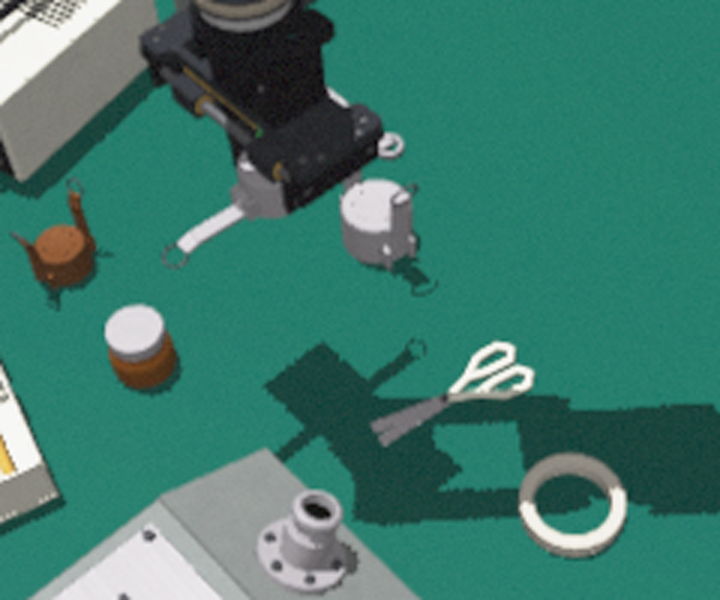

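```bash
python3 g.py 0.6145 0.0944 0.2 -76.2
```

```text
t14.95 pos [ 0.5787 -0.1293  0.225 ] yaw -76.20 shift [-208.7   25.1   88.1] turn -0.000 F [-0.2 -0.3 -4.5] Mo [-0.08  0.18  0.07] w 0.0507 tilt [-1.3e-03  5.0e-04 -1.0e+00]
```

```bash
python3 -m creep '[[[-20,0,8],0,0.5],[[-40,0,16],0,0.5],[[-40,0,17],0,0.5],[[-40,0,17],0,0.5],[[-40,0,17],0,0.5],[[-20,5,9],0,0.5],[[-8.7,10,4],0,0.5],[[0,5,0],0,0.5]]';python3 -m creep '[[[0,0,0],0,0.5],[[0,0,0],0,0.5]]'; python3 g.py 0.6145 0.0944 0.2 -76.2;  python3 - <<'E'
from rig import robot;import cv2
c=robot.camera("wrist");cv2.imwrite("pics/w14.png",c["pixels"][:,:,::-1]);print(c["position"].tolist(),c["rotation"].tolist())
c=robot.camera('scene');cv2.imwrite('pics/s14.png',cv2.resize(c['pixels'][180:380,180:420,::-1],None,fx=3,fy=3,interpolation=cv2.INTER_CUBIC))
E
```

```text
time: 15.75
position: [0.6133, 0.0948, 0.202]
tool_rot: [0.558, -0.437, 0.434, -0.555]
ft_force: [-0.7, 0.3, -4.3]
grip_width: 0.0509
time: 15.95
position: [0.615, 0.0922, 0.2045]
tool_rot: [0.557, -0.437, 0.436, -0.555]
ft_force: [0.4, 0.4, -2.5]
grip_width: 0.0513
t15.95 pos [0.615  0.0922 0.2045] yaw -76.31 shift [-2.3  4.5  0. ] turn -0.002 F [ 0.4  0.4 -2.5] Mo [-0.05  0.1   0.01] w 0.0513 tilt [-1.8e-03 -6.0e-04 -1.0e+00]
[0.6795630816408513, 0.10765562930155961, 0.3988953712701975] [-0.09762623635242813, 0.07755303656465064, -0.6130227062001008, 0.7801652428674112]
```

View pics/w14.png

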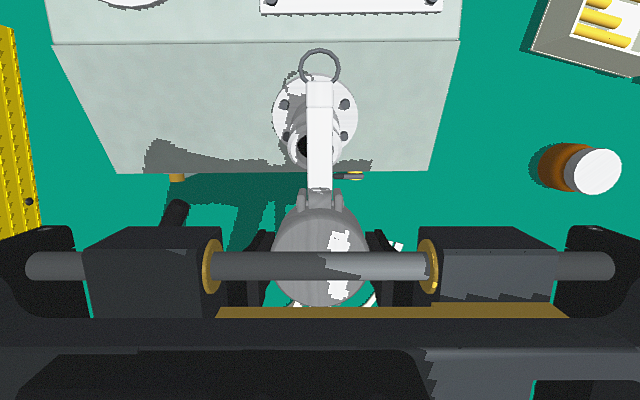

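View pics/s14.png

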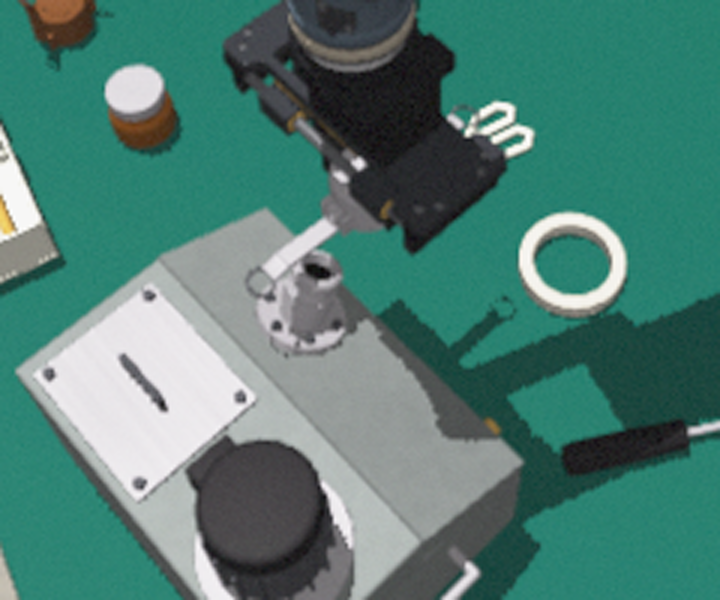

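```bash
python3 -m creep '[[[-2.3,8,0],0,0.5],[[0,8,0],0,0.5],[[0,6,0],0,0.5],[[0,4,0],0,0.5],[[0,4,0],0,0.5],[[0,4,0],0,0.5]]'; python3 g.py 0.6145 0.0944 0.152 -76.2; python3 -m creep '[[[0,4,0],0,0.5],[[0,4,0],0,0.5],[[0,4,0],0,0.5],[[0,0,0],0,0.5]]'; python3 g.py 0.6145 0.0944 0.152 -76.2;  python3 - <<'E'
from rig import robot;import cv2
c=robot.camera("wrist");cv2.imwrite("pics/w15.png",c["pixels"][:,:,::-1])
c=robot.camera('scene');cv2.imwrite('pics/s15.png',cv2.resize(c['pixels'][210:310,240:360,::-1],None,fx=6,fy=6,interpolation=cv2.INTER_CUBIC))
E
```

```text
time: 16.65
position: [0.615, 0.0961, 0.1711]
tool_rot: [-0.556, 0.436, -0.436, 0.556]
ft_force: [-0.6, -0.4, -2.5]
grip_width: 0.0506
t16.65 pos [0.615  0.0961 0.1711] yaw -76.19 shift [ 1.6 19.1 -0.9] turn 0.000 F [-0.6 -0.4 -2.5] Mo [-0.03  0.25  0.01] w 0.0506 tilt [ 1.e-04 -1.e-04 -1.e+00]
time: 17.05
position: [0.6142, 0.096, 0.1587]
tool_rot: [0.557, -0.437, 0.436, -0.556]
ft_force: [-1.0, 0.6, -3.0]
grip_width: 0.0507
t17.05 pos [0.6142 0.096  0.1587] yaw -76.20 shift [ 1.6  6.7 -0.1] turn -0.000 F [-1.   0.6 -3. ] Mo [-0.11  0.27 -0.02] w 0.0507 tilt [-1.7e-03 -2.0e-04 -1.0e+00]
```

View pics/w15.png

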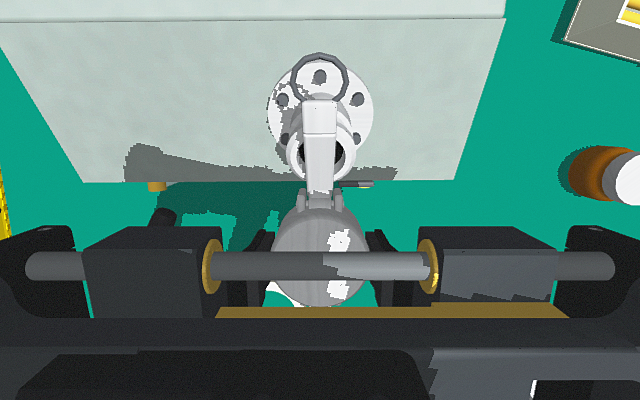

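View pics/s15.png

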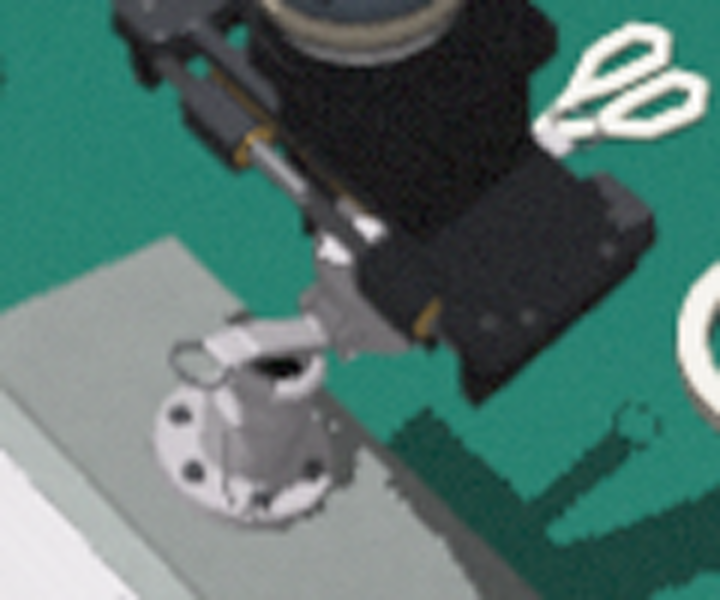

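The arm folded upward at its hinge and the cap didn't tilt, so this method is wrong. I'll go back to the clear spot, swing that arm out again, then tilt the cap by pressing its mouth rim on the port's high edge.

```bash
python3 -m creep '[[[0,-30,0],0,0.5],[[0,-40,0],0,0.5],[[20,0,-10],0,0.5],[[40,0,-16],0,0.5],[[40,0,-16],0,0.5],[[40,0,-16],0,0.5],[[40,0,-16],0,0.5],[[30,0,-14],0,0.5]]';python3 -m creep '[[[0,40,0],0,0.5],[[0,45,0],0,0.5],[[0,45,0],0,0.5],[[0,45,0],0,0.5],[[0,30,0],0,0.5],[[0,15,0],0,0.5],[[0,0,0],0,0.5]]'; python3 g.py 0.58 -0.13 -0.0196 -76.2;  python3 - <<'E'
from rig import robot;import cv2
c=robot.camera("wrist");cv2.imwrite("pics/w16.png",c["pixels"][:,:,::-1])
E
```

```text
time: 17.95
position: [0.5798, -0.1316, 0.2296]
tool_rot: [-0.556, 0.436, -0.437, 0.556]
ft_force: [0.3, 0.7, -3.4]
grip_width: 0.0508
time: 18.65
position: [0.5786, -0.1285, 0.0075]
tool_rot: [0.557, -0.438, 0.435, -0.556]
ft_force: [-0.5, 0.7, -3.5]
grip_width: 0.0512
t18.65 pos [ 0.5786 -0.1285  0.0075] yaw -76.21 shift [ 1.9 27.1  1. ] turn -0.000 F [-0.5  0.7 -3.5] Mo [-0.04  0.2   0.03] w 0.0512 tilt [-0.0031  0.0014 -1.    ]
```

View pics/w16.png

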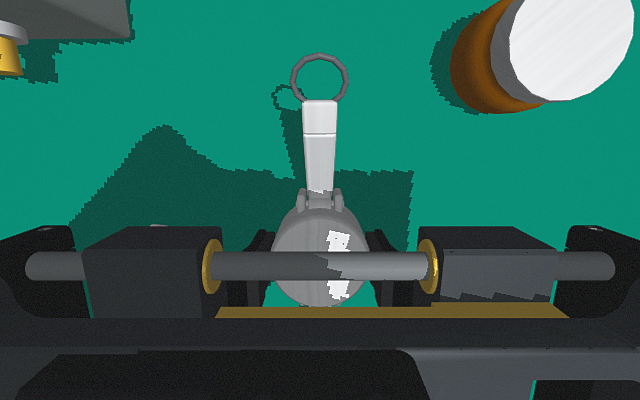

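```bash
python3 -m creep '[[[1,12,0],0,0.5],[[0,8,0],0,0.5],[[0,4,0],0,0.5],[[0,2,0],0,0.5],[[0,0,0],0,0.5]]'; python3 g.py 0.58 -0.13 -0.0196 -76.2
```

```text
time: 19.2
position: [0.5798, -0.1298, -0.0166]
tool_rot: [-0.556, 0.436, -0.436, 0.556]
ft_force: [-0.2, -0.4, -3.5]
grip_width: 0.0509
t19.20 pos [ 0.5798 -0.1298 -0.0166] yaw -76.21 shift [0.3 3.  0.2] turn -0.000 F [-0.2 -0.4 -3.5] Mo [-0.09  0.18 -0.  ] w 0.0509 tilt [ 0.  0. -1.]
```

```bash
python3 -m creep '[[[0,2,0],0,0.5],[[0,2,0],0,0.6],[[0,0,0],0,0.9],[[0,0,0],0,0.9],[[0,0,0],0,0.9],[[0,-20,0],0,0.7],[[0,-30,0],0,0.3],[[0,-15,0],0,0]]';  python3 -m creep '[[[0,0,25],0,0],[[0,0,35],0,0],[[0,0,12],0,0],[[0,0,0],0,0],[[0,0,0],0,0]]'; python3 g.py 0.649 -0.113 -0.018 -76.2;  python3 - <<'E'
from rig import robot;import cv2
c=robot.camera("wrist");cv2.imwrite("pics/w17.png",c["pixels"][:,:,::-1])
c=robot.camera('scene');cv2.imwrite('pics/s17.png',cv2.resize(c['pixels'][120:240,200:360,::-1],None,fx=5,fy=5,interpolation=cv2.INTER_CUBIC))
E
```

```text
time: 20.0
position: [0.5811, -0.1303, 0.0465]
tool_rot: [-0.556, 0.435, -0.438, 0.557]
ft_force: [-0.2, -0.3, 0.7]
grip_width: 0.059
time: 20.5
position: [0.6486, -0.1124, 0.0439]
tool_rot: [0.557, -0.437, 0.436, -0.556]
ft_force: [-0.1, -0.3, -0.1]
grip_width: 0.0203
t20.50 pos [ 0.6486 -0.1124  0.0439] yaw -76.18 shift [ 0.7 61.9  0.3] turn 0.000 F [-0.1 -0.3 -0.1] Mo [-0.09  0.15 -0.03] w 0.0203 tilt [-1.8e-03  4.0e-04 -1.0e+00]
```

View pics/w17.png

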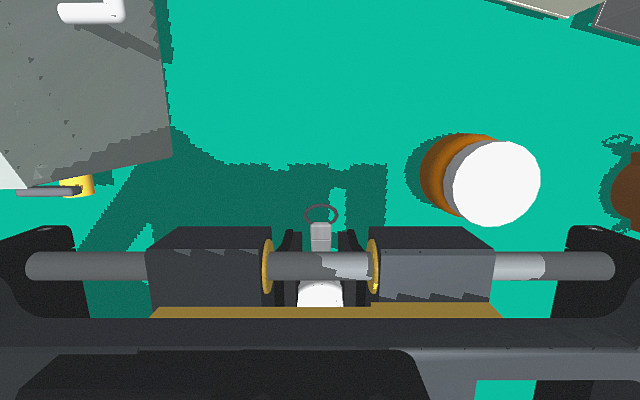

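View pics/s17.png

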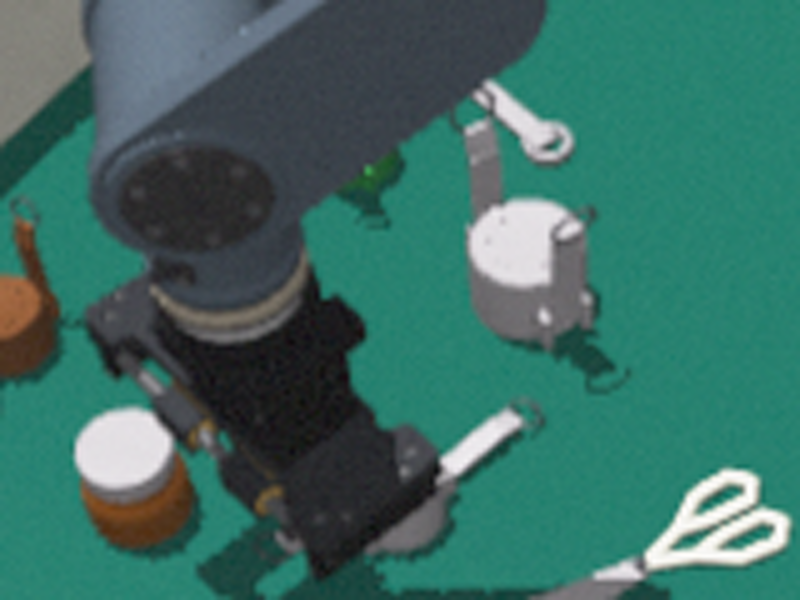

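```bash
python3 -m creep '[[[0,0,0],-0.13,0],[[0,0,0],-0.145,0],[[0,0,0],-0.145,0],[[0,0,0],-0.145,0],[[0,0,0],-0.145,0],[[0,0,0],-0.145,0],[[0,0,0],-0.145,0],[[0,0,0],-0.145,0]]';  python3 -m creep '[[[0,0,0],-0.145,0],[[0,0,0],-0.145,0],[[0,0,0],-0.136,0],[[0,15,0],0,0],[[0,15,0],0,0],[[0,10,0],0,0],[[0,6,0],0,0],[[0,5,0],0,0]]'; python3 g.py 0.649 -0.113 -0.018 13.8;  python3 - <<'E'
from rig import robot;import cv2
c=robot.camera("wrist");cv2.imwrite("pics/w18.png",c["pixels"][:,:,::-1])
c=robot.camera('scene');cv2.imwrite('pics/s18.png',cv2.resize(c['pixels'][120:240,200:360,::-1],None,fx=5,fy=5,interpolation=cv2.INTER_CUBIC))
E
```

```text
time: 21.4
position: [0.6484, -0.1129, 0.0442]
tool_rot: [-0.704, 0.064, -0.063, 0.704]
ft_force: [0.9, 1.5, 0.0]
grip_width: 0.0003
time: 22.2
position: [0.6485, -0.1123, -0.0082]
tool_rot: [-0.702, -0.084, 0.086, 0.702]
ft_force: [0.7, 0.1, -0.6]
grip_width: 0.0004
t22.20 pos [ 0.6485 -0.1123 -0.0082] yaw 13.77 shift [ 0.4  9.8 -0.8] turn -0.001 F [ 0.7  0.1 -0.6] Mo [ 0.01  0.04 -0.08] w 0.0004 tilt [-2.8e-03  9.0e-04 -1.0e+00]
```

View pics/w18.png

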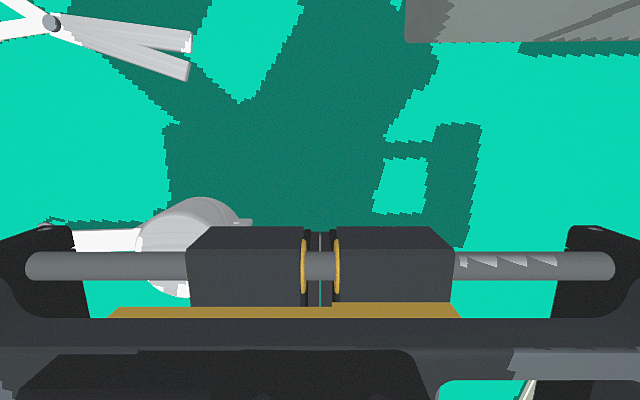

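View pics/s18.png

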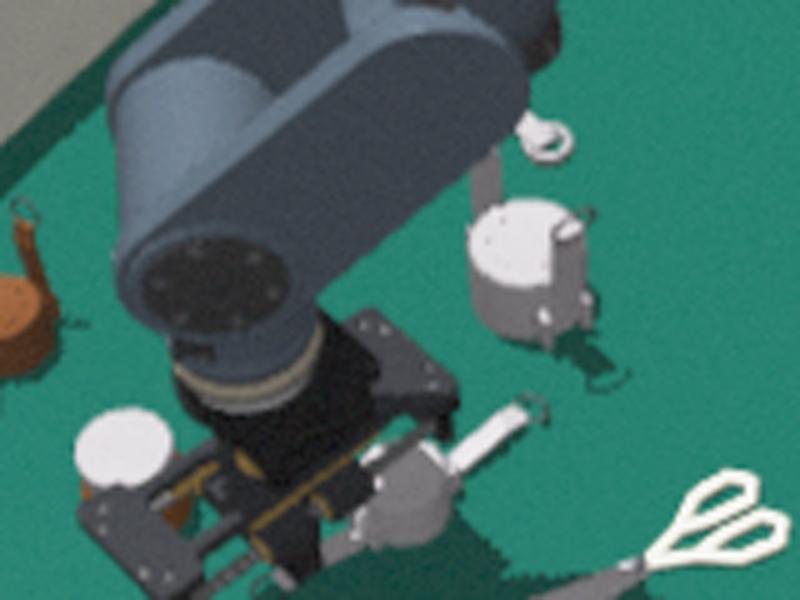

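```bash
python3 -m creep '[[[0,4,0],0,0],[[0,4,0],0,0],[[0,0,0],0,0]]'; python3 g.py 0.649 -0.113 -0.018 13.8; python3 -m creep '[[[0,-15,0],0,0],[[0,-30,0],0,0.3],[[0,-25,0],0.13,0.6],[[0,0,-10],0.145,0.9],[[0,0,-10],0.145,1],[[0,0,0],0.145,1],[[0,0,0],0.145,1],[[0,0,0],0.145,1]]';  python3 -m creep '[[[0,0,0],0.145,1],[[0,0,0],0.145,1],[[0,0,0],0.145,1],[[0,0,0],0.145,1],[[0,0,0],0.136,1]]'; python3 g.py 0.58 -0.13 -0.0205 -76.2;  python3 - <<'E'
from rig import robot;import cv2
c=robot.camera("wrist");cv2.imwrite("pics/w19.png",c["pixels"][:,:,::-1]);print(c["position"].tolist(),c["rotation"].tolist())
c=robot.camera('scene');cv2.imwrite('pics/s19.png',cv2.resize(c['pixels'][120:240,200:360,::-1],None,fx=5,fy=5,interpolation=cv2.INTER_CUBIC))
E
```

```text
time: 22.6
position: [0.6494, -0.1126, -0.015]
tool_rot: [-0.702, -0.085, 0.085, 0.702]
ft_force: [0.3, -0.1, 0.8]
grip_width: 0.0006
t22.60 pos [ 0.6494 -0.1126 -0.015 ] yaw 13.81 shift [-0.5  3.  -0.3] turn 0.000 F [ 0.3 -0.1  0.8] Mo [-0.05  0.05 -0.02] w 0.0006 tilt [-7.e-04  2.e-04 -1.e+00]
time: 23.4
position: [0.6509, -0.1329, 0.057]
tool_rot: [0.673, -0.215, 0.216, -0.673]
ft_force: [-0.8, -0.7, 0.3]
grip_width: 0.0481
time: 23.9
position: [0.6509, -0.1328, 0.057]
tool_rot: [-0.555, 0.437, -0.439, 0.555]
ft_force: [0.5, 0.8, 0.5]
grip_width: 0.0844
t23.90 pos [ 0.6509 -0.1328  0.057 ] yaw -76.53 shift [-19.3  77.4 -68.5] turn -0.006 F [0.5 0.8 0.5] Mo [-0.05  0.12 -0.05] w 0.0844 tilt [ 1.6e-03 -7.0e-04 -1.0e+00]
[0.7148644974423236, -0.11747883320534547, 0.2515999275975874] [-0.09646070911724779, 0.07640903109714407, -0.6146969762746297, 0.7791050114857564]
```

View pics/w19.png

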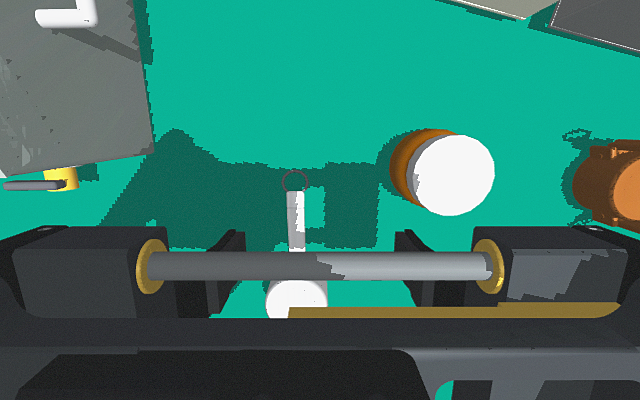

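View pics/s19.png

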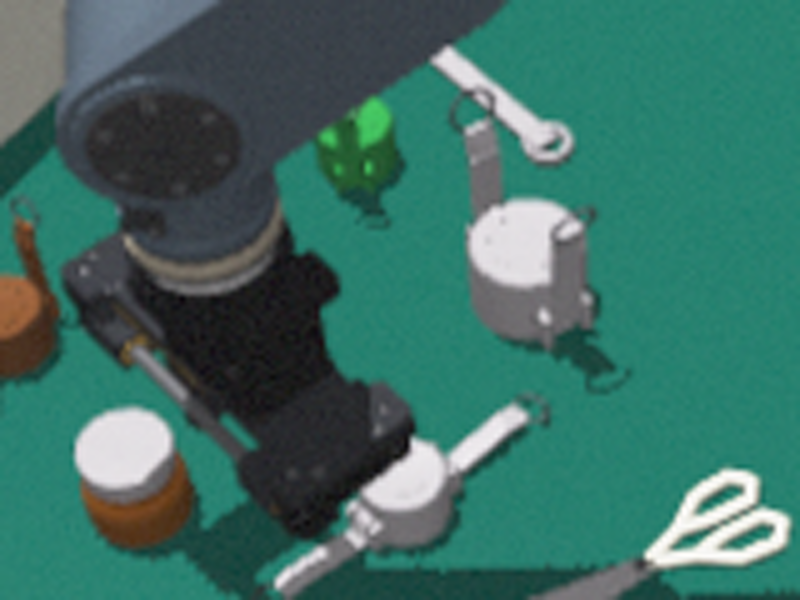

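```bash
python3 -c "
from h import *
P=([0.7148644974423236, -0.11747883320534547, 0.2515999275975874],[-0.09646070911724779, 0.07640903109714407, -0.6146969762746297, 0.7791050114857564])
a=plane('wrist',294,181,.014,P);b=plane('wrist',297,300,.036,P);print(a,b,np.degrees(np.arctan2(*(a-b)[[1,0]])))
u=(.971,.2385)
for p in (a,b): print((p[0]-.58)*u[0]+(p[1]+.13)*u[1], -(p[0]-.58)*u[1]+(p[1]+.13)*u[0])
"; python3 g.py 0.58 -0.13 0.04 -76.2
```

```text
[ 0.6698005  -0.10731245  0.014     ] [ 0.58107214 -0.13089987  0.036     ] 14.887108907270981
0.09260726942687095 0.0006121865060703738
0.0008264268797917535 -0.0011294806012304079
t24.00 pos [ 0.651  -0.1328  0.0568] yaw -76.19 shift [-19.6  16.7 -68.3] turn 0.000 F [0.3 0.1 0.1] Mo [-0.04  0.15  0.02] w 0.0858 tilt [ 1.6e-03 -7.0e-04 -1.0e+00]
```

```bash
python3 -m creep '[[[-10,0,-30],0,1],[[-9.6,0,-38.3],0,1],[[0,15,0],0,1],[[0,25,0],0,1],[[0,20,0],0,1],[[0,12,0],0,1],[[0,0,0],0,1]]'; python3 g.py 0.58 -0.13 -0.0196 -76.2
```

```text
time: 24.7
position: [0.5785, -0.1295, -0.0177]
tool_rot: [0.557, -0.437, 0.435, -0.557]
ft_force: [-0.5, 0.6, 0.0]
grip_width: 0.087
t24.70 pos [ 0.5785 -0.1295 -0.0177] yaw -76.11 shift [0.9 1.9 1.3] turn 0.002 F [-0.5  0.6  0. ] Mo [-0.02  0.14 -0.03] w 0.0870 tilt [-0.0024  0.001  -1.    ]
```

```bash
python3 -m creep '[[[0,2,0],0,0.5],[[0,0,1],0,0.5],[[0,0,0],0,0.5],[[0,0,0],0,0.5],[[0,0,0],0,0.5]]' 18; python3 g.py 0.58 -0.13 -0.0196 -76.2; python3 -m creep '[[[0,-15,0],0,0.5],[[0,-40,0],0,0.5],[[0,-45,0],0,0.5],[[0,-45,0],0,0.5],[[0,-45,0],0,0.5],[[0,-35,0],0,0.5],[[0,-12,0],0,0.5],[[0,0,0],0,0.5]]'; python3 g.py 0.6582 0.1051 0.2 -76.2
```

```text
time: 25.2
position: [0.5807, -0.1297, -0.0182]
tool_rot: [-0.556, 0.436, -0.437, 0.557]
ft_force: [0.0, -0.1, 0.8]
grip_width: 0.0551
t25.20 pos [ 0.5807 -0.1297 -0.0182] yaw -76.19 shift [ 0.1  1.4 -0.8] turn 0.000 F [ 0.  -0.1  0.8] Mo [-0.07  0.19  0.02] w 0.0551 tilt [ 7.e-04 -3.e-04 -1.e+00]
time: 26.0
position: [0.581, -0.1298, 0.2202]
tool_rot: [-0.556, 0.435, -0.438, 0.557]
ft_force: [0.7, -0.2, -3.7]
grip_width: 0.0507
t26.00 pos [ 0.581  -0.1298  0.2202] yaw -76.20 shift [-209.7   20.2  130.9] turn 0.000 F [ 0.7 -0.2 -3.7] Mo [-0.08  0.15  0.01] w 0.0507 tilt [ 0.0035 -0.0014 -1.    ]
```

```bash
python3 -m creep '[[[-20,-8,12],0,0.5],[[-40,0,24],0,0.5],[[-40,0,25],0,0.5],[[-40,0,25],0,0.5],[[-40,0,25],0,0.5],[[-20,0,14],0,0.5],[[-9.7,0,6],0,0.5],[[0,0,0],0,0.5]]'; python3 g.py 0.6582 0.1051 0.2 -76.2;python3 - <<'E'
from rig import robot;import cv2,numpy as np
c=robot.camera("wrist");cv2.imwrite("pics/w20.png",c["pixels"][:,:,::-1]);print(c["position"].tolist(),c["rotation"].tolist())
a=c["pixels"][150:320,200:440,::-1]; b=cv2.imread("pics/w13.png")[150:320,200:440]
cv2.imwrite("pics/cmp20.png",cv2.resize(np.vstack([a,b]),None,fx=1.75,fy=1.75))
c=robot.camera('scene');cv2.imwrite('pics/s20.png',cv2.resize(c['pixels'][200:310,220:360,::-1],None,fx=5,fy=5,interpolation=cv2.INTER_CUBIC))
E
python3 g.py 0.6582 0.1051 0.2 -76.2
```

```text
time: 26.8
position: [0.6561, 0.1065, 0.2233]
tool_rot: [0.558, -0.437, 0.434, -0.556]
ft_force: [-0.5, -0.5, -4.2]
grip_width: 0.0508
t26.80 pos [0.6561 0.1065 0.2233] yaw -76.08 shift [ 1.8 23.3  1.8] turn 0.002 F [-0.5 -0.5 -4.2] Mo [-0.14  0.13  0.03] w 0.0508 tilt [-5.3e-03 -2.0e-04 -1.0e+00]
[0.7213055447323027, 0.12210534729653742, 0.4175276948239859] [-0.09867160559076019, 0.07882934301691652, -0.6112666050554786, 0.781282910649921]
t26.90 pos [0.6564 0.1039 0.2246] yaw -76.24 shift [-0.7 24.6  2.1] turn -0.001 F [-0.1 -0.5 -2.8] Mo [-0.13  0.09  0.03] w 0.0505 tilt [-0.0038 -0.0012 -1.    ]
```

View pics/w20.png

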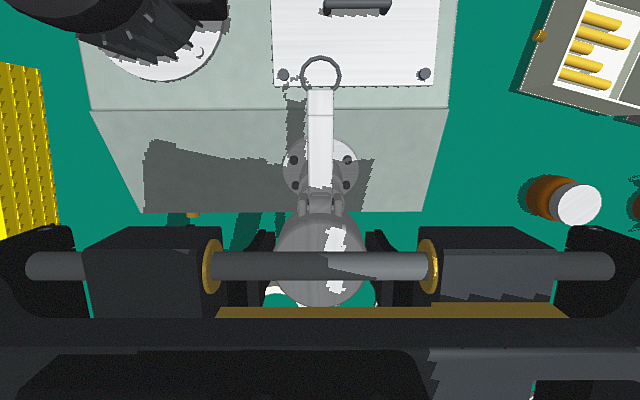

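View pics/cmp20.png

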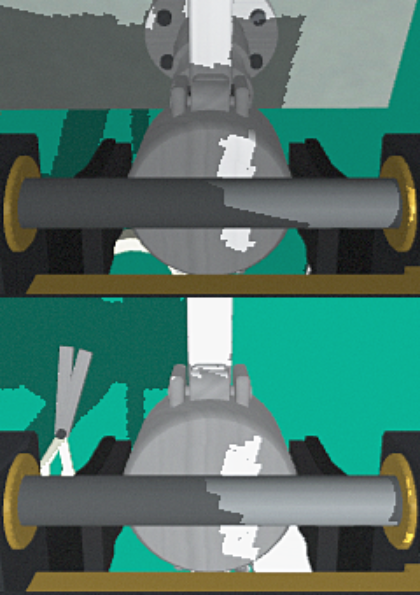

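View pics/s20.png

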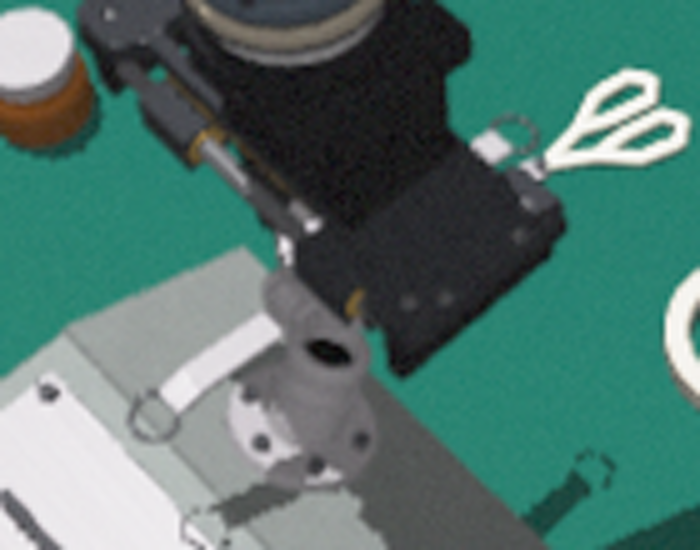

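```bash
python3 -m creep '[[[-0.7,12,2],0,0.5],[[0,12,0],0,0.5],[[0,0,0],0,0.5],[[0,3,0],0,0.5],[[0,0,0],0,0.5]]'; python3 g.py 0.6582 0.1051 0.193 -76.2;python3 -m creep '[[[0,2,0],0,0.5],[[0,2,0],0,0.5],[[0,0,0],0,0.5]]'; python3 g.py 0.6582 0.1051 0.193 -76.2
```

```text
time: 27.4
position: [0.6593, 0.1061, 0.199]
tool_rot: [0.556, -0.437, 0.436, -0.556]
ft_force: [-0.5, 0.1, -3.3]
grip_width: 0.0505
t27.40 pos [0.6593 0.1061 0.199 ] yaw -76.23 shift [ 0.7  6.  -1.3] turn -0.001 F [-0.5  0.1 -3.3] Mo [-0.07  0.13  0.02] w 0.0505 tilt [-5.e-04 -0.e+00 -1.e+00]
time: 27.7
position: [0.6592, 0.1065, 0.1952]
tool_rot: [0.557, -0.436, 0.436, -0.556]
ft_force: [-0.7, -1.1, -3.8]
grip_width: 0.0505
t27.70 pos [0.6592 0.1065 0.1952] yaw -76.20 shift [ 1.1  2.2 -1.4] turn 0.000 F [-0.7 -1.1 -3.8] Mo [-0.1   0.2   0.02] w 0.0505 tilt [-3.e-04 -1.e-04 -1.e+00]
```

```bash
python3 -m creep '[[[1,1,-1.4],0,0.5],[[0,1,0],0,0.5],[[0,0,0],0,0.5]]'; python3 g.py 0.6582 0.1051 0.193 -76.2;python3 -m creep '[[[0,1.5,0],0,0.5],[[0,1.5,0],0,0.5],[[0,0,0],0,0.5]]'; python3 g.py 0.6582 0.1051 0.19 -76.2
python3 - <<'E'
from rig import robot;import cv2,numpy as np
c=robot.camera('scene');cv2.imwrite('pics/s21.png',cv2.resize(c['pixels'][220:300,240:340,::-1],None,fx=7,fy=7,interpolation=cv2.INTER_CUBIC))
E
```

```text
time: 28.0
position: [0.6581, 0.1051, 0.1932]
tool_rot: [0.556, -0.436, 0.436, -0.556]
ft_force: [0.3, 0.0, -3.5]
grip_width: 0.0506
t28.00 pos [0.6581 0.1051 0.1932] yaw -76.21 shift [0.1 0.2 0. ] turn -0.000 F [ 0.3  0.  -3.5] Mo [-0.08  0.14  0.  ] w 0.0506 tilt [-3.e-04  0.e+00 -1.e+00]
time: 28.3
position: [0.6581, 0.1052, 0.19]
tool_rot: [0.557, -0.436, 0.436, -0.556]
ft_force: [0.4, -0.2, -3.6]
grip_width: 0.0506
t28.30 pos [0.6581 0.1052 0.19  ] yaw -76.20 shift [0.1 0.  0. ] turn -0.000 F [ 0.4 -0.2 -3.6] Mo [-0.06  0.16 -0.  ] w 0.0506 tilt [-5.e-04  0.e+00 -1.e+00]
```

View pics/s21.png

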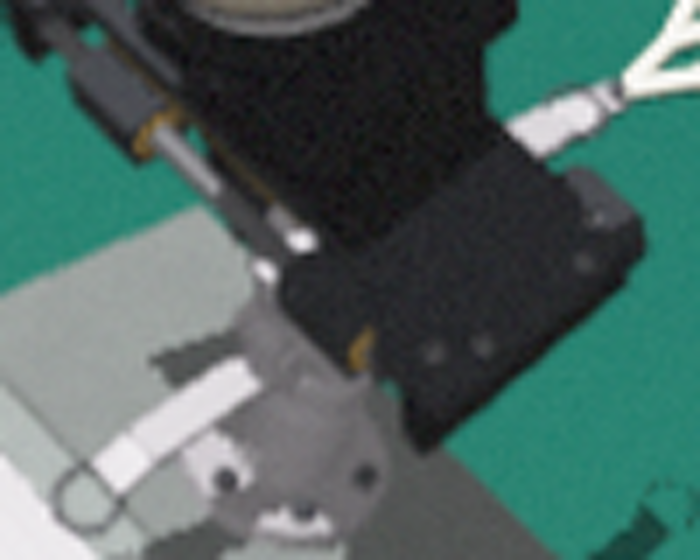

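```bash
python3 -m creep '[[[0,1.5,0],0,0.5],[[0,1.5,0],0,0.5],[[0,0,0],0,0.5]]'; python3 g.py 0.6582 0.1051 0.19 -76.2;python3 -m creep '[[[0,1.5,0],0,0.5],[[0,1.5,0],0,0.5],[[0,0,0],0,0.5]]'; python3 g.py 0.6582 0.1051 0.19 -76.2
```

```text
time: 28.65
position: [0.6586, 0.1051, 0.1887]
tool_rot: [-0.556, 0.436, -0.437, 0.557]
ft_force: [-3.0, -0.6, 4.4]
grip_width: 0.0508
t28.65 pos [0.6586 0.1051 0.1887] yaw -76.20 shift [-0.  -1.3 -0.4] turn -0.000 F [-3.  -0.6  4.4] Mo [-0.08  0.59  0.02] w 0.0508 tilt [ 1.4e-03 -1.0e-04 -1.0e+00]
time: 28.95
position: [0.6575, 0.1048, 0.1853]
tool_rot: [0.557, -0.436, 0.436, -0.556]
ft_force: [-4.6, -1.1, 5.8]
grip_width: 0.0509
t28.95 pos [0.6575 0.1048 0.1853] yaw -76.19 shift [-0.1 -4.7  0.7] turn 0.000 F [-4.6 -1.1  5.8] Mo [-0.28  0.81  0.05] w 0.0509 tilt [-1.1e-03 -9.0e-04 -1.0e+00]
```

```bash
python3 -m creep '[[[0,1,-2],0,0.5],[[0,2,-2],0,0.5],[[0,2,-1.5],0,0.5],[[0,2,-1.5],0,0.5],[[0,0,0],0,0.5]]'; python3 g.py 0.6582 0.1051 0.19 -76.2
python3 - <<'E'
from rig import robot;import cv2,numpy as np
c=robot.camera('scene');cv2.imwrite('pics/s22.png',cv2.resize(c['pixels'][220:300,240:340,::-1],None,fx=7,fy=7,interpolation=cv2.INTER_CUBIC))
c=robot.camera("wrist");cv2.imwrite("pics/w22.png",c["pixels"][:,:,::-1])
E
```

```text
time: 29.45
position: [0.6511, 0.1033, 0.1769]
tool_rot: [0.557, -0.437, 0.436, -0.556]
ft_force: [-1.4, -0.4, 2.8]
grip_width: 0.0511
t29.45 pos [0.6511 0.1033 0.1769] yaw -76.20 shift [ -0.  -13.1   7.3] turn -0.000 F [-1.4 -0.4  2.8] Mo [-0.07  0.27 -0.03] w 0.0511 tilt [-1.e-03 -2.e-04 -1.e+00]
```

View pics/s22.png

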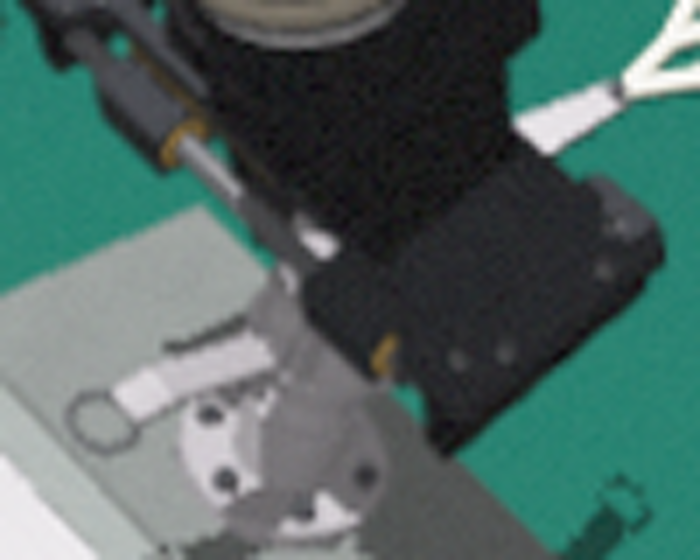

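View pics/w22.png

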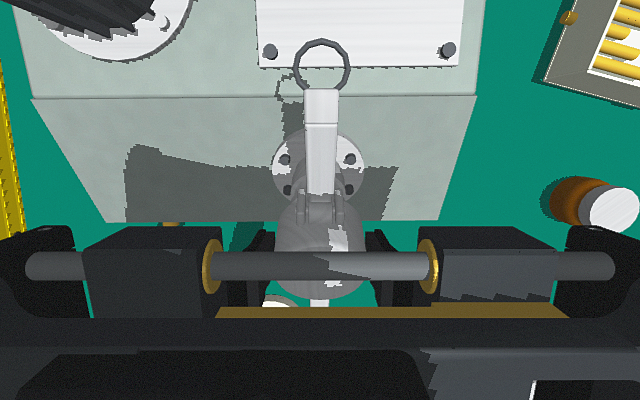

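Run:
```python
from h import *
from rig import robot
c=robot.camera("wrist");p=(c['position'],c['rotation'])
def T(s,w): return tri([('scene',*zz(*s,240,220,7)),('wrist',*w,p)])
r,e=T((105,422),(321,67));print('ring',r,e)
b,e2=T((262,352),(319,192));print('base',b,e2)
f,e3=T((130,392),(321,107));print('flare',f,e3)
o=robot.get_obs();print(o['position'])
x=np.array([.971,.2385])
for a,bb in((r,b),(r,f),(f,b)):
    d=a-bb;print(np.degrees(np.arctan2(d[2],d[:2]@x)),np.linalg.norm(d))
print('ring rel to TCP',(r-o['position'])[:2]@x,(r-o['position'])[2],(r-o['position'])[:2]@[-.2385,.971])
```

```text
ring [0.73665088 0.12352801 0.24857357] [np.float64(0.34742858607067634), np.float64(0.3474285860704602)]
base [0.68510858 0.11191151 0.22217585] [np.float64(0.825594799780925), np.float64(0.8255947997810225)]
flare [0.72484213 0.11955494 0.24920441] [np.float64(2.496133209953018), np.float64(2.4961332099530056)]
[0.65111042 0.10334756 0.17693085]
26.55521845546719 0.05906260677759015
-2.909103466422382 0.012475163860092963
33.780686767573506 0.04865922712176311
ring rel to TCP 0.0878728270375076 0.07164272426709214 -0.0008061837465547957
```

```bash
python3 -m creep '[[[0,-3,-1.3],0,0.5],[[0,-2.5,5.5],0,0.5],[[0,0,0],0,0.5]]' 45; python3 g.py 0.6595 0.1054 0.1822 -76.2
python3 - <<'E'
from rig import robot;import cv2,numpy as np
c=robot.camera('scene');cv2.imwrite('pics/s23.png',cv2.resize(c['pixels'][220:300,240:340,::-1],None,fx=7,fy=7,interpolation=cv2.INTER_CUBIC))
c=robot.camera("top");cv2.imwrite("pics/t23.png",cv2.resize(c["pixels"][60:190,180:330,::-1],None,fx=4,fy=4,interpolation=cv2.INTER_CUBIC))
E
```

```text
time: 29.9
position: [0.6566, 0.1048, 0.1826]
tool_rot: [-0.556, 0.436, -0.437, 0.557]
ft_force: [0.4, 0.7, -3.1]
grip_width: 0.0505
t29.90 pos [0.6566 0.1048 0.1826] yaw -76.20 shift [0.1 0.4 3. ] turn 0.000 F [ 0.4  0.7 -3.1] Mo [-0.07  0.12  0.01] w 0.0505 tilt [ 1.2e-03  3.0e-04 -1.0e+00]
```

View pics/s23.png

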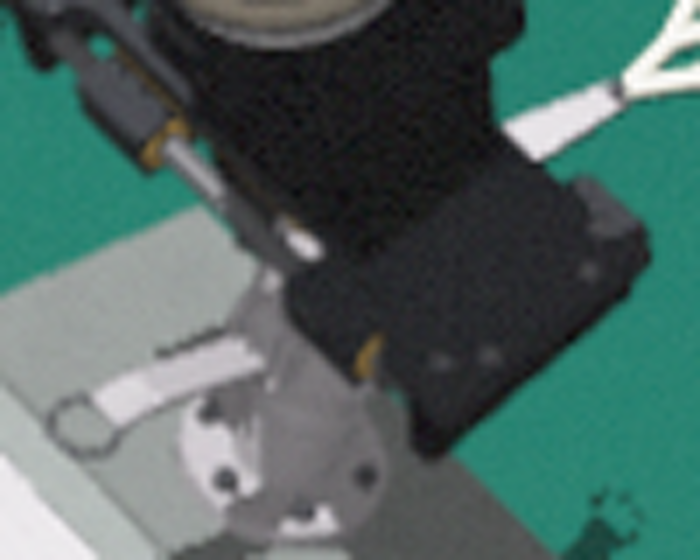

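View pics/t23.png

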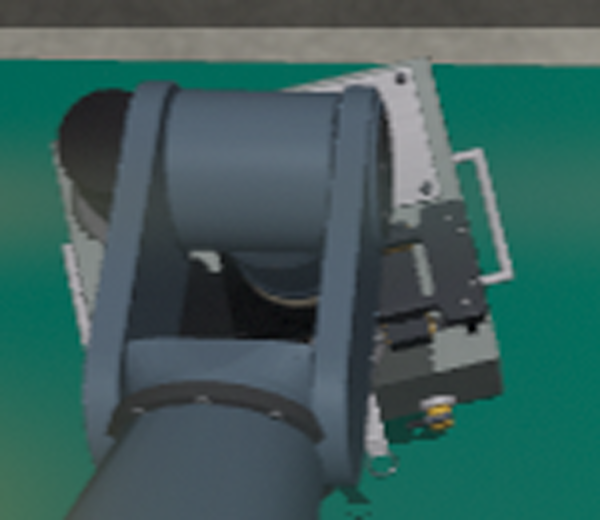

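```bash
python3 -m creep '[[[0,2.7,1.2],0,0.5],[[0,2.7,1.2],0,0.5],[[0,0,0],0,0.5]]' 45; python3 g.py 0.6595 0.1054 0.1822 -76.2;python3 -m creep '[[[0,2.7,1.3],0,0.5],[[0,2.7,1.3],0,0.5],[[0,0,0],0,0.5]]' 45; python3 g.py 0.6595 0.1054 0.1822 -76.2
```

```text
time: 30.3
position: [0.6581, 0.1055, 0.1768]
tool_rot: [-0.556, 0.437, -0.436, 0.557]
ft_force: [0.3, 0.8, -3.4]
grip_width: 0.0502
t30.30 pos [0.6581 0.1055 0.1768] yaw -76.21 shift [ 0.5 -5.4  1.4] turn -0.000 F [ 0.3  0.8 -3.4] Mo [ 0.09 -0.01  0.  ] w 0.0502 tilt [-0.e+00  9.e-04 -1.e+00]
time: 30.6
position: [0.6608, 0.1061, 0.1717]
tool_rot: [-0.556, 0.436, -0.436, 0.557]
ft_force: [0.6, 2.1, -3.8]
grip_width: 0.0504
t30.60 pos [0.6608 0.1061 0.1717] yaw -76.21 shift [  0.4 -10.5  -1.4] turn -0.000 F [ 0.6  2.1 -3.8] Mo [ 0.22 -0.04  0.06] w 0.0504 tilt [ 5.e-04  8.e-04 -1.e+00]
```

```bash
python3 -m creep '[[[0,2.7,1.3],0,0.5],[[0,2.7,1.3],0,0.5],[[0,0,0],0,0.5]]' 45; python3 g.py 0.6595 0.1054 0.1822 -76.2;python3 -m creep '[[[0,2.7,1.3],0,0.5],[[0,2.7,1.3],0,0.5],[[0,0,0],0,0.5]]' 45; python3 g.py 0.6595 0.1054 0.1822 -76.2
python3 - <<'E'
from rig import robot;import cv2,numpy as np
c=robot.camera('scene');cv2.imwrite('pics/s24.png',cv2.resize(c['pixels'][220:300,240:340,::-1],None,fx=7,fy=7,interpolation=cv2.INTER_CUBIC))
c=robot.camera("wrist");cv2.imwrite("pics/w24.png",c["pixels"][:,:,::-1])
E
```

```text
time: 30.9
position: [0.6634, 0.1068, 0.1663]
tool_rot: [-0.556, 0.436, -0.436, 0.557]
ft_force: [1.0, 3.0, -4.2]
grip_width: 0.0505
t30.90 pos [0.6634 0.1068 0.1663] yaw -76.21 shift [  0.4 -15.9  -4.1] turn -0.000 F [ 1.   3.  -4.2] Mo [ 0.42 -0.1   0.02] w 0.0505 tilt [ 7.e-04  8.e-04 -1.e+00]
time: 31.2
position: [0.666, 0.1074, 0.161]
tool_rot: [-0.556, 0.436, -0.436, 0.557]
ft_force: [2.3, 4.0, -3.2]
grip_width: 0.0507
t31.20 pos [0.666  0.1074 0.161 ] yaw -76.21 shift [  0.4 -21.2  -6.8] turn -0.000 F [ 2.3  4.  -3.2] Mo [ 0.53 -0.21 -0.  ] w 0.0507 tilt [ 1.e-03  8.e-04 -1.e+00]
```

View pics/s24.png

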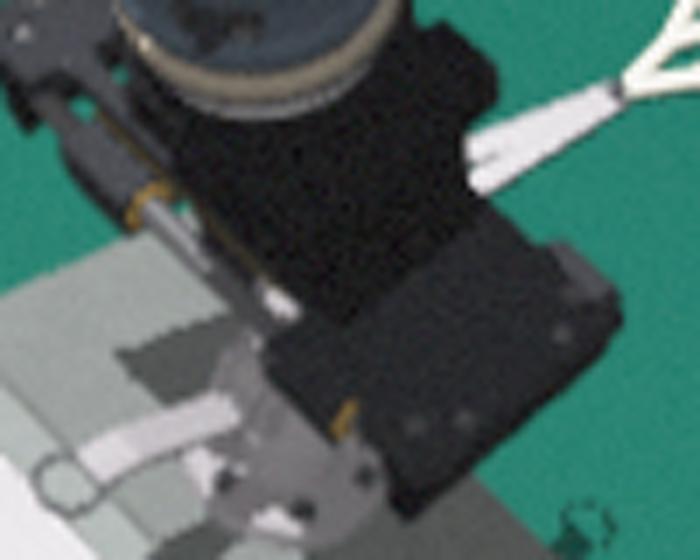

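View pics/w24.png

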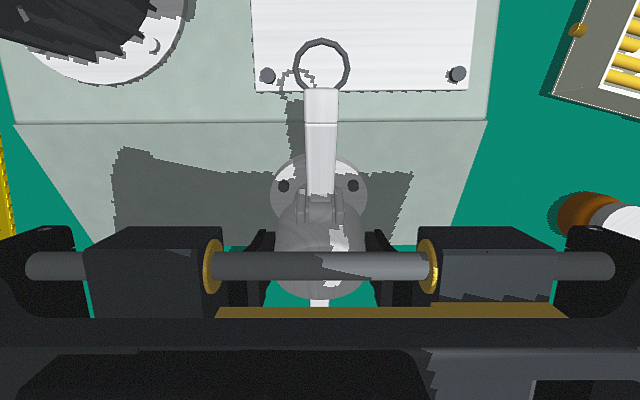

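```bash
python3 -m creep '[[[-0.5,1.8,0.8],0,0.5],[[0,1.8,0.8],0,0.5],[[0,0,0],0,0.5]]' 55; python3 g.py 0.6595 0.1054 0.1822 -76.2;python3 -m creep '[[[0,1.8,0.8],0,0.5],[[0,0,0],0,0.5]]'; python3 g.py 0.6595 0.1054 0.1822 -76.2;python3 -m creep '[[[0,1.8,0.8],0,0.5],[[0,0,0],0,0.5]]'; python3 g.py 0.6595 0.1054 0.1822 -76.2
```

```text
time: 31.6
position: [0.6675, 0.1079, 0.1578]
tool_rot: [-0.556, 0.436, -0.437, 0.557]
ft_force: [2.0, 2.2, -2.0]
grip_width: 0.0503
t31.60 pos [0.6675 0.1079 0.1578] yaw -76.20 shift [  0.5 -24.5  -8.3] turn -0.000 F [ 2.   2.2 -2. ] Mo [ 0.51 -0.28 -0.02] w 0.0503 tilt [ 1.2e-03  1.0e-04 -1.0e+00]
time: 31.8
position: [0.6683, 0.1081, 0.156]
tool_rot: [-0.556, 0.436, -0.437, 0.557]
ft_force: [2.7, 4.2, -2.3]
grip_width: 0.0504
t31.80 pos [0.6683 0.1081 0.156 ] yaw -76.21 shift [  0.6 -26.2  -9.2] turn -0.000 F [ 2.7  4.2 -2.3] Mo [ 0.59 -0.34  0.03] w 0.0504 tilt [ 1.3e-03  3.0e-04 -1.0e+00]
time: 32.0
position: [0.6685, 0.1081, 0.1556]
tool_rot: [0.556, -0.436, 0.436, -0.556]
ft_force: [-0.2, 3.9, 4.6]
grip_width: 0.0503
t32.00 pos [0.6685 0.1081 0.1556] yaw -76.19 shift [  0.5 -26.6  -9.4] turn 0.000 F [-0.2  3.9  4.6] Mo [ 0.47  0.3  -0.04] w 0.0503 tilt [ 3.e-04 -3.e-04 -1.e+00]
```

```bash
python3 -m creep '[[[0,1.8,0.8],0,0.5],[[0,1.8,0.8],0,0.5],[[0,1,0.4],0,0.5],[[0,0,0],0,0.5]]' 60; python3 g.py 0.6595 0.1054 0.1822 -76.2
python3 - <<'E'
from rig import robot;import cv2,numpy as np
c=robot.camera('scene');cv2.imwrite('pics/s25.png',cv2.resize(c['pixels'][220:300,240:340,::-1],None,fx=7,fy=7,interpolation=cv2.INTER_CUBIC))
E
```

```text
time: 32.4
position: [0.6685, 0.1081, 0.1553]
tool_rot: [0.558, -0.436, 0.436, -0.556]
ft_force: [-8.5, 2.0, 23.9]
grip_width: 0.0502
t32.40 pos [0.6685 0.1081 0.1553] yaw -76.16 shift [  0.5 -26.9  -9.5] turn 0.001 F [-8.5  2.  23.9] Mo [0.24 2.01 0.  ] w 0.0502 tilt [-0.0023 -0.0017 -1.    ]
```

View pics/s25.png

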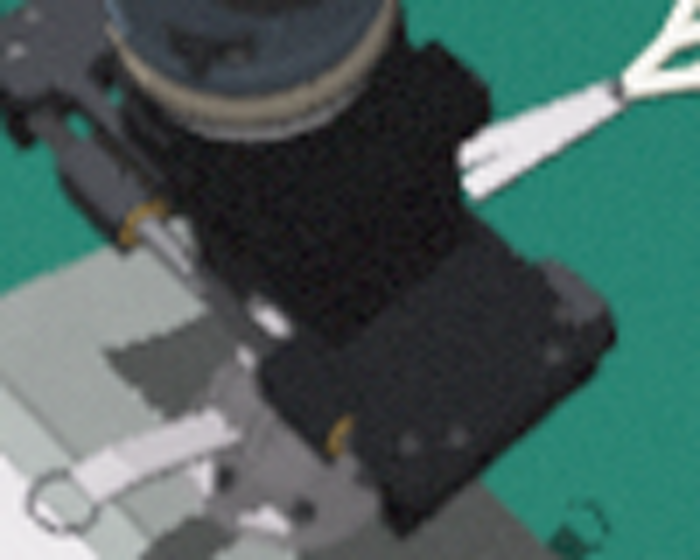

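```bash
python3 -m creep '[[[0,-4.4,-2],0,0.5],[[0,0,0],0,0.6],[[0,0,0],0,1],[[0,0,0],0,1],[[0,0,0],0,1],[[0,0,0],0,1],[[0,-20,-3],0,1],[[0,-40,-20],0,1]]' 20; python3 -m creep '[[[0,-20,-40],0,1],[[0,0,-40],0,1],[[0,0,0],0,1]]'; python3 g.py 0.6595 0.1054 0.1822 -76.2
python3 - <<'E'
from rig import robot;import cv2,numpy as np
c=robot.camera('scene');cv2.imwrite('pics/s26.png',cv2.resize(c['pixels'][220:300,240:340,::-1],None,fx=7,fy=7,interpolation=cv2.INTER_CUBIC))
c=robot.camera("wrist");cv2.imwrite("pics/w26.png",c["pixels"][:,:,::-1]);print(c["position"].tolist(),c["rotation"].tolist())
c=robot.camera("top");cv2.imwrite("pics/t26.png",cv2.resize(c["pixels"][90:190,210:310,::-1],None,fx=6,fy=6,interpolation=cv2.INTER_CUBIC))
E
```

```text
time: 33.25
position: [0.6449, 0.1024, 0.2102]
tool_rot: [0.558, -0.438, 0.434, -0.555]
ft_force: [-0.8, -0.0, 0.8]
grip_width: 0.0855
time: 33.55
position: [0.5614, 0.0832, 0.2335]
tool_rot: [0.558, -0.439, 0.434, -0.555]
ft_force: [0.2, 0.1, -0.4]
grip_width: 0.0868
t33.55 pos [0.5614 0.0832 0.2335] yaw -76.22 shift [  1.9  50.5 100.9] turn -0.000 F [ 0.2  0.1 -0.4] Mo [-0.05  0.14  0.03] w 0.0868 tilt [-7.9e-03 -4.0e-04 -1.0e+00]
[0.6300166143874799, 0.09883374097764995, 0.42825725240175616] [-0.09779816198198722, 0.07791030327384067, -0.6124250209782074, 0.7805774130965905]
```

View pics/s26.png

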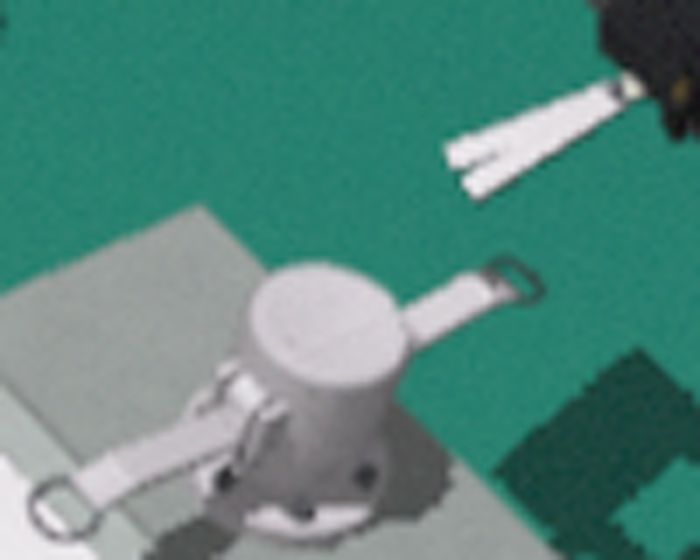

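View pics/w26.png

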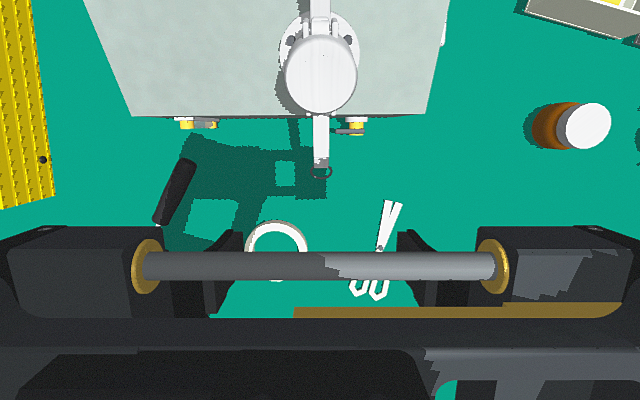

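View pics/t26.png

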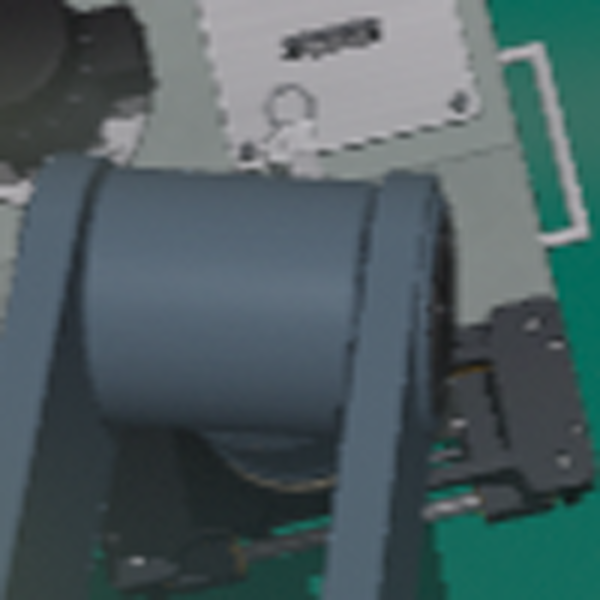

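```bash
python3 - <<'E'
from h import *
p=([0.6300166143874799, 0.09883374097764995, 0.42825725240175616],[-0.09779816198198722, 0.07791030327384067, -0.6124250209782074, 0.7805774130965905])
def T(s,w): return tri([('scene',*zz(*s,240,220,7)),('wrist',*w,p)])
x=np.array([.971,.2385,0]);P0=np.array([.666,.107,.198]);y=np.array([-.2385,.971,0])
c,s_=np.cos(np.radians(25)),np.sin(np.radians(25))
px=x*c+np.array([0,0,s_]);pz=-x*s_+np.array([0,0,c])
for n,a,b in (('disc',(331,324),(321.5,76)),('fring',(514,282),(321,172)),('fend',(492,285),(321,164)),('fbase',(412,330),(321.5,118))):
    r,e=T(a,b);d=(r-P0)*1e3;print(n,np.round(r,4),np.round(e,2),'port',np.round([d@px,d@y,d@pz],1),'XYZ',np.round([d@x,d@y,d[2]],1))
r=P0+.008*pz;print('expected disc',[np.round(v,1) for v in (proj('scene',r),)],zz(331,324,240,220,7),proj('wrist',r,p))
E
python3 g.py 0.6595 0.1054 0.1822 -76.2
```

```text
disc [0.6618 0.1058 0.2064] [0.16 0.16] port [-0.4 -0.1  9.5] XYZ [-4.4 -0.1  8.4]
fring [0.5897 0.0876 0.1385] [1.26 1.26] port [-96.5  -0.6 -20.6] XYZ [-78.8  -0.6 -59.5]
fend [0.5984 0.0896 0.1477] [1.49 1.49] port [-84.5  -0.8 -16.1] XYZ [-69.8  -0.8 -50.3]
fbase [0.6349 0.0998 0.1671] [1.34 1.34] port [-41.9   0.4 -14.5] XYZ [-31.9   0.4 -30.9]
expected disc [array([286.5, 266.4])] (286.85714285714283, 265.85714285714283) (np.float64(321.1546666282083), np.float64(74.89926652936097))
t33.70 pos [0.5692 0.0834 0.2342] yaw -76.22 shift [ 0.1 52.1 92.8] turn -0.000 F [ 1.2 -1.   0.2] Mo [-0.04  0.17 -0.02] w 0.0871 tilt [ 1.6e-03 -2.0e-04 -1.0e+00]
```

```bash
python3 g.py 0.6009 0.0910 0.108 -76.2; python3 -m creep '[[[0,20,20],0,0.4],[[0,20,10],0,0.4],[[0,20,2.5],0,0.4],[[0,20,0],0,0.4],[[0,20,0],0,0.4],[[0,0,0],0,0.4]]' 15; python3 g.py 0.6009 0.0910 0.108 -76.2
```

```text
t33.70 pos [0.5692 0.0834 0.2342] yaw -76.22 shift [1.000e-01 1.262e+02 3.240e+01] turn -0.000 F [ 1.2 -1.   0.2] Mo [-0.04  0.17 -0.02] w 0.0871 tilt [ 1.6e-03 -2.0e-04 -1.0e+00]
time: 34.3
position: [0.5991, 0.0914, 0.1303]
tool_rot: [0.558, -0.438, 0.435, -0.555]
ft_force: [-0.5, -0.4, 0.1]
grip_width: 0.0474
t34.30 pos [0.5991 0.0914 0.1303] yaw -76.20 shift [ 0.9 22.3  1.8] turn 0.000 F [-0.5 -0.4  0.1] Mo [-0.1   0.16  0.07] w 0.0474 tilt [-6.1e-03  1.0e-04 -1.0e+00]
```

```bash
python3 -m creep '[[[0,10,0.5],0,0.4],[[0,10,0],0,0.4],[[0,3,0],0,0.4],[[0,0,0],0,0.35]]' 15; python3 g.py 0.6009 0.0910 0.108 -76.2
python3 - <<'E'
from rig import robot;import cv2,numpy as np
c=robot.camera('scene');cv2.imwrite('pics/s27.png',cv2.resize(c['pixels'][220:300,240:340,::-1],None,fx=7,fy=7,interpolation=cv2.INTER_CUBIC))
c=robot.camera("wrist");cv2.imwrite("pics/w27.png",c["pixels"][:,:,::-1])
E
```

```text
time: 34.7
position: [0.6004, 0.0915, 0.1106]
tool_rot: [0.557, -0.436, 0.436, -0.556]
ft_force: [-0.2, 0.3, 0.4]
grip_width: 0.0326
t34.70 pos [0.6004 0.0915 0.1106] yaw -76.20 shift [0.6 2.6 0.4] turn -0.000 F [-0.2  0.3  0.4] Mo [-0.04  0.16 -0.02] w 0.0326 tilt [-5.e-04 -0.e+00 -1.e+00]
```

View pics/s27.png

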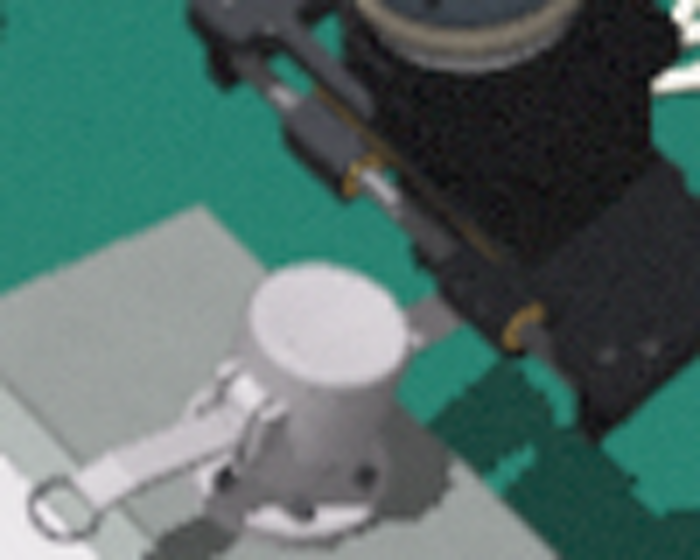

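View pics/w27.png

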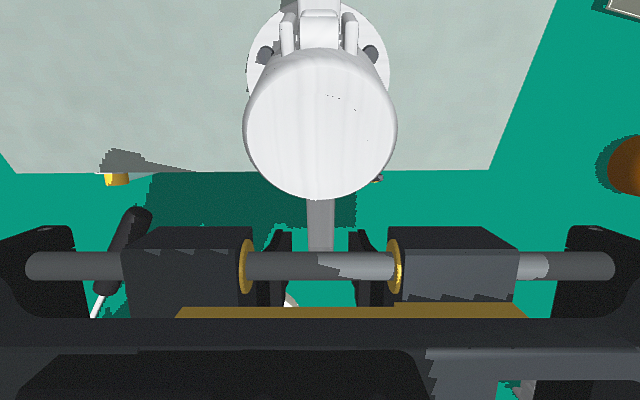

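```bash
python3 -m creep '[[[0.5,3,0],0,0.2],[[0,0,0],0,0.05],[[0,0,0],0,0.05],[[0,0,0],0,0.05],[[0,0,0],0,0.05]]' 15; python3 g.py 0.6009 0.0910 0.108 -76.2
```

```text
time: 35.3
position: [0.6007, 0.0911, 0.108]
tool_rot: [-0.556, 0.436, -0.436, 0.557]
ft_force: [0.1, 0.5, 0.0]
grip_width: 0.0137
t35.30 pos [0.6007 0.0911 0.108 ] yaw -76.20 shift [ 0.1 -0.   0.2] turn 0.000 F [0.1 0.5 0. ] Mo [-0.05  0.13 -0.07] w 0.0137 tilt [ 2.e-04  0.e+00 -1.e+00]
```

```bash
python3 -m creep '[[[0,-5.5,-2.5],0,0.05],[[0,-6,-1.9],0,0.05],[[0,-7.4,-1.5],0,0.05],[[0,-7.4,-0.5],0,0.05],[[0,-7.4,0.5],0,0.05],[[0,-7.4,1.5],0,0.05],[[0,0,0],0,0.05]]' ; python3 g.py 0.6009 0.0910 0.108 -76.2
python3 - <<'E'
from rig import robot;import cv2,numpy as np
c=robot.camera('scene');cv2.imwrite('pics/s28.png',cv2.resize(c['pixels'][220:300,240:340,::-1],None,fx=7,fy=7,interpolation=cv2.INTER_CUBIC))
E
```

```text
time: 36.0
position: [0.5966, 0.0899, 0.1501]
tool_rot: [-0.556, 0.436, -0.437, 0.557]
ft_force: [-1.0, -0.5, -1.9]
grip_width: 0.0139
t36.00 pos [0.5966 0.0899 0.1501] yaw -76.19 shift [-0.  42.1  4.4] turn 0.000 F [-1.  -0.5 -1.9] Mo [-0.05  0.42  0.06] w 0.0139 tilt [ 1.e-03 -2.e-04 -1.e+00]
```

View pics/s28.png

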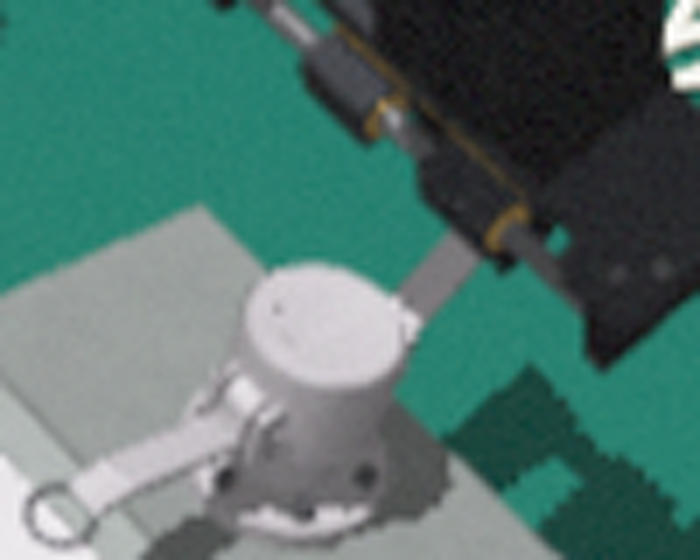

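```bash
python3 -m creep '[[[0,-7,2.6],0,0.05],[[0,-6.9,3.1],0,0.05],[[0,-6.2,4.3],0,0.05],[[0,-5.6,4.8],0,0.05],[[0,0,0],0,0.05]]' ; python3 g.py 0.6009 0.0910 0.108 -76.2
python3 -m creep '[[[0,-4.8,5.6],0,0.05],[[0,-4.2,6],0,0.05],[[0,0,0],0,0.05]]' ; python3 g.py 0.6009 0.0910 0.108 -76.2
python3 - <<'E'
from rig import robot;import cv2,numpy as np
c=robot.camera('scene');cv2.imwrite('pics/s29.png',cv2.resize(c['pixels'][220:300,240:340,::-1],None,fx=7,fy=7,interpolation=cv2.INTER_CUBIC))
E
```

```text
time: 36.55
position: [0.613, 0.0937, 0.1761]
tool_rot: [-0.555, 0.435, -0.438, 0.557]
ft_force: [-0.6, 0.7, -1.3]
grip_width: 0.0136
t36.55 pos [0.613  0.0937 0.1761] yaw -76.20 shift [ -0.4  68.1 -12.7] turn -0.000 F [-0.6  0.7 -1.3] Mo [-0.05  0.26  0.04] w 0.0136 tilt [ 4.5e-03  2.0e-04 -1.0e+00]
time: 36.85
position: [0.6226, 0.0964, 0.1841]
tool_rot: [-0.556, 0.436, -0.436, 0.557]
ft_force: [-1.4, -0.5, -0.6]
grip_width: 0.0132
t36.85 pos [0.6226 0.0964 0.1841] yaw -76.19 shift [  0.   76.1 -22.4] turn 0.000 F [-1.4 -0.5 -0.6] Mo [-0.08  0.52 -0.03] w 0.0132 tilt [ 4.e-04 -0.e+00 -1.e+00]
```

View pics/s29.png

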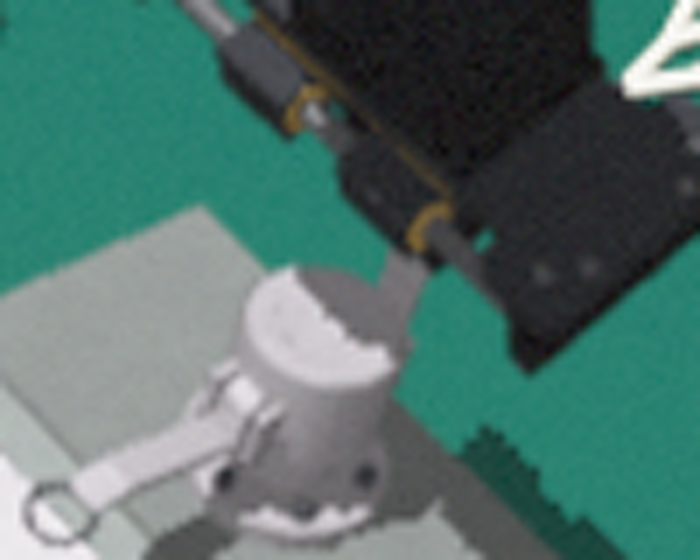

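```bash
python3 -m creep '[[[0,-1.2,2.4],0,0.05],[[0,-1.2,2.4],0,0.05],[[0,0,0],0,0.05]]' 20; python3 g.py 0.6009 0.0910 0.108 -76.2
python3 -m creep '[[[0,-0.8,2.5],0,0.05],[[0,-0.5,2.5],0,0.05],[[0,0,0],0,0.05]]' ; python3 g.py 0.6009 0.0910 0.108 -76.2
python3 - <<'E'
from rig import robot;import cv2,numpy as np
c=robot.camera('scene');cv2.imwrite('pics/s30.png',cv2.resize(c['pixels'][220:300,240:340,::-1],None,fx=7,fy=7,interpolation=cv2.INTER_CUBIC))
E
```

```text
time: 37.2
position: [0.6229, 0.0967, 0.1849]
tool_rot: [0.559, -0.438, 0.434, -0.554]
ft_force: [-6.6, -1.8, 0.6]
grip_width: 0.0132
t37.20 pos [0.6229 0.0967 0.1849] yaw -76.18 shift [  0.3  77.1 -22.1] turn 0.000 F [-6.6 -1.8  0.6] Mo [-0.48  1.5  -0.02] w 0.0132 tilt [-0.009  -0.0016 -1.    ]
time: 37.5
position: [0.6231, 0.097, 0.1853]
tool_rot: [0.562, -0.441, 0.431, -0.551]
ft_force: [-14.4, -4.0, 2.8]
grip_width: 0.0132
t37.50 pos [0.6231 0.097  0.1853] yaw -76.16 shift [  0.6  77.7 -21.4] turn 0.001 F [-14.4  -4.    2.8] Mo [-0.95  2.71 -0.  ] w 0.0132 tilt [-0.0196 -0.0036 -0.9998]
```

View pics/s30.png

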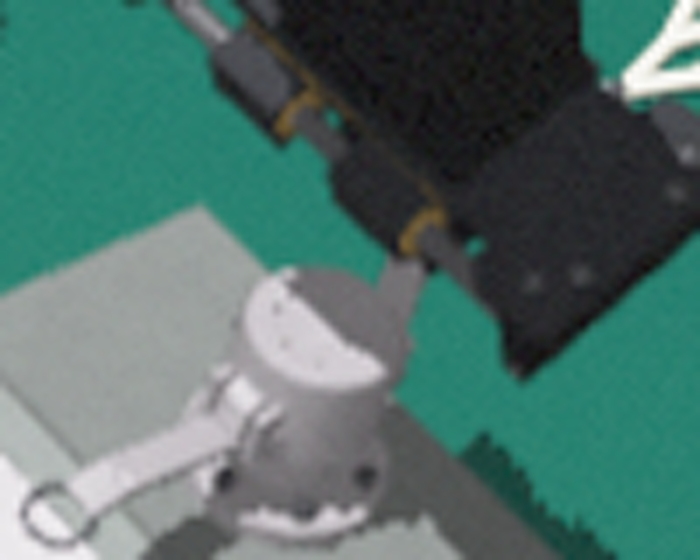

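```bash
python3 -m creep '[[[0,1,-7],0,0.05],[[0,0,0],0,0.3],[[0,0,0],0,0.5],[[0,0,0],0,0.5],[[0,-10,-4],0,0.5],[[0,-25,-10],0,0.6],[[0,-25,-10],0,0.6],[[0,-15,-30],0,0.6]]' 15; python3 -m creep '[[[0,0,-20],0,0.5],[[0,0,0],0,0.5]]'; python3 g.py 0.6009 0.0910 0.108 -76.2
python3 - <<'E'
from rig import robot;import cv2,numpy as np
c=robot.camera('scene');cv2.imwrite('pics/s31.png',cv2.resize(c['pixels'][220:300,240:340,::-1],None,fx=7,fy=7,interpolation=cv2.INTER_CUBIC))
c=robot.camera("wrist");cv2.imwrite("pics/w31.png",c["pixels"][:,:,::-1]);print(c["position"].tolist(),c["rotation"].tolist())
E
```

```text
time: 38.35
position: [0.5756, 0.084, 0.2645]
tool_rot: [-0.555, 0.434, -0.438, 0.558]
ft_force: [0.4, -0.1, 1.4]
grip_width: 0.0513
time: 38.55
position: [0.5511, 0.0791, 0.2632]
tool_rot: [-0.556, 0.436, -0.437, 0.557]
ft_force: [-0.1, 0.8, -0.0]
grip_width: 0.0455
t38.55 pos [0.5511 0.0791 0.2632] yaw -76.22 shift [  0.3 155.3  51. ] turn -0.000 F [-0.1  0.8 -0. ] Mo [-0.06  0.12  0.05] w 0.0455 tilt [ 1.1e-03 -2.0e-04 -1.0e+00]
[0.6164235665036955, 0.09470735333328945, 0.4575197472550484] [-0.09609239274829212, 0.07593255283870223, -0.6126171665846263, 0.7808333411689911]
```

View pics/s31.png

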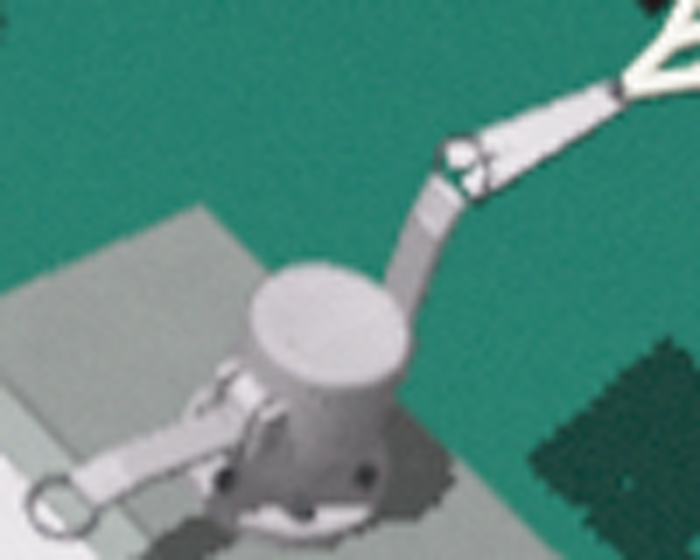

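View pics/w31.png

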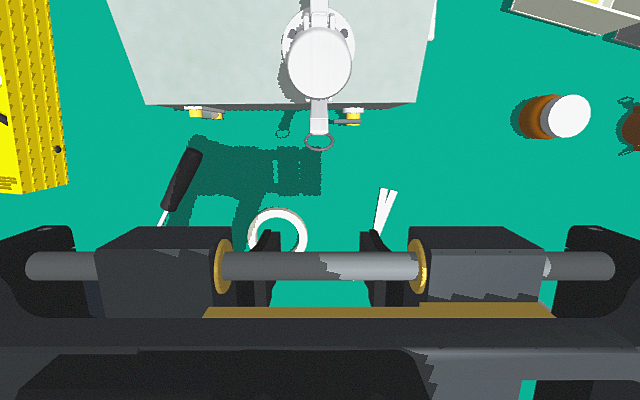

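```bash
cat > pt.py <<'E'
from h import *
x=np.array([.971,.2385,0]);P0=np.array([.666,.107,.198]);y=np.array([-.2385,.971,0])
c_,s_=np.cos(np.radians(25)),np.sin(np.radians(25))
px=x*c_+np.array([0,0,s_]);pz=-x*s_+np.array([0,0,c_])
def port(r): d=(r-P0)*1e3; return np.round([d@px,d@y,d@pz],1)
def W(a,b,c): return P0+(a*px+b*y+c*pz)/1e3
E
python3 - <<'E'
from pt import *
p=([0.6164235665036955, 0.09470735333328945, 0.4575197472550484],[-0.09609239274829212, 0.07593255283870223, -0.6126171665846263, 0.7808333411689911])
for n,a,b in (('disc',(331,324),(319.5,62)),('ring',(463,162),(319,142)),('end',(447,183),(318.5,133)),('bring',(62,507),None)):
    if b:
        r,e=tri([('scene',*zz(*a,240,220,7)),('wrist',*b,p)]);print(n,np.round(r,4),np.round(e,2),port(r))
for q in ((-31,0,48),(-31,0,56),(-40,0,47),(-22,0,48)):
    u=proj('scene',W(*q));print(q,((u[0]+.5-240)*7-.5,(u[1]+.5-220)*7-.5),proj('wrist',W(*q),p))
E
```

```text
disc [0.6624 0.1067 0.2084] [0.48 0.48] [ 1.2  0.5 10.9]
ring [0.6073 0.0925 0.2356] [1.03 1.03] [-38.9  -0.1  59.6]
end [0.6135 0.0942 0.2311] [1.33 1.33] [-35.    0.1  52.8]
(-31, 0, 48) (np.float64(437.43854540169696), np.float64(198.1440082811112)) (np.float64(319.74619879940354), np.float64(123.44238624858278))
(-31, 0, 56) (np.float64(444.838481242058), np.float64(178.90155838742692)) (np.float64(319.74395739483936), np.float64(128.2576523879585))
(-40, 0, 47) (np.float64(457.29977266921503), np.float64(190.65402823779198)) (np.float64(319.75547690667236), np.float64(134.19289620295322))
(-22, 0, 48) (np.float64(416.3503510192285), np.float64(208.1577407156408)) (np.float64(319.7366793354698), np.float64(111.48798378329772))
```

```bash
python3 - <<'E'
from pt import *
r,e=tri([('scene',*zz(65,507,240,220,7)),('top',*zz(290,105,210,90,6))]);print(np.round(r,4),e,port(r))
E
python3 g.py 0.7258 0.1217 0.14 -76.2
```

```text
[0.7549 0.1292 0.2238] [np.float64(0.48218555412066333), np.float64(0.4821855541207377)] [ 94.    0.3 -15.3]
t38.65 pos [0.5536 0.0793 0.2624] yaw -76.22 shift [ -0.3 122.9 177. ] turn -0.000 F [0.3 0.6 1.3] Mo [-0.15  0.12 -0.02] w 0.0443 tilt [ 2.7e-03  1.0e-04 -1.0e+00]
```

Run:
```python
from pt import *
for n,q,h in (('backR',(528,52),.17),('ridgeR',(580,245),.17),('motorTop',(138,150),.267),('motorbase',(185,235),.17)):
    r=plane('top',*zz(*q,180,65,5),h);d=(r-P0)*1e3;print(n,np.round(r,3),np.round([d@x,d@y],1))
for n,q,h in (('motorTop',(345,430),.267),):
    r=plane('scene',*zz(*q,180,240,4),h);d=(r-P0)*1e3;print(n,np.round(r,3),np.round([d@x,d@y],1))
```

```text
backR [0.871 0.062 0.17 ] [188.7 -92.7]
ridgeR [0.756 0.03  0.17 ] [ 69.  -96.6]
motorTop [0.771 0.256 0.267] [137.5 119.8]
motorbase [0.759 0.257 0.17 ] [126.3 123.2]
motorTop [0.773 0.257 0.267] [140.1 120.5]
```

```bash
python3 g.py 0.7281 0.1223 0.1715 -76.2; python3 -m creep '[[[0,0,25],0,0.45],[[0,0,45],0,0.45],[[0,0,45],0,0.45],[[0,0,40],0,0.45],[[0,0,24.5],0,0.45],[[0,0,0],0,0.45]]' 15; python3 g.py 0.7281 0.1223 0.1715 -76.2
python3 - <<'E'
from rig import robot;import cv2,numpy as np
c=robot.camera('scene');cv2.imwrite('pics/s32.png',cv2.resize(c['pixels'][200:340,200:370,::-1],None,fx=4,fy=4,interpolation=cv2.INTER_CUBIC))
c=robot.camera("wrist");cv2.imwrite("pics/w32.png",c["pixels"][:,:,::-1]);print(c["position"].tolist(),c["rotation"].tolist())
E
```

```text
t38.65 pos [0.5536 0.0793 0.2624] yaw -76.22 shift [ -0.3  91.4 179.5] turn -0.000 F [0.3 0.6 1.3] Mo [-0.15  0.12 -0.02] w 0.0443 tilt [ 2.7e-03  1.0e-04 -1.0e+00]
time: 39.25
position: [0.7308, 0.1229, 0.2592]
tool_rot: [-0.556, 0.436, -0.436, 0.557]
ft_force: [-0.9, 0.0, -0.5]
grip_width: 0.0392
t39.25 pos [0.7308 0.1229 0.2592] yaw -76.16 shift [-0.1 87.7 -2.9] turn 0.001 F [-0.9  0.  -0.5] Mo [-0.1   0.19  0.04] w 0.0392 tilt [ 1.4e-03  3.0e-04 -1.0e+00]
[0.7928677424113093, 0.1380165180783028, 0.453852202635786] [-0.09731944353571363, 0.07736364885584841, -0.6120785739731619, 0.7809632584370333]
```

View pics/s32.png

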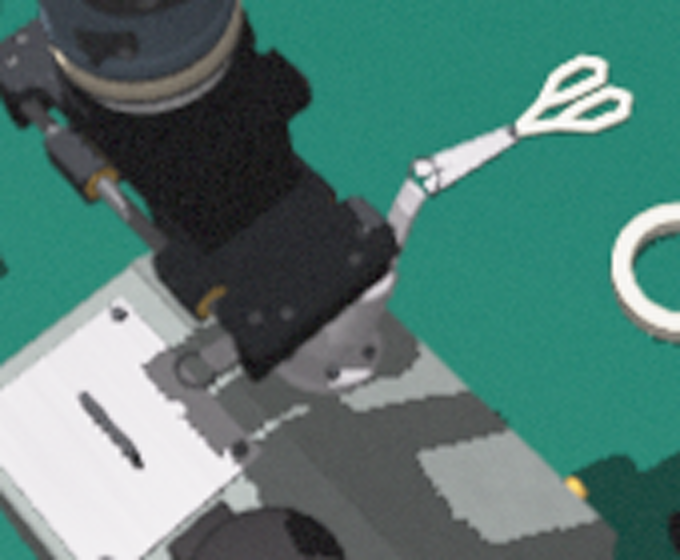

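View pics/w32.png

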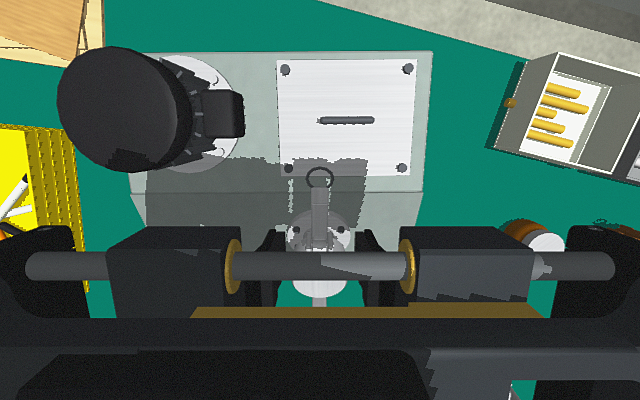

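```bash
python3 -m creep '[[[0,20,-2.9],0,0.4],[[0,20,0],0,0.4],[[0,15,0],0,0.4],[[0,10,0],0,0.4],[[0,0,0],0,0.4]]' ; python3 g.py 0.7281 0.1223 0.1715 -76.2;  python3 -m creep '[[[0,8,0],0,0.4],[[0,6,0],0,0.4],[[0,5,0],0,0.4],[[0,0,0],0,0.4]]' ; python3 g.py 0.7281 0.1223 0.1715 -76.2
```

```text
time: 39.85
position: [0.7229, 0.1212, 0.1946]
tool_rot: [0.557, -0.437, 0.435, -0.556]
ft_force: [-0.3, -0.4, -0.2]
grip_width: 0.0351
t39.85 pos [0.7229 0.1212 0.1946] yaw -76.21 shift [ 0.2 23.1  5.4] turn -0.000 F [-0.3 -0.4 -0.2] Mo [-0.1   0.13 -0.01] w 0.0351 tilt [-3.7e-03 -1.0e-04 -1.0e+00]
time: 40.25
position: [0.7238, 0.1214, 0.1764]
tool_rot: [0.557, -0.437, 0.436, -0.556]
ft_force: [-0.2, 0.6, -0.1]
grip_width: 0.0346
t40.25 pos [0.7238 0.1214 0.1764] yaw -76.20 shift [0.1 4.9 4.4] turn -0.000 F [-0.2  0.6 -0.1] Mo [-0.04  0.15 -0.03] w 0.0346 tilt [-0.0016 -0.     -1.    ]
```

```bash
python3 -m creep '[[[0,3,3.5],0,0.3],[[0,2,0],0,0.05],[[0,0,0],0,0.05],[[0,0,0],0,0.05],[[0,0,0],0,0.05]]' ; python3 g.py 0.7281 0.1223 0.1715 -76.2
python3 - <<'E'
from rig import robot;import cv2,numpy as np
c=robot.camera("wrist");cv2.imwrite("pics/w33.png",c["pixels"][:,:,::-1])
E
```

```text
time: 40.75
position: [0.7277, 0.1225, 0.1723]
tool_rot: [-0.556, 0.436, -0.436, 0.557]
ft_force: [-0.4, 0.1, -0.0]
grip_width: 0.0137
t40.75 pos [0.7277 0.1225 0.1723] yaw -76.21 shift [0.3 0.8 0.4] turn -0.000 F [-0.4  0.1 -0. ] Mo [0.05 0.14 0.  ] w 0.0137 tilt [-1.e-04  4.e-04 -1.e+00]
```

View pics/w33.png

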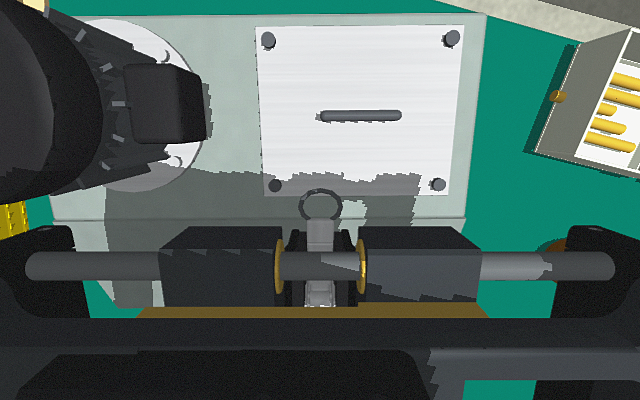

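```bash
python3 -m creep '[[[0,-3,-1.2],0,0.05],[[0,-2.8,-1.7],0,0.05],[[0,-2.6,-1.8],0,0.05],[[0,-2.6,-2],0,0.05],[[0,-1.8,-1.8],0,0.05],[[0,0,0],0,0.05]]' ; python3 g.py 0.7281 0.1223 0.1715 -76.2
python3 -m creep '[[[0,0,0],0,0.3],[[0,0,0],0,0.4],[[0,0,0],0,0.4],[[0,-15,0],0,0.4],[[0,-15,0],0,0.4],[[0,-10,0],0,0.4],[[0,0,0],0,0.4]]' ; python3 g.py 0.7281 0.1223 0.1715 -76.2
python3 - <<'E'
from rig import robot;import cv2,numpy as np
c=robot.camera('scene');cv2.imwrite('pics/s34.png',cv2.resize(c['pixels'][200:340,200:370,::-1],None,fx=4,fy=4,interpolation=cv2.INTER_CUBIC))
c=robot.camera("wrist");cv2.imwrite("pics/w34.png",c["pixels"][:,:,::-1]);print(c["position"].tolist(),c["rotation"].tolist())
E
```

```text
time: 41.4
position: [0.7196, 0.1202, 0.1859]
tool_rot: [-0.556, 0.436, -0.437, 0.557]
ft_force: [1.7, 1.0, -1.1]
grip_width: 0.0136
t41.40 pos [0.7196 0.1202 0.1859] yaw -76.20 shift [ 0.  14.4  8.7] turn -0.000 F [ 1.7  1.  -1.1] Mo [ 0.25 -0.27 -0.02] w 0.0136 tilt [ 1.1e-03  1.0e-04 -1.0e+00]
time: 42.1
position: [0.7213, 0.1202, 0.2289]
tool_rot: [-0.555, 0.435, -0.438, 0.558]
ft_force: [-0.2, -0.2, 0.7]
grip_width: 0.0347
t42.10 pos [0.7213 0.1202 0.2289] yaw -76.20 shift [-0.5 57.4  6.7] turn 0.000 F [-0.2 -0.2  0.7] Mo [-0.05  0.16 -0.02] w 0.0347 tilt [ 0.0063  0.     -1.    ]
[0.7838875887244338, 0.13571143179485148, 0.42208911795756] [-0.09579009177260406, 0.07548463347469125, -0.6125163614187811, 0.7809929803920679]
```

View pics/s34.png

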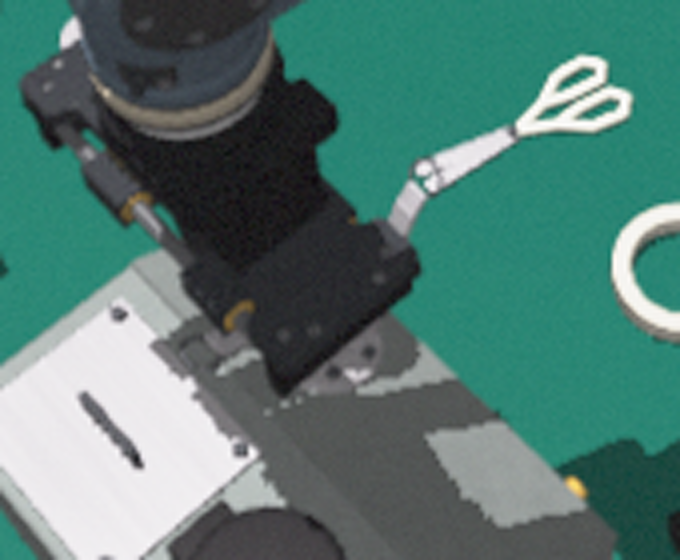

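View pics/w34.png

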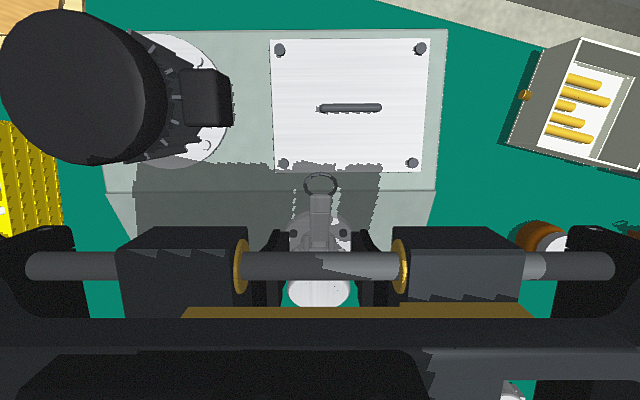

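```bash
python3 - <<'E'
from pt import *
p=([0.7838875887244338, 0.13571143179485148, 0.42208911795756],[-0.09579009177260406, 0.07548463347469125, -0.6125163614187811, 0.7809929803920679])
pin=W(25,0,-15)
o,d=ray('wrist',320,184,p)
for t in np.arange(.15,.25,.004):
    X=o+t*d;v=X-pin;print(round(t,3),np.round(1e3*np.linalg.norm(v),1),'psi',round(np.degrees(np.arctan2(v[2],v@x)),1),port(X), 'X,Z',np.round([1e3*(X-P0)@x,X[2]*1e3],1))
E
python3 g.py 0.7281 0.1223 0.1715 -76.2
```

```text
0.15 103.0 psi 50.6 [117.9  -0.3  29.5] X,Z [ 94.4 274.5]
0.154 99.5 psi 49.4 [115.6  -0.3  26.2] X,Z [ 93.7 270.6]
0.158 96.1 psi 48.2 [113.3  -0.3  22.9] X,Z [ 93.  266.7]
0.162 92.7 psi 47.0 [111.   -0.3  19.7] X,Z [ 92.3 262.7]
0.166 89.4 psi 45.6 [108.7  -0.3  16.4] X,Z [ 91.5 258.8]
0.17 86.1 psi 44.1 [106.3  -0.3  13.1] X,Z [ 90.8 254.8]
0.174 82.9 psi 42.5 [104.   -0.3   9.9] X,Z [ 90.1 250.9]
0.178 79.7 psi 40.7 [101.7  -0.3   6.6] X,Z [ 89.4 247. ]
0.182 76.6 psi 38.8 [99.4 -0.3  3.3] X,Z [ 88.7 243. ]
0.186 73.7 psi 36.8 [97.1 -0.3  0.1] X,Z [ 88.  239.1]
0.19 70.8 psi 34.6 [94.8 -0.3 -3.2] X,Z [ 87.2 235.2]
0.194 68.0 psi 32.2 [92.5 -0.4 -6.4] X,Z [ 86.5 231.2]
0.198 65.4 psi 29.6 [90.1 -0.4 -9.7] X,Z [ 85.8 227.3]
0.202 62.9 psi 26.8 [ 87.8  -0.4 -13. ] X,Z [ 85.1 223.4]
0.206 60.5 psi 23.8 [ 85.5  -0.4 -16.2] X,Z [ 84.4 219.4]
0.21 58.4 psi 20.6 [ 83.2  -0.4 -19.5] X,Z [ 83.7 215.5]
0.214 56.4 psi 17.1 [ 80.9  -0.4 -22.8] X,Z [ 82.9 211.6]
0.218 54.7 psi 13.4 [ 78.6  -0.4 -26. ] X,Z [ 82.2 207.6]
0.222 53.2 psi 9.4 [ 76.3  -0.4 -29.3] X,Z [ 81.5 203.7]
0.226 52.0 psi 5.3 [ 74.   -0.4 -32.5] X,Z [ 80.8 199.8]
0.23 51.1 psi 1.0 [ 71.6  -0.4 -35.8] X,Z [ 80.1 195.8]
0.234 50.5 psi -3.5 [ 69.3  -0.4 -39.1] X,Z [ 79.3 191.9]
0.238 50.1 psi -8.1 [ 67.   -0.4 -42.3] X,Z [ 78.6 187.9]
0.242 50.1 psi -12.6 [ 64.7  -0.4 -45.6] X,Z [ 77.9 184. ]
0.246 50.5 psi -17.2 [ 62.4  -0.4 -48.9] X,Z [ 77.2 180.1]
t42.20 pos [0.7197 0.1202 0.226 ] yaw -76.20 shift [-0.1 54.5  8.6] turn 0.000 F [-0.5  0.4  0. ] Mo [-0.02  0.17  0.02] w 0.0349 tilt [ 1.2e-03 -1.0e-04 -1.0e+00]
```

```bash
python3 -m creep '[[[0,10,10.5],0,0.4],[[0,12,0.5],0,0.4],[[0,12,0],0,0.4],[[0,10,0],0,0.3],[[0,4,0],0,0.05],[[0,0,0],0,0.05],[[0,0,0],0,0.05],[[0,0,0],0,0.05]]' 25; python3 g.py 0.7281 0.1223 0.1715 -76.2
```

```text
time: 43.0
position: [0.73, 0.1229, 0.1774]
tool_rot: [0.556, -0.436, 0.436, -0.556]
ft_force: [-1.8, 0.5, -2.1]
grip_width: 0.013
t43.00 pos [0.73   0.1229 0.1774] yaw -76.20 shift [ 0.1  5.9 -2. ] turn -0.000 F [-1.8  0.5 -2.1] Mo [-0.06  0.19 -0.  ] w 0.0130 tilt [-2.e-04  1.e-04 -1.e+00]
```

```bash
python3 -m creep '[[[0,-4.3,-2.7],0,0.05],[[0,-4,-3.4],0,0.05],[[0,-3.6,-3.8],0,0.05],[[0,-3,-4.2],0,0.05],[[0,0,0],0,0.05]]' ; python3 g.py 0.7281 0.1223 0.1715 -76.2
python3 -m creep '[[[0,0,0],0,0.3],[[0,0,0],0,0.4],[[0,0,0],0,0.4],[[0,-15,0],0,0.4],[[0,-15,0],0,0.4],[[0,-10,0],0,0.4],[[0,0,0],0,0.4]]' ; python3 g.py 0.7281 0.1223 0.1715 -76.2
python3 - <<'E'
from rig import robot;import cv2,numpy as np
from pt import *
c=robot.camera('scene');cv2.imwrite('pics/s35.png',cv2.resize(c['pixels'][200:340,200:370,::-1],None,fx=4,fy=4,interpolation=cv2.INTER_CUBIC))
c=robot.camera("wrist");cv2.imwrite("pics/w35.png",c["pixels"][:,:,::-1]);print(c["position"].tolist(),c["rotation"].tolist())
E
```

```text
time: 43.5
position: [0.717, 0.12, 0.193]
tool_rot: [-0.556, 0.436, -0.437, 0.557]
ft_force: [3.6, 2.7, -3.6]
grip_width: 0.0133
t43.50 pos [0.717 0.12  0.193] yaw -76.20 shift [ 0.5 21.5 11.3] turn 0.000 F [ 3.6  2.7 -3.6] Mo [ 0.56 -0.67 -0.03] w 0.0133 tilt [ 0.0027  0.0011 -1.    ]
time: 44.2
position: [0.7183, 0.1195, 0.2358]
tool_rot: [-0.555, 0.435, -0.438, 0.558]
ft_force: [0.8, 1.1, -0.2]
grip_width: 0.0348
t44.20 pos [0.7183 0.1195 0.2358] yaw -76.20 shift [-0.5 64.4  9.8] turn -0.000 F [ 0.8  1.1 -0.2] Mo [-0.02  0.15 -0.  ] w 0.0348 tilt [ 0.0063 -0.     -1.    ]
[0.7808592427516995, 0.13495208987053298, 0.4289569031463951] [-0.09582948436805343, 0.07550761635987963, -0.6125194814349431, 0.7809834791210827]
```

View pics/s35.png

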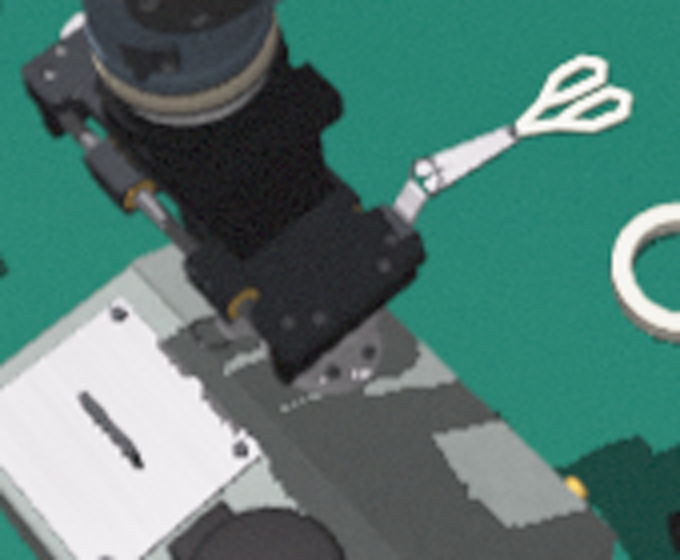

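View pics/w35.png

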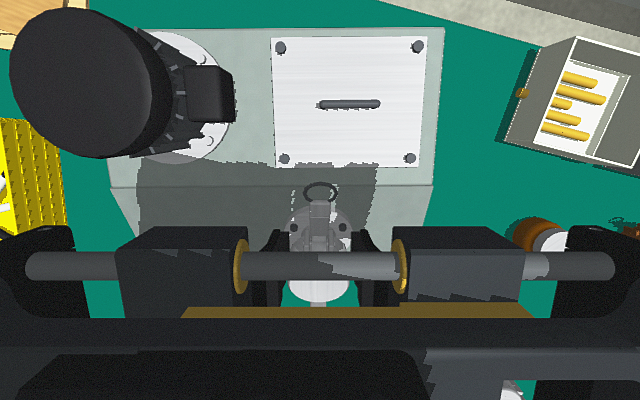

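```bash
python3 - <<'E'
from pt import *
p=([0.7808592427516995, 0.13495208987053298, 0.4289569031463951],[-0.09582948436805343, 0.07550761635987963, -0.6125194814349431, 0.7809834791210827])
pin=W(25,0,-15)
o,d=ray('wrist',320,193,p)
for t in np.arange(.15,.20,.004):
    X=o+t*d;v=X-pin;print(round(t,3),np.round(1e3*np.linalg.norm(v),1),'psi',round(np.degrees(np.arctan2(v[2],v@x)),1),port(X), 'X,Z',np.round([1e3*(X-P0)@x,X[2]*1e3],1))
E
python3 g.py 0.7281 0.1223 0.1715 -76.2
```

```text
0.15 104.8 psi 56.4 [114.4  -0.3  39.6] X,Z [ 86.9 282.3]
0.154 101.1 psi 55.6 [112.   -0.3  36.4] X,Z [ 86.1 278.3]
0.158 97.4 psi 54.7 [109.6  -0.3  33.2] X,Z [ 85.3 274.4]
0.162 93.7 psi 53.7 [107.2  -0.3  30. ] X,Z [ 84.4 270.5]
0.166 90.1 psi 52.7 [104.8  -0.4  26.8] X,Z [ 83.6 266.6]
0.17 86.5 psi 51.5 [102.4  -0.4  23.6] X,Z [ 82.8 262.7]
0.174 82.9 psi 50.3 [99.9 -0.4 20.5] X,Z [ 81.9 258.8]
0.178 79.4 psi 49.0 [97.5 -0.4 17.3] X,Z [ 81.1 254.9]
0.182 75.9 psi 47.5 [95.1 -0.4 14.1] X,Z [ 80.3 251. ]
0.186 72.5 psi 45.9 [92.7 -0.4 10.9] X,Z [ 79.4 247. ]
0.19 69.2 psi 44.1 [90.3 -0.4  7.7] X,Z [ 78.6 243.1]
0.194 65.9 psi 42.2 [87.9 -0.4  4.5] X,Z [ 77.8 239.2]
0.198 62.7 psi 40.1 [85.5 -0.4  1.3] X,Z [ 76.9 235.3]
t44.30 pos [0.7166 0.1194 0.2329] yaw -76.20 shift [-0.1 61.4 11.7] turn -0.000 F [-0.2 -0.5 -0.6] Mo [-0.05  0.12 -0.04] w 0.0349 tilt [ 1.2e-03 -1.0e-04 -1.0e+00]
```

```bash
python3 -m creep '[[[0,10,14],0,0.4],[[0,12,1],0,0.4],[[0,10,0],0,0.35],[[0,4,0],0,0.05],[[0,0,0],0,0.05],[[0,0,0],0,0.05],[[0,0,0],0,0.05]]' 30; python3 g.py 0.7281 0.1223 0.1715 -76.2
python3 -m creep '[[[0,-4.5,-5],0,0.05],[[0,-4,-6.6],0,0.05],[[0,-3.2,-6.6],0,0.05],[[0,-2.2,-7.1],0,0.05],[[0,0,0],0,0.05]]' ; python3 g.py 0.7281 0.1223 0.1715 -76.2
python3 - <<'E'
from rig import robot;import cv2,numpy as np
from pt import *
c=robot.camera('scene');cv2.imwrite('pics/s36.png',cv2.resize(c['pixels'][200:340,200:370,::-1],None,fx=4,fy=4,interpolation=cv2.INTER_CUBIC))
c=robot.camera("wrist");cv2.imwrite("pics/w36.png",c["pixels"][:,:,::-1]);print(c["position"].tolist(),c["rotation"].tolist())
E
```

```text
time: 45.0
position: [0.7308, 0.1231, 0.1965]
tool_rot: [-0.556, 0.436, -0.436, 0.556]
ft_force: [-0.7, 0.5, -0.3]
grip_width: 0.0133
t45.00 pos [0.7308 0.1231 0.1965] yaw -76.21 shift [ 0.1 25.  -2.8] turn -0.000 F [-0.7  0.5 -0.3] Mo [-0.01  0.25 -0.04] w 0.0133 tilt [-2.e-04  2.e-04 -1.e+00]
time: 45.5
position: [0.7076, 0.1172, 0.2122]
tool_rot: [-0.555, 0.435, -0.438, 0.558]
ft_force: [2.4, 1.2, -0.3]
grip_width: 0.0125
t45.50 pos [0.7076 0.1172 0.2122] yaw -76.21 shift [-0.1 40.8 21. ] turn -0.000 F [ 2.4  1.2 -0.3] Mo [ 0.19 -0.65  0.04] w 0.0125 tilt [ 5.2e-03  6.0e-04 -1.0e+00]
[0.7709484462623323, 0.1325318627504266, 0.4066616853413565] [-0.09526245334850535, 0.07518673090412775, -0.6126101062952689, 0.7810127259801044]
```

View pics/s36.png

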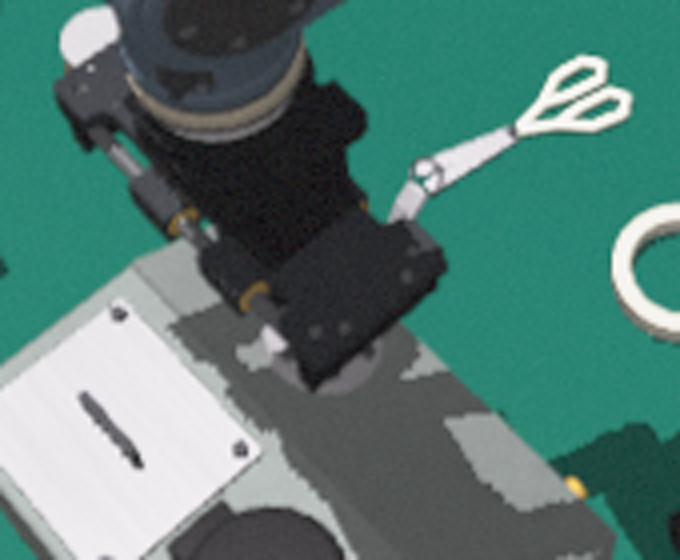

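View pics/w36.png

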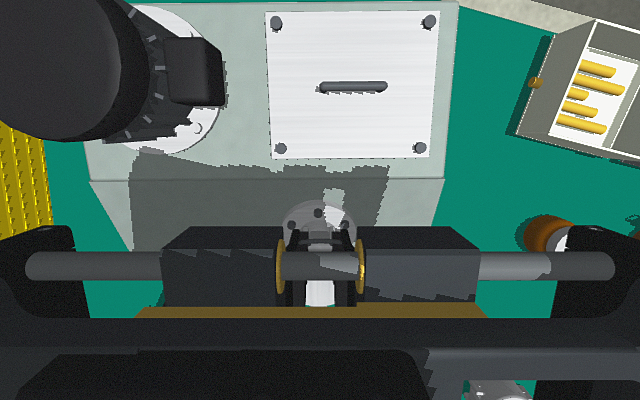

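```bash
python3 -m creep '[[[0,-1.2,-7.3],0,0.05],[[0,-0.5,-7.4],0,0.05],[[0,0.6,-6.8],0,0.05],[[0,1.3,-6.8],0,0.05],[[0,0,0],0,0.05]]' ; python3 g.py 0.7281 0.1223 0.1715 -76.2
python3 -m creep '[[[0,0.7,-2.4],0,0.05],[[0,0.7,-2.4],0,0.05],[[0,0,0],0,0.05]]' ; python3 g.py 0.7281 0.1223 0.1715 -76.2
python3 - <<'E'
from rig import robot;import cv2,numpy as np
from pt import *
c=robot.camera('scene');cv2.imwrite('pics/s37.png',cv2.resize(c['pixels'][200:340,200:370,::-1],None,fx=4,fy=4,interpolation=cv2.INTER_CUBIC))
E
```

```text
time: 46.1
position: [0.6779, 0.1097, 0.2113]
tool_rot: [0.557, -0.436, 0.437, -0.556]
ft_force: [1.0, -0.5, 6.6]
grip_width: 0.0132
t46.10 pos [0.6779 0.1097 0.2113] yaw -76.20 shift [-0.3 39.8 51.8] turn -0.000 F [ 1.  -0.5  6.6] Mo [ 0.11 -0.25 -0.02] w 0.0132 tilt [-0.e+00 -8.e-04 -1.e+00]
time: 46.4
position: [0.6739, 0.1087, 0.2103]
tool_rot: [-0.556, 0.436, -0.437, 0.557]
ft_force: [1.8, -0.3, 6.9]
grip_width: 0.013
t46.40 pos [0.6739 0.1087 0.2103] yaw -76.20 shift [-0.3 38.8 55.9] turn 0.000 F [ 1.8 -0.3  6.9] Mo [ 0.08 -0.19 -0.03] w 0.0130 tilt [ 1.1e-03 -6.0e-04 -1.0e+00]
```

View pics/s37.png

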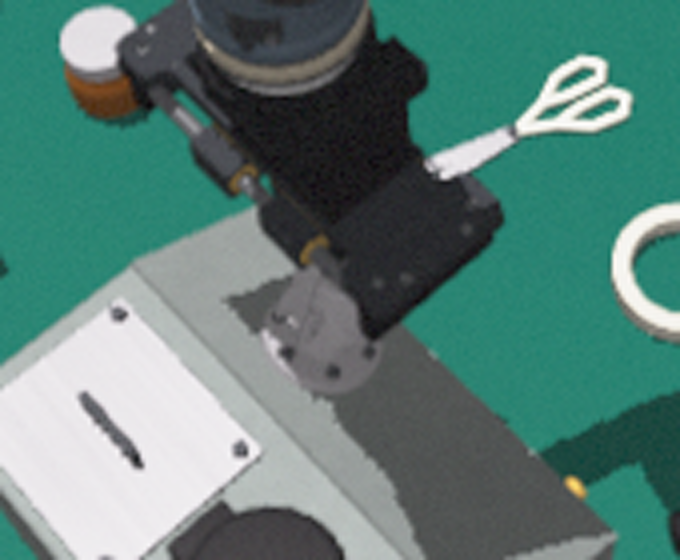

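```bash
python3 -m creep '[[[0,0,-2.5],0,0.05],[[0,0,-2.5],0,0.05],[[0,0,0],0,0.05]]' ; python3 g.py 0.7281 0.1223 0.1715 -76.2
python3 -m creep '[[[0,0,-2.5],0,0.05],[[0,0,-2.5],0,0.05],[[0,0,0],0,0.05]]' ; python3 g.py 0.7281 0.1223 0.1715 -76.2
```

```text
time: 46.75
position: [0.6708, 0.1081, 0.2096]
tool_rot: [-0.555, 0.435, -0.438, 0.558]
ft_force: [4.7, 1.8, 4.4]
grip_width: 0.0135
t46.75 pos [0.6708 0.1081 0.2096] yaw -76.21 shift [-0.2 38.4 58.8] turn -0.000 F [4.7 1.8 4.4] Mo [ 0.28 -0.9  -0.07] w 0.0135 tilt [ 4.8e-03  7.0e-04 -1.0e+00]
time: 47.05
position: [0.6683, 0.1072, 0.21]
tool_rot: [-0.554, 0.434, -0.439, 0.559]
ft_force: [8.1, 2.5, 3.7]
grip_width: 0.013
t47.05 pos [0.6683 0.1072 0.21  ] yaw -76.22 shift [-0.5 39.1 61.3] turn -0.000 F [8.1 2.5 3.7] Mo [ 0.42 -1.52 -0.05] w 0.0130 tilt [ 0.0099  0.0014 -0.9999]
```

```bash
python3 -m creep '[[[0,0,-3],0,0.05],[[0,0,-3],0,0.05],[[0,0,0],0,0.05]]' ; python3 g.py 0.7281 0.1223 0.1715 -76.2
python3 -m creep '[[[0,0,9],0,0.05],[[0,0,0],0,0.3],[[0,0,0],0,0.4],[[0,-20,0],0,0.4],[[0,-35,5],0,0.4],[[0,-20,20],0,0.4],[[0,0,40],0,0.4],[[0,0,0],0,0.4]]' ; python3 g.py 0.7281 0.1223 0.1715 -76.2
python3 - <<'E'
from rig import robot;import cv2,numpy as np
from pt import *
c=robot.camera('scene');cv2.imwrite('pics/s38.png',cv2.resize(c['pixels'][220:300,240:340,::-1],None,fx=7,fy=7,interpolation=cv2.INTER_CUBIC))
c=robot.camera("wrist");cv2.imwrite("pics/w38.png",c["pixels"][:,:,::-1]);print(c["position"].tolist(),c["rotation"].tolist())
E
```

```text
time: 47.35
position: [0.6648, 0.106, 0.2105]
tool_rot: [-0.552, 0.433, -0.44, 0.56]
ft_force: [12.6, 3.6, 2.4]
grip_width: 0.0135
t47.35 pos [0.6648 0.106  0.2105] yaw -76.24 shift [-0.8 40.  64.7] turn -0.001 F [12.6  3.6  2.4] Mo [ 0.58 -2.17 -0.01] w 0.0135 tilt [ 0.0153  0.002  -0.9999]
time: 48.15
position: [0.732, 0.123, 0.2809]
tool_rot: [0.557, -0.437, 0.436, -0.556]
ft_force: [-0.3, 0.3, -0.9]
grip_width: 0.035
t48.15 pos [0.732  0.123  0.2809] yaw -76.19 shift [ -0.3 109.4  -3.7] turn 0.000 F [-0.3  0.3 -0.9] Mo [-0.15  0.22  0.03] w 0.0350 tilt [-2.4e-03 -5.0e-04 -1.0e+00]
[0.794921312522395, 0.13834694005973536, 0.4742616530304444] [-0.09929011672558141, 0.0792596389964328, -0.611991565656466, 0.7805931756761155]
```

View pics/s38.png

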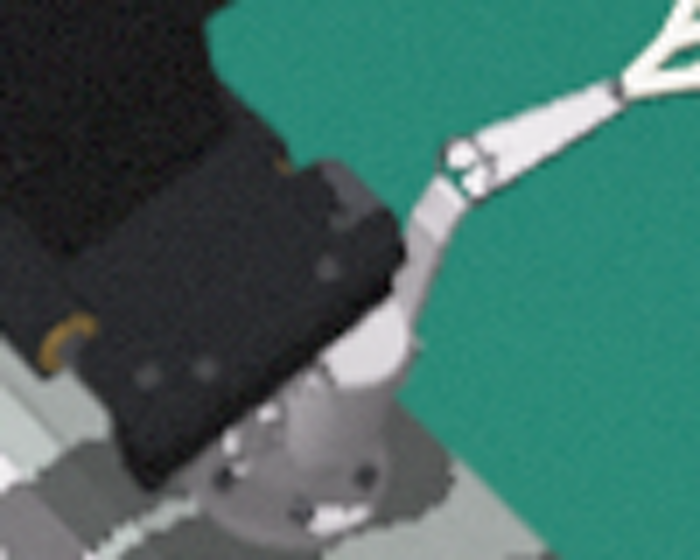

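View pics/w38.png

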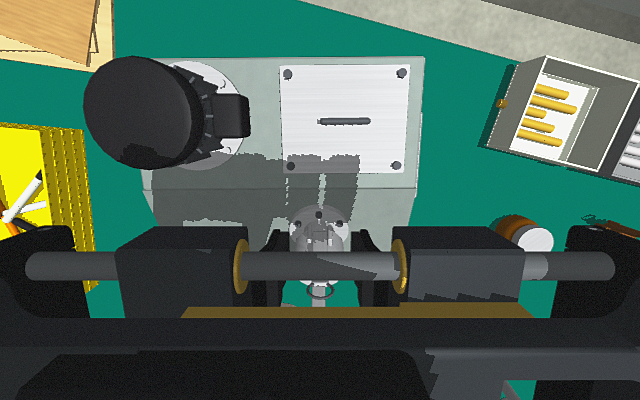

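```bash
python3 -m creep '[[[0,-20,-20],0,0.4],[[0,0,-45],0,0.4],[[0,0,-48],0,0.4],[[0,0,-48],0,0.4],[[0,0,-40],0,0.4],[[0,0,0],0,0.4]]' ; python3 g.py 0.7281 0.1223 0.1715 -76.2
python3 - <<'E'
from rig import robot;import cv2,numpy as np
c=robot.camera('scene');cv2.imwrite('pics/s39.png',cv2.resize(c['pixels'][220:300,240:340,::-1],None,fx=7,fy=7,interpolation=cv2.INTER_CUBIC))
c=robot.camera("wrist");cv2.imwrite("pics/w39.png",c["pixels"][:,:,::-1]);print(c["position"].tolist(),c["rotation"].tolist())
E
```

```text
time: 48.85
position: [0.5256, 0.0747, 0.3019]
tool_rot: [0.559, -0.44, 0.433, -0.554]
ft_force: [0.6, -0.1, 0.1]
grip_width: 0.0349
t48.85 pos [0.5256 0.0747 0.3019] yaw -76.24 shift [  2.2 128.1 209.4] turn -0.001 F [ 0.6 -0.1  0.1] Mo [-0.06  0.1   0.03] w 0.0349 tilt [-1.140e-02 -2.000e-04 -9.999e-01]
[0.595213976800876, 0.09021553816110603, 0.49694138152462386] [-0.09851557741552715, 0.0790021303911519, -0.612399141397599, 0.7803977421902425]
```

View pics/s39.png

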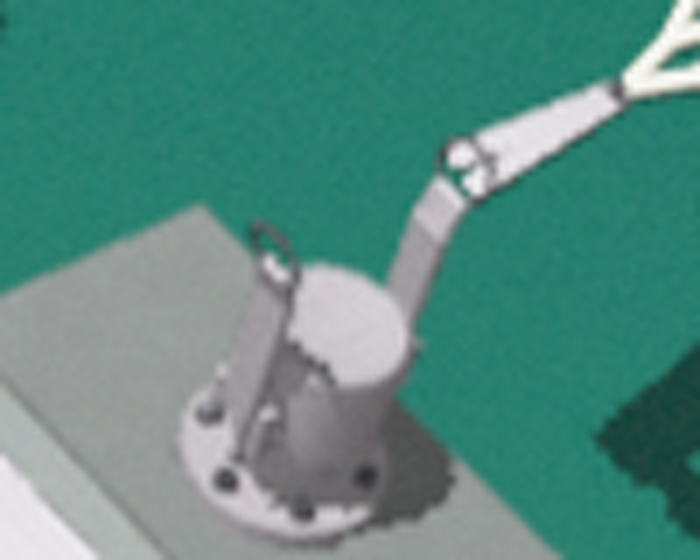

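View pics/w39.png

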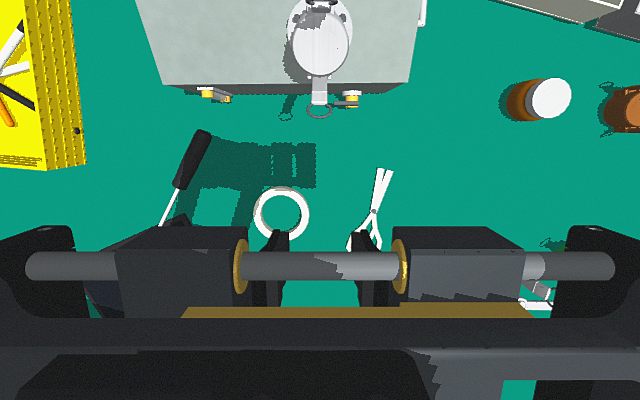

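Run:
```python
from pt import *
p=([0.595213976800876, 0.09021553816110603, 0.49694138152462386],[-0.09851557741552715, 0.0790021303911519, -0.612399141397599, 0.7803977421902425])
# arm end/ring as function of fold angle t; front measured local: end rel pin (10,67.8), ring (13.9,74.6)
def pts(sign,t):
    out=[]
    for q in ((10,67.8),(13.9,74.6)):
        a,b=q; # outward,along z ; rotate outward by t
        o=a*np.cos(t)+b*np.sin(t); z=-a*np.sin(t)+b*np.cos(t)
        u=proj('scene',W(sign*(25+o),0,-15+z)); w=proj('wrist',W(sign*(25+o),0,-15+z),p)
        out+=[np.round([(u[0]+.5-240)*7-.5,(u[1]+.5-220)*7-.5]),np.round(w,1)]
    return out
for t in (-.1,-.05,0,.05,.1,.2,.3,.4): print(t,pts(1,t))
print('front',pts(-1,0),pts(-1,.05),pts(-1,-.05))
```

```text
-0.1 [array([298., 253.]), array([321.3,  12.5]), array([296., 239.]), array([321.3,   8.6])]
-0.05 [array([289., 258.]), array([321.3,   6.7]), array([286., 245.]), array([321.3,   1.8])]
0 [array([280., 263.]), array([321.3,   0.7]), array([275., 251.]), array([321.3,  -5.1])]
0.05 [array([270., 269.]), array([321.3,  -5.4]), array([265., 257.]), array([321.3, -12.1])]
0.1 [array([261., 275.]), array([321.3, -11.5]), array([254., 264.]), array([321.3, -19.2])]
0.2 [array([242., 288.]), array([321.3, -23.8]), array([233., 280.]), array([321.3, -33.3])]
0.3 [array([223., 303.]), array([321.3, -36. ]), array([212., 296.]), array([321.3, -47.3])]
0.4 [array([204., 318.]), array([321.3, -47.9]), array([191., 315.]), array([321.3, -60.7])]
front [array([451., 182.]), array([321.2, 101.5]), array([467., 162.]), array([321.2, 109.3])] [array([458., 180.]), array([321.2, 105.2]), array([474., 160.]), array([321.2, 113.2])] [array([444., 185.]), array([321.2,  97.6]), array([458., 164.]), array([321.2, 105.1])]
```

```bash
python3 -c "
import cv2;a=cv2.imread('pics/w39.png')[0:130,250:390];cv2.imwrite('pics/w39z.png',cv2.resize(a,None,fx=5,fy=4.5,interpolation=cv2.INTER_CUBIC))"
```

```text
(no output)
```

View pics/w39z.png

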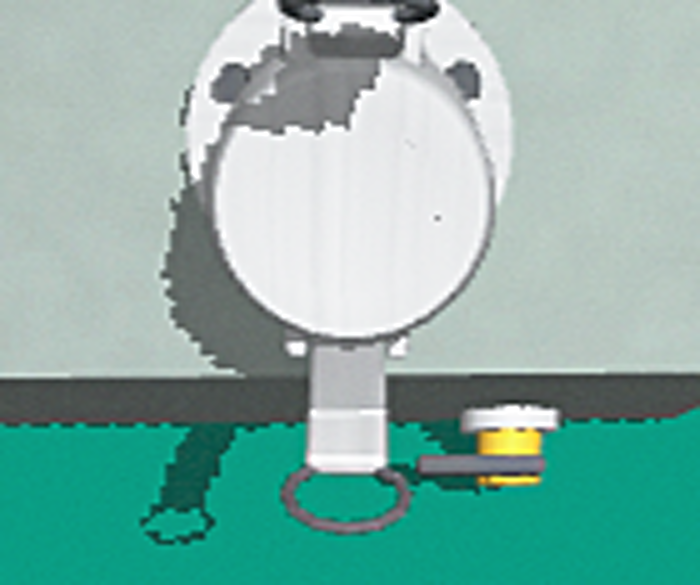

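```bash
python3 -m creep '[[[0,15,15],0,0],[[0,35,25],0,0],[[0,35,15],0,0],[[0,25,0],0,0],[[0,5,0],0,0],[[0,0,0],0,0]]' 20; python3 g.py 0.5980 0.0903 0.185 -76.2
python3 - <<'E'
from rig import robot;import cv2,numpy as np
c=robot.camera('scene');cv2.imwrite('pics/s40.png',cv2.resize(c['pixels'][220:300,240:340,::-1],None,fx=7,fy=7,interpolation=cv2.INTER_CUBIC))
E
```

```text
time: 49.55
position: [0.5886, 0.0882, 0.1872]
tool_rot: [0.557, -0.437, 0.435, -0.556]
ft_force: [0.4, 0.3, 0.1]
grip_width: 0.0018
t49.55 pos [0.5886 0.0882 0.1872] yaw -76.19 shift [0.2 2.2 9.6] turn 0.000 F [0.4 0.3 0.1] Mo [-0.04  0.15 -0.01] w 0.0018 tilt [-0.0027  0.     -1.    ]
```

View pics/s40.png

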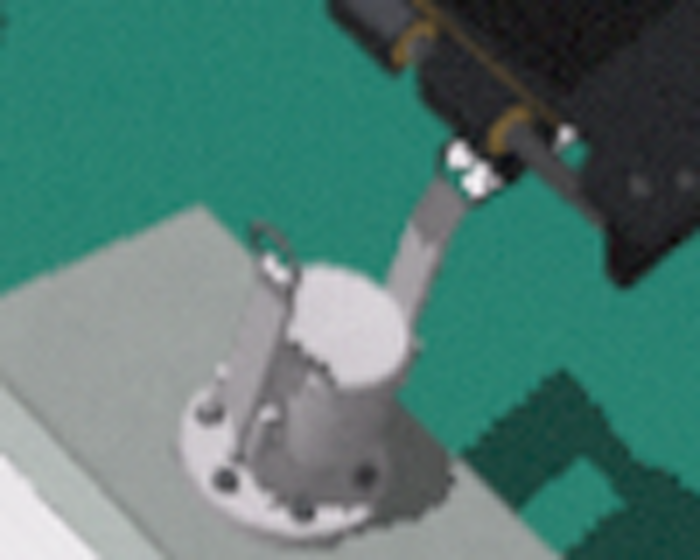

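Now I'll press gently from the front until the force rises.

```bash
python3 -m creep '[[[0,2,6],0,0],[[0,0,4],0,0],[[0,0,3],0,0],[[0,0,0],0,0]]'; python3 g.py 0.5980 0.0903 0.185 -76.2;python3 -m creep '[[[0,0,3],0,0],[[0,0,3],0,0],[[0,0,3],0,0],[[0,0,0],0,0]]'; python3 g.py 0.5980 0.0903 0.185 -76.2
```

```text
time: 50.0
position: [0.6014, 0.0911, 0.1871]
tool_rot: [0.557, -0.436, 0.436, -0.556]
ft_force: [-2.1, 0.1, 1.7]
grip_width: 0.0003
t50.00 pos [0.6014 0.0911 0.1871] yaw -76.19 shift [-0.1  2.1 -3.5] turn 0.000 F [-2.1  0.1  1.7] Mo [-0.16  0.46  0.02] w 0.0003 tilt [-2.e-04 -5.e-04 -1.e+00]
time: 50.4
position: [0.6031, 0.0925, 0.1867]
tool_rot: [0.561, -0.44, 0.432, -0.553]
ft_force: [-14.3, -3.7, 11.7]
grip_width: 0.0004
t50.40 pos [0.6031 0.0925 0.1867] yaw -76.14 shift [ 1.   1.8 -5.4] turn 0.001 F [-14.3  -3.7  11.7] Mo [-0.57  2.74  0.1 ] w 0.0004 tilt [-0.0155 -0.0023 -0.9999]
```

```bash
python3 -m creep '[[[0,0,-14],0,0],[[0,-40,0],0,0],[[0,-45,0],0,0],[[0,0,30],0,0],[[0,0,45],0,0],[[0,0,45],0,0],[[0,0,20],0,0],[[0,0,0],0,0]]'; python3 g.py 0.7169 0.1195 0.215 -76.2
```

```text
time: 51.2
position: [0.7354, 0.1241, 0.27]
tool_rot: [-0.556, 0.436, -0.437, 0.557]
ft_force: [-0.1, -0.3, 0.1]
grip_width: 0.0003
t51.20 pos [0.7354 0.1241 0.27  ] yaw -76.18 shift [  0.   54.9 -19.1] turn 0.000 F [-0.1 -0.3  0.1] Mo [-0.08  0.16  0.  ] w 0.0003 tilt [ 2.1e-03  6.0e-04 -1.0e+00]
```

```bash
python3 -m creep '[[[0,25,-10],0,0],[[0,28,-10],0,0],[[0,0,-10],0,0],[[0,0,-4],0,0],[[0,0,0],0,0]]'; python3 g.py 0.7169 0.1195 0.215 -76.2; python3 -m creep '[[[0,0,-4],0,0],[[0,0,-4],0,0],[[0,0,-3],0,0],[[0,0,0],0,0]]'; python3 g.py 0.7169 0.1195 0.215 -76.2
```

```text
time: 51.7
position: [0.6994, 0.1152, 0.2195]
tool_rot: [-0.556, 0.436, -0.437, 0.557]
ft_force: [-0.3, 0.1, -0.0]
grip_width: 0.0005
t51.70 pos [0.6994 0.1152 0.2195] yaw -76.22 shift [-0.   4.5 18.1] turn -0.000 F [-0.3  0.1 -0. ] Mo [-0.04  0.17  0.04] w 0.0005 tilt [ 1.5e-03  1.0e-04 -1.0e+00]
time: 52.1
position: [0.6889, 0.1127, 0.2188]
tool_rot: [-0.556, 0.436, -0.437, 0.557]
ft_force: [0.6, -0.1, -0.6]
grip_width: 0.0003
t52.10 pos [0.6889 0.1127 0.2188] yaw -76.20 shift [ 0.   3.9 28.8] turn -0.000 F [ 0.6 -0.1 -0.6] Mo [-0.09  0.08  0.02] w 0.0003 tilt [ 0.001  0.    -1.   ]
```

```bash
python3 -m creep '[[[0,0,-3],0,0],[[0,0,-3],0,0],[[0,0,0],0,0]]'; python3 g.py 0.7169 0.1195 0.215 -76.2; python3 -m creep '[[[0,0,-3],0,0],[[0,0,-3],0,0],[[0,0,0],0,0]]'; python3 g.py 0.7169 0.1195 0.215 -76.2
```

```text
time: 52.4
position: [0.6853, 0.1115, 0.2194]
tool_rot: [-0.555, 0.435, -0.438, 0.558]
ft_force: [4.3, 1.2, 0.8]
grip_width: 0.0002
t52.40 pos [0.6853 0.1115 0.2194] yaw -76.21 shift [-0.3  4.6 32.6] turn -0.000 F [4.3 1.2 0.8] Mo [ 0.08 -0.66 -0.04] w 0.0002 tilt [ 6.1e-03  6.0e-04 -1.0e+00]
time: 52.7
position: [0.6826, 0.1105, 0.2201]
tool_rot: [-0.553, 0.433, -0.44, 0.56]
ft_force: [9.9, 2.1, 0.1]
grip_width: 0.0006
t52.70 pos [0.6826 0.1105 0.2201] yaw -76.21 shift [-0.6  5.6 35.4] turn -0.000 F [9.9 2.1 0.1] Mo [ 0.3  -1.62  0.07] w 0.0006 tilt [ 0.0132  0.0017 -0.9999]
```

```bash
python3 -m creep '[[[0,0,-3],0,0],[[0,0,-2],0,0],[[0,0,0],0,0]]'; python3 g.py 0.7169 0.1195 0.215 -76.2; python3 -m creep '[[[0,0,30],0,0],[[0,-40,0],0,0],[[0,-25,-20],0,0],[[0,0,-45],0,0],[[0,0,-48],0,0],[[0,0,-48],0,0],[[0,0,-30],0,0],[[0,0,0],0,0]]'; python3 g.py 0.7169 0.1195 0.215 -76.2
python3 - <<'E'
from rig import robot;import cv2,numpy as np
c=robot.camera('scene');cv2.imwrite('pics/s41.png',cv2.resize(c['pixels'][220:300,240:340,::-1],None,fx=7,fy=7,interpolation=cv2.INTER_CUBIC));cv2.imwrite('pics/sfull.png',c['pixels'][:,:,::-1])
E
```

```text
time: 53.0
position: [0.6811, 0.11, 0.2203]
tool_rot: [-0.551, 0.431, -0.441, 0.562]
ft_force: [16.1, 3.4, -3.7]
grip_width: 0.0003
t53.00 pos [0.6811 0.11   0.2203] yaw -76.22 shift [-0.8  6.1 36.9] turn -0.000 F [16.1  3.4 -3.7] Mo [ 0.63 -2.74  0.09] w 0.0003 tilt [ 0.0208  0.0032 -0.9998]
time: 53.8
position: [0.5101, 0.07, 0.2831]
tool_rot: [0.558, -0.438, 0.435, -0.555]
ft_force: [0.4, -0.4, 0.2]
grip_width: 0.0004
t53.80 pos [0.5101 0.07   0.2831] yaw -76.23 shift [  1.2  66.7 213. ] turn -0.001 F [ 0.4 -0.4  0.2] Mo [-0.12  0.13 -0.01] w 0.0004 tilt [-6.5e-03 -2.0e-04 -1.0e+00]
```

View pics/s41.png

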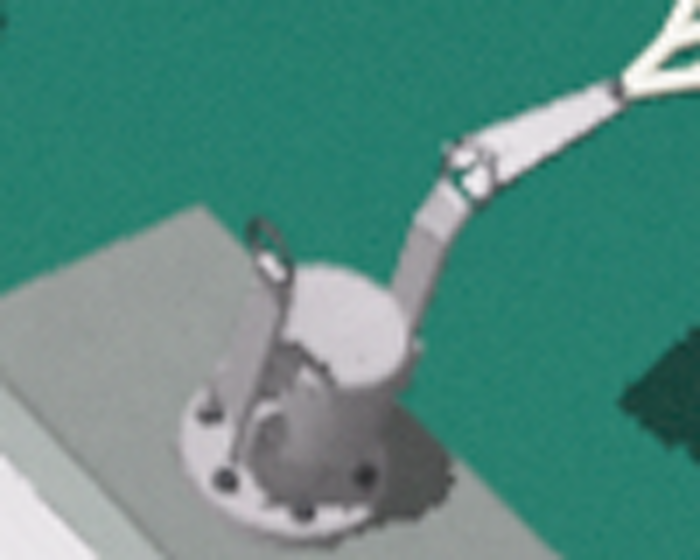

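View pics/sfull.png

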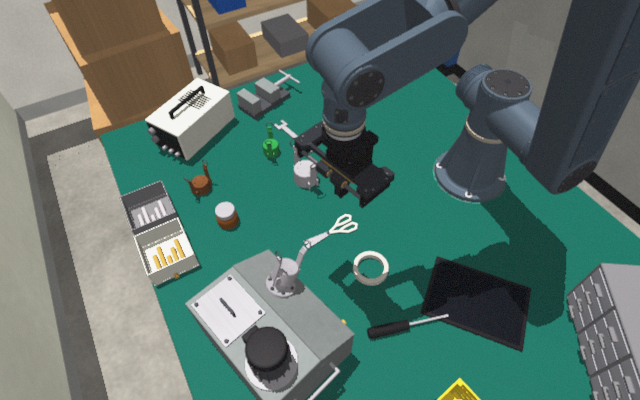

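Run:
```python
from rig import robot
print(robot.hand_in()); print(robot.get_obs()['time'])
```

```text
the job is handed in; nothing more can be done
None
the job is handed in; nothing more can be done
```

The matching steel cap is on the slanted filler. I pushed it on with both arms out, then folded the front arm in and the back arm after it. I let go, moved clear and handed in at about 54 s; the hand-in gave no verdict.

**Checks that held**
- **Seating:** the cap stopped dead under about 28 N along the neck. Its top was then within about 1.5 mm of the height expected when fully home.
- **Front arm:** it hit a firm stop at about 15 N, and I pressed it again later at a similar force.
- **Back arm:** I pressed it at about 16 N. The give was softer, and I put that down to the robot's wrist bending.
- **Final picture:** both arms stand folded along the cap, and the other things are where they were.

**What went wrong or disagreed**
- **Fingertips:** they sat about 30 mm short of the reported TCP, so my first close missed above the cap. I corrected for this afterwards.
- **First tilt:** pressing the cap on the port folded one arm to roughly 1.06 rad, so I set the cap down and swung it out again. I then tilted the cap with its mouth rim on the port.
- **Cap height after locking the front arm:** one reading put it about 3 mm high, against 1.5 mm before. I took this as camera error but did not rule it out.
- **Fold angles:** the images only show the two arms matching within about 0.05 rad. After the last press the cap also seemed turned a few degrees about the neck.

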